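# Put inspected castings away in the dust cabinet

## Task

Put the inspected castings away: raise the dust cabinet's sash fully by its tab and only then draw the shelf fully out by its knob. Stack all the trays squarely on the shelf, the lowest in the shelf's corner guides and each further one dropped into the corners of the tray below, with every casting standing upright on the floor of one of the trays in the stack; then push the shelf fully home with its load and lower the sash until it is shut. There may be two or three trays and one or two castings; do not disturb the caliper, the larger housing or the bottle.

Things in the scene. Friction and masses are not known exactly. Their poses are not given: they have to be found in the camera images.
- sash (a joint): Clear vertical sliding sash, 206 mm wide, closing the cabinet's front. Value in m: 0 fully lowered (shut), 0.135 fully raised, at its stop. Friction 7 N, weight 4 N: takes about 11 N up, 3 N down; stays at whatever height it is left. Its bottom edge is 20 mm above the table when shut, 155 mm when raised.
- sash_grip (a point): Where to pinch the sash's black pull tab: an upright tab on the middle of the sash's top edge, 12 mm thick (along this point's x), 70 mm long (y), 45 mm tall. Point on its mid-plane, 17 mm below its top; moves with the sash: 188 mm above the table when shut, 323 mm raised. x points into the cabinet, z up.
- shelf (a joint): Pull-out shelf of the cabinet, on rails through the opening below the sash. Value in m: 0 pushed fully home inside the cabinet, 0.22 drawn fully out, at its stop. Friction 2.5 N; stays where left.
- nest (a point): Centre of the shelf plate's flat top, 16 mm above the table; moves with the shelf. x: along its travel, positive INTO the cabinet; y across; z up. Four L-shaped corner guides, 6.5 mm tall, leaning outward, hold the lowest tray's foot (long side along x) with about 2 mm play. Fully out, the sash's plane is 124 mm away in +x.
- shelf_knob (a point): Black upright round knob, 20 mm diameter, at the outer end of the shelf's pull bar, 235 mm from the nest in its -x, always outside the cabinet; moves with the shelf. Point on the knob's axis 40 mm above the table, 17 mm below its top; the bar below it is 15 mm high. Same axes as the nest.
- cabinet: Fixed dust cabinet of grey sheet and clear plastic: 200 mm deep (its x), 240 mm wide (y), flat roof 154 mm above the table. At the front two aluminium posts that guide the sash stand 112 mm either side of the middle, 300 mm tall. Origin under its middle; the front with the sash is 96 mm away in its -x.
- tray1: Grey plastic stacking tray (all alike; one may be absent): 130 mm long (x), 58 mm wide (y), rim 38 mm high, walls 4 mm, floor 8 mm; its lowest 7 mm is a foot of 126 x 54 mm. L-shaped guides at the rim corners (16 mm legs) rise 6.5 mm, leaning outward to 5 mm beyond the walls; the next tray's foot drops in, 2 mm play, pitch 38 mm. Same either way round. 130 g. Origin: centre of underside.
- tray2: Grey plastic stacking tray (all alike; one may be absent): 130 mm long (x), 58 mm wide (y), rim 38 mm high, walls 4 mm, floor 8 mm; its lowest 7 mm is a foot of 126 x 54 mm. L-shaped guides at the rim corners (16 mm legs) rise 6.5 mm, leaning outward to 5 mm beyond the walls; the next tray's foot drops in, 2 mm play, pitch 38 mm. Same either way round. 130 g. Origin: centre of underside.
- tray3: Grey plastic stacking tray (all alike; one may be absent): 130 mm long (x), 58 mm wide (y), rim 38 mm high, walls 4 mm, floor 8 mm; its lowest 7 mm is a foot of 126 x 54 mm. L-shaped guides at the rim corners (16 mm legs) rise 6.5 mm, leaning outward to 5 mm beyond the walls; the next tray's foot drops in, 2 mm play, pitch 38 mm. Same either way round. 130 g. Origin: centre of underside.
- casting1: Small machined aluminium casting (both alike; one may be absent): block 36 mm long (its x), 28 mm wide (y), 16 mm tall, with a 23 mm round boss on top, 26 mm tall in all. 60 g. Origin: centre of its underside. Fits in a tray (inside 122 x 50 mm, 30 mm deep) under the tray above.
- casting2: Small machined aluminium casting (both alike; one may be absent): block 36 mm long (its x), 28 mm wide (y), 16 mm tall, with a 23 mm round boss on top, 26 mm tall in all. 60 g. Origin: centre of its underside. Fits in a tray (inside 122 x 50 mm, 30 mm deep) under the tray above.
- caliper: Bystander: digital caliper lying flat, 150 mm long. Origin under its middle.
- housing: Bystander: larger cast housing, 100 x 60 mm, 84 mm tall. Origin under its middle.
- cleaner: Bystander: white bottle, 52 mm diameter, 130 mm tall. Origin under its middle.

How it is judged:
On the way, in this order (a step that is already met when the one before it is completed fails the run):
1. the sash is raised fully (value of joint sash above 0.125 m), for 0.2 s.
2. then the shelf is drawn fully out (value of joint sash above 0.125 m and value of joint shelf above 0.2 m), for 0.2 s.
3. all trays are stacked on the drawn-out shelf with their corners registered, and all castings stand in them (all of step 2 and x of tray1 in the frame of nest between -0.008 and 0.008 m and y of tray1 in the frame of nest between -0.008 and 0.008 m and angle between the x axis of each of tray1, tray2, tray3 and the x axis of nest, either way round below 0.12 rad and angle between each of tray1, tray2, tray3's own z axis and vertical below 0.04 rad and (z of tray1 in the frame of nest between -0.0025 and 0.0025 m or z of tray1 in the frame of nest between 0.0355 and 0.0405 m or z of tray1 in the frame of nest between 0.0735 and 0.0785 m) and x of tray2 in the frame of nest between -0.008 and 0.008 m and y of tray2 in the frame of nest between -0.008 and 0.008 m and (z of tray2 in the frame of nest between -0.0025 and 0.0025 m or z of tray2 in the frame of nest between 0.0355 and 0.0405 m or z of tray2 in the frame of nest between 0.0735 and 0.0785 m) and x of tray3 in the frame of nest between -0.008 and 0.008 m and y of tray3 in the frame of nest between -0.008 and 0.008 m and (z of tray3 in the frame of nest between -0.0025 and 0.0025 m or z of tray3 in the frame of nest between 0.0355 and 0.0405 m or z of tray3 in the frame of nest between 0.0735 and 0.0785 m) and x of casting1 in the frame of nest between -0.06 and 0.06 m and y of casting1 in the frame of nest between -0.025 and 0.025 m and angle between each of casting1, casting2's own z axis and vertical below 0.15 rad and (z of casting1 in the frame of nest between 0.004 and 0.012 m or z of casting1 in the frame of nest between 0.042 and 0.05 m or z of casting1 in the frame of nest between 0.08 and 0.088 m) and x of casting2 in the frame of nest between -0.06 and 0.06 m and y of casting2 in the frame of nest between -0.025 and 0.025 m and (z of casting2 in the frame of nest between 0.004 and 0.012 m or z of casting2 in the frame of nest between 0.042 and 0.05 m or z of casting2 in the frame of nest between 0.08 and 0.088 m)), for 0.3 s.
4. the loaded shelf is pushed home under the raised sash (value of joint shelf below 0.01 m and value of joint sash above 0.125 m and x of tray1 in the frame of nest between -0.008 and 0.008 m and y of tray1 in the frame of nest between -0.008 and 0.008 m and angle between the x axis of each of tray1, tray2, tray3 and the x axis of nest, either way round below 0.12 rad and angle between each of tray1, tray2, tray3's own z axis and vertical below 0.04 rad and (z of tray1 in the frame of nest between -0.0025 and 0.0025 m or z of tray1 in the frame of nest between 0.0355 and 0.0405 m or z of tray1 in the frame of nest between 0.0735 and 0.0785 m) and x of tray2 in the frame of nest between -0.008 and 0.008 m and y of tray2 in the frame of nest between -0.008 and 0.008 m and (z of tray2 in the frame of nest between -0.0025 and 0.0025 m or z of tray2 in the frame of nest between 0.0355 and 0.0405 m or z of tray2 in the frame of nest between 0.0735 and 0.0785 m) and x of tray3 in the frame of nest between -0.008 and 0.008 m and y of tray3 in the frame of nest between -0.008 and 0.008 m and (z of tray3 in the frame of nest between -0.0025 and 0.0025 m or z of tray3 in the frame of nest between 0.0355 and 0.0405 m or z of tray3 in the frame of nest between 0.0735 and 0.0785 m) and x of casting1 in the frame of nest between -0.06 and 0.06 m and y of casting1 in the frame of nest between -0.025 and 0.025 m and angle between each of casting1, casting2's own z axis and vertical below 0.15 rad and (z of casting1 in the frame of nest between 0.004 and 0.012 m or z of casting1 in the frame of nest between 0.042 and 0.05 m or z of casting1 in the frame of nest between 0.08 and 0.088 m) and x of casting2 in the frame of nest between -0.06 and 0.06 m and y of casting2 in the frame of nest between -0.025 and 0.025 m and (z of casting2 in the frame of nest between 0.004 and 0.012 m or z of casting2 in the frame of nest between 0.042 and 0.05 m or z of casting2 in the frame of nest between 0.08 and 0.088 m)), for 0.2 s.
At the end, for the whole second after the job is handed in: Shelf within 10 mm of home, sash within 8 mm of shut; every tray within 8 mm and 0.12 rad of the nest, level (0.04 rad), seated at a whole number of 38 mm pitches above the shelf (2.5 mm); every casting upright (0.15 rad) on a tray floor of the stack (4 mm); all at rest (value of joint shelf below 0.01 m and value of joint sash below 0.008 m and x of tray1 in the frame of nest between -0.008 and 0.008 m and y of tray1 in the frame of nest between -0.008 and 0.008 m and angle between the x axis of each of tray1, tray2, tray3 and the x axis of nest, either way round below 0.12 rad and angle between each of tray1, tray2, tray3's own z axis and vertical below 0.04 rad and (z of tray1 in the frame of nest between -0.0025 and 0.0025 m or z of tray1 in the frame of nest between 0.0355 and 0.0405 m or z of tray1 in the frame of nest between 0.0735 and 0.0785 m) and x of tray2 in the frame of nest between -0.008 and 0.008 m and y of tray2 in the frame of nest between -0.008 and 0.008 m and (z of tray2 in the frame of nest between -0.0025 and 0.0025 m or z of tray2 in the frame of nest between 0.0355 and 0.0405 m or z of tray2 in the frame of nest between 0.0735 and 0.0785 m) and x of tray3 in the frame of nest between -0.008 and 0.008 m and y of tray3 in the frame of nest between -0.008 and 0.008 m and (z of tray3 in the frame of nest between -0.0025 and 0.0025 m or z of tray3 in the frame of nest between 0.0355 and 0.0405 m or z of tray3 in the frame of nest between 0.0735 and 0.0785 m) and x of casting1 in the frame of nest between -0.06 and 0.06 m and y of casting1 in the frame of nest between -0.025 and 0.025 m and angle between each of casting1, casting2's own z axis and vertical below 0.15 rad and (z of casting1 in the frame of nest between 0.004 and 0.012 m or z of casting1 in the frame of nest between 0.042 and 0.05 m or z of casting1 in the frame of nest between 0.08 and 0.088 m) and x of casting2 in the frame of nest between -0.06 and 0.06 m and y of casting2 in the frame of nest between -0.025 and 0.025 m and (z of casting2 in the frame of nest between 0.004 and 0.012 m or z of casting2 in the frame of nest between 0.042 and 0.05 m or z of casting2 in the frame of nest between 0.08 and 0.088 m) and linear speed of each of tray1, tray2, tray3, casting1, casting2 below 0.02 m/s); the robot touches nothing.
It fails at once if a bystander (caliper, housing or bottle) is moved more than 3 cm (distance of any of caliper, housing, cleaner from where it was at the start of the episode above 0.03 m).
Of tray1, tray2, tray3 only 2 to 3 are there at a start; the rules pass over those that are not, and their reading is None.
Of casting1, casting2 only 1 to 2 are there at a start; the rules pass over those that are not, and their reading is None.
At some moment in a run one of tray1, tray2, tray3, casting1, casting2 may be knocked a few centimetres aside while the robot is not near it.
It also fails if it takes over 210 s, if anything falls off the work surface, if the arm or the gripper's body presses on something with over 40 N, if the wrist force passes 120 N, or if a joint passes its speed limit or range.

## Robot

A 6-joint arm with a two-finger parallel gripper is mounted at the origin on the work surface. World frame = base frame: x ahead of the robot, y to its left, z up, the work surface at z = 0. Lengths are in m, angles in rad, forces in N, time in s.
With the tool pointing down it reaches from about 0.425 to 0.95 m from the base axis. Payload 14.7 kg.
Tool frame: the origin (TCP) lies midway between the tips of the shut fingers; the grasp point (between the pads) lies 19 mm behind it; x points along the fingers, y is the direction in which the jaws open and shut, and the axes are right-handed (so a half turn about x gives the same grasp; the last joint's range is limited). The gripper opens to 85 mm and grips with 20 to 120 N. Pads are 22 mm wide; open, the fingers measure 114 mm over their backs; the gripper's body (76 mm by 85 mm) begins 54 mm behind the grasp point. The pads swing forward as they close: fully open they stand 13 mm farther back than shut.
Start: joints at [1.294, 0.48, 1.596, -0, 1.065, -0.047], TCP at [0.148, 0.633, 0.195] pointing down, gripper open.
Joint ranges: [-2.75, 2.75], [-0.82, 2.05], [0.23, 2.67], [-1.56, 4.7], [0.09, 2.69], [-2.92, 2.92]. Speed limits (rad/s): [1.89, 1.89, 2.39, 3.01, 3.01, 3.01].

## Interface

Orientations are given as a rotation vector (axis times angle).
In Python, from rig import r gives the robot as it stands. The module is installed in compiled form; this text tells all that it offers.
- The arm moves only by the tool play_rows, never from a script. Its argument "series" is a list of rows, each a list of 2 entries, a list of its own where there are three numbers: the shift along the tool's x, y, z in mm, then the turn, a rotation vector about the tool's x, y, z in rad. A call has 1 to 5 rows; each row shifts and turns the pose as measured when the row begins, along the tool's axes as they then stand; what a row does not reach is not made up. A row lasts 1/10 s, in which the tool goes at most 50 mm and 8.59 degrees, less where a joint would pass 70% of its speed; a pose out of reach is approached as far as the arm can. A call with a gripper value outside its range is refused whole. "claw" is the gripper command: -1 is fully open, 1 is shut, values between are in proportion, set as the call begins (left out, the last holds). The fingers move at their own pace and stop on an object; "newtons" is the grip in N (left out, the last holds). Time passes only in rows, so rows that do not move let the fingers close. It gives the time, the measured TCP pose, the force and the opening at its end, in the units of the state.
- r.get_obs(): the state, without advancing time (a new reading comes with each control period).
- r.get_image(name): name is "side" or "top"; returns the picture (384x512x3 uint8, blue, green, red); there is no depth.
- r.get_calibration(name): a dict with "fovy" (degrees; the focal length in pixels is half the picture's height over the tangent of half this angle, whatever the lens; pixels are square), "cx", "cy" (the principal point, pixels), "world_from_camera" (4x4, takes a point from camera to world coordinates). Camera axes: x right, y down, z forward; pixel columns grow to the right and rows downward; lengths in m; the calibration is good to about 2 mm. A picture is of the moment at which its call begins. get_calibration takes no time and is no camera call.
- r.finish_job(): hands the job in, once; it reports no verdict.
Trained networks look in the newest picture that a camera, given by its name, has taken for a name from the list of things; names that differ only in an ending like _2 or _b are one class to them, and where a whole thing is asked for, a point or a joint stands for the part that bears it (a point fixed in the world has none). Each returns a list of dicts, best first, with "score" (0 to 1); they miss things now and then, are a little off and sometimes report something else, mostly with a low value. They report only what shows in the picture. A call takes as long as a camera call.
- r.spot_in(camera, query): "location" ([x, y, z] in m, in world coordinates, good to about 4 mm: the middle of the surface that is visible of it).
- r.masks_of(camera, query): "pixels" (384x512 bool, what is visible of it).
- r.pinpoint(camera, query): "location" ([x, y, z] in m, in world coordinates, good to about 4 mm: a listed point, or the origin of a listed thing).
The state is a dict: "clock": time; "joint_positions": joint angles; "joint_velocities": joint speeds; "tau": joint torques, N m; "position": TCP position; "tool_rot": TCP orientation; "wrist_force": force on the tool from outside, world axes, zero at the start; "moment": the same for the moment, N m; "width": finger opening in m.
Only numpy, scipy, OpenCV 4.12 (cv2) and the standard library are available. Lean on these libraries where they do the work, as an engineer would, in place of code of your own. Each camera call takes 0.05 s, during which the arm holds its last target.

## Working session

There is one attempt and no reset: what is moved stays moved. The work goes in short steps, Python scripts to look and compute and a tool call to move; the robot and the scene stay as the last step left them, time stands still between calls to the robot, and variables do not carry over. Pictures are saved under pics/ and viewed, and the job is handed in when it is done.

Besides the shell and the picture viewer there is one more tool, called after "Call:" as a command line: name --argument value ..., lists and objects as JSON in quotes. play_rows: Moves the arm, as the interface text tells. Its arguments: {"type":"object","properties":{"series":{"type":"array"},"claw":{"type":"number"},"newtons":{"type":"number"}},"required":["series"]}

```bash
ls; mkdir -p pics
python3 - <<'E'
from rig import r
import cv2,numpy as np
np.set_printoptions(precision=4,suppress=True)
print(r.get_obs())
for n in ("side","top"):
    cv2.imwrite(f"pics/a_{n}.png",r.get_image(n)); print(n,r.get_calibration(n))
E
```

```text
pics
{'clock': 0.0, 'joint_positions': array([ 1.2944,  0.4808,  1.5968, -0.    ,  1.0651, -0.0466]), 'joint_velocities': array([0.0009, 0.0001, 0.0008, 0.0007, 0.0004, 0.0005]), 'tau': array([  0.0004, -95.0659, -43.0164,  -0.0003,   0.0127,  -0.0001]), 'position': array([0.1479, 0.6325, 0.1948]), 'tool_rot': array([ 0.1795,  1.5634, -0.1813]), 'wrist_force': array([ 0.0234,  0.4004, -0.0829]), 'moment': array([ 0.0259, -0.0264,  0.0509]), 'width': 0.08543894690134132}
side {'fovy': 53.52447505217089, 'cx': 250.73237122864734, 'cy': 198.29329853300854, 'world_from_camera': array([[-0.8896,  0.3248, -0.3211,  0.9512],
       [ 0.4568,  0.6274, -0.6307,  0.7389],
       [-0.0034, -0.7077, -0.7065,  0.9413],
       [ 0.    ,  0.    ,  0.    ,  1.    ]])}
top {'fovy': 57.76920338195821, 'cx': 253.63936461403281, 'cy': 189.65272862327603, 'world_from_camera': array([[-0.0242, -0.9945,  0.1019,  0.5144],
       [-0.9997,  0.023 , -0.013 ,  0.0199],
       [ 0.0106, -0.1021, -0.9947,  1.1237],
       [ 0.    ,  0.    ,  0.    ,  1.    ]])}
```

View pics/a_side.png

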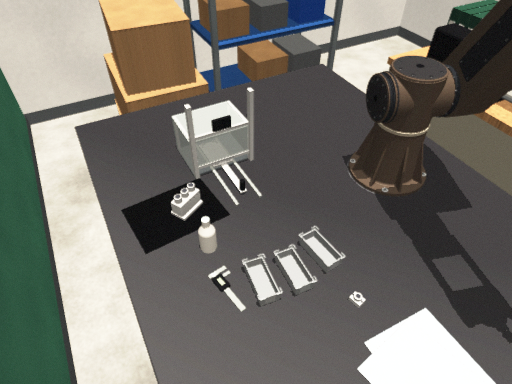

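View pics/a_top.png

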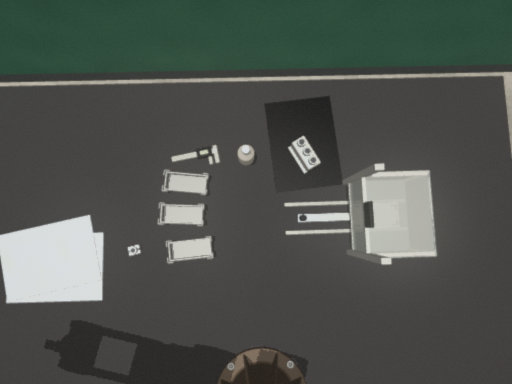

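The side view shows three trays (~(262,280), (295,268), (321,247)), one casting (~(358,298)) and the cabinet at (213,135) with its knob at (242,184). In the top view the trays are at (186,183), (182,214) and (190,250), and the casting at (134,250). I'll measure next.

```bash
cat > h.py <<'E'
from rig import r
import cv2,numpy as np
from scipy.spatial.transform import Rotation as R
np.set_printoptions(precision=4,suppress=True)
def cal(n):
    c=r.get_calibration(n); f=192/np.tan(np.radians(c['fovy'])/2); return f,c['cx'],c['cy'],c['world_from_camera']
def ray(n,u,v):
    f,cx,cy,T=cal(n); d=T[:3,:3]@np.array([(u-cx)/f,(v-cy)/f,1]); return T[:3,3],d
def onz(n,u,v,z):
    o,d=ray(n,u,v); return o+d*(z-o[2])/d[2]
def proj(n,p):
    f,cx,cy,T=cal(n); q=T[:3,:3].T@(np.array(p)-T[:3,3]); return np.array([f*q[0]/q[2]+cx,f*q[1]/q[2]+cy])
def tri(uv1,uv2):
    (o1,d1),(o2,d2)=ray("side",*uv1),ray("top",*uv2)
    A=np.stack([d1,-d2],1); t=np.linalg.lstsq(A,o2-o1,rcond=None)[0]
    a,b=o1+d1*t[0],o2+d2*t[1]; return (a+b)/2,np.linalg.norm(a-b)
def move(p,ry=None):
    """tool-frame shift (mm) to world p, and turn rotvec to rotation matrix ry"""
    o=r.get_obs(); Rt=R.from_rotvec(o['tool_rot'])
    s=Rt.inv().apply(np.array(p)-o['position'])*1000
    t=(Rt.inv()*R.from_matrix(ry)).as_rotvec() if ry is not None else None
    return s,t
def down(yaw):
    "tool down, jaw (tool y) along direction yaw in the world"
    x=np.array([0,0,-1.]);y=np.array([np.cos(yaw),np.sin(yaw),0]);return np.stack([x,y,np.cross(x,y)],1)
E
python3 - <<'E'
from h import *
for cam in("side","top"):
    r.get_image(cam)
    for q in ("sash_grip","nest","shelf_knob","cabinet","tray1","casting1","caliper","housing","cleaner"):
        for d in r.pinpoint(cam,q): print(cam,q,round(d['score'],2),d['location'],proj(cam,d['location']).round())
o=r.get_obs();print(R.from_rotvec(o['tool_rot']).as_matrix(),o['clock'])
E
```

```text
side nest 0.68 [0.5366, -0.389, 0.0001] [215. 154.]
side shelf_knob 0.77 [0.5367, -0.1433, 0.0394] [242. 184.]
side cabinet 0.86 [0.5334, -0.3912, -0.0012] [215. 154.]
side tray1 0.9 [0.6527, 0.2226, -0.0014] [262. 285.]
side tray1 0.83 [0.5522, 0.2305, -0.0031] [294. 273.]
side tray1 0.81 [0.4486, 0.2151, 0.0009] [320. 255.]
side casting1 0.7 [0.4446, 0.3909, 0.003] [358. 301.]
side caliper 0.85 [0.7512, 0.1964, -0.0024] [227. 291.]
side housing 0.57 [0.7394, -0.1585, -0.0017] [187. 209.]
side cleaner 0.88 [0.7375, 0.026, 0.0014] [208. 246.]
top sash_grip 0.67 [0.5369, -0.2994, 0.2027] [370. 214.]
top shelf_knob 0.88 [0.534, -0.1419, 0.0405] [302. 218.]
top cabinet 0.66 [0.5332, -0.393, -0.0051] [377. 216.]
top tray1 0.97 [0.6555, 0.2229, -0.0024] [187. 183.]
top tray1 0.75 [0.554, 0.2355, 0.001] [183. 215.]
top tray1 0.71 [0.4461, 0.2092, -0.001] [191. 248.]
top casting1 0.51 [0.4497, 0.3914, -0.0034] [134. 249.]
top caliper 0.75 [0.7473, 0.1977, 0.0029] [194. 155.]
top caliper 0.27 [0.6505, 0.2218, -0.0048] [187. 185.]
top housing 0.82 [0.7346, -0.1674, -0.0005] [305. 157.]
top housing 0.2 [0.7487, 0.1967, 0.003] [194. 155.]
top cleaner 0.51 [0.7384, 0.0276, -0.0025] [246. 157.]
[[-0.      0.2278  0.9737]
 [-0.      0.9737 -0.2278]
 [-1.     -0.     -0.    ]] 1.1
```

Run:
```python
from h import *
t=r.get_image("top"); s=r.get_image("side")
cv2.imwrite("pics/b_t.png",cv2.resize(t[150:275,270:450],None,fx=4,fy=4,interpolation=cv2.INTER_CUBIC))
cv2.imwrite("pics/b_tr.png",cv2.resize(t[160:275,110:260],None,fx=5,fy=5,interpolation=cv2.INTER_CUBIC))
cv2.imwrite("pics/b_s.png",cv2.resize(s[80:210,160:270],None,fx=4,fy=4,interpolation=cv2.INTER_CUBIC))
```

```text
(no output)
```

View pics/b_t.png

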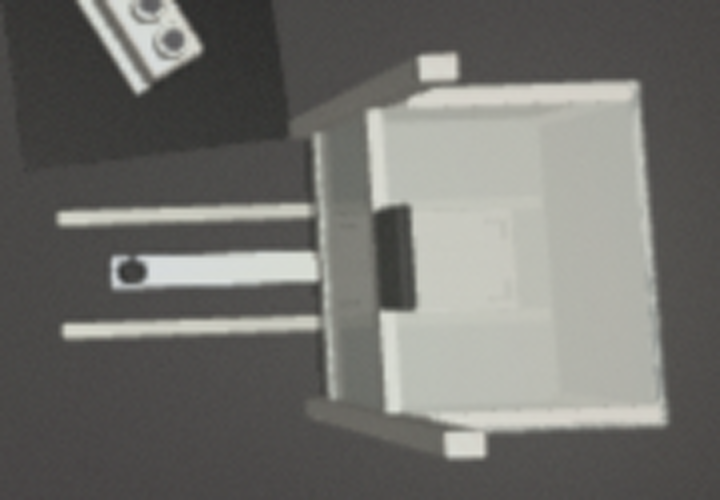

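View pics/b_tr.png

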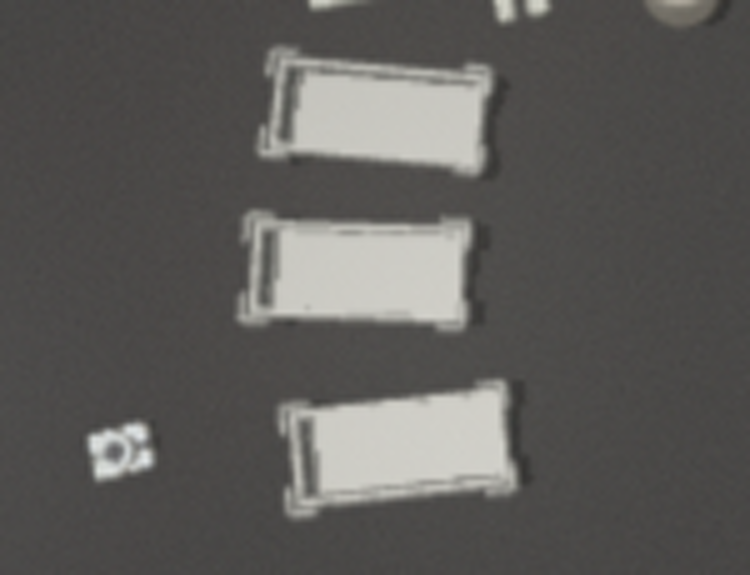

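View pics/b_s.png

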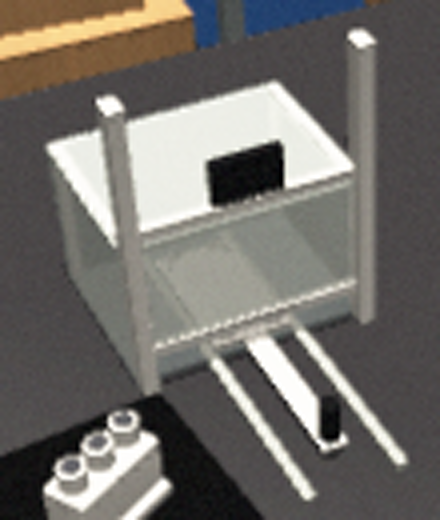

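```bash
python3 - <<'E'
from h import *
T=lambda p:(p[0]/4+270-.4,p[1]/4+150-.4)
S=lambda p:(p[0]/4+160-.4,p[1]/4+80-.4)
a=onz("top",*T((438,67)),.3);b=onz("top",*T((465,444)),.3)
print("posts top",a,b,"mid",(a+b)/2, tri(S((110,105)),T((438,67))),tri(S((362,38)),T((465,444))))
d=b-a;print("front dir angle",np.arctan2(d[1],d[0]),np.linalg.norm(d[:2]))
# rails direction, z unknown ~.01
for p,q in(((60,218),(312,211)),((65,331),(318,322)),((130,271),(316,266))):
    u=onz("top",*T(p),.012);v=onz("top",*T(q),.012);print("rail",u,v,np.arctan2(*(v-u)[[1,0]]))
print("tab",onz("top",*T((404,257)),.205), tri(S((246,160)),T((404,257))))
print("knob",tri(S((331,398)),T((132,271))),onz("top",*T((132,271)),.057))
B=lambda p:(p[0]/5+110-.4,p[1]/5+160-.4)
for c in(((270,50),(492,68),(484,174),(260,157)),((246,212),(470,220),(466,328),(240,325)),((280,405),(506,382),(517,492),(288,516))):
    P=np.array([onz("top",*B(k),.0445) for k in c]); m=P.mean(0)
    ax=(P[1]-P[0]+P[2]-P[3])[:2]; ay=(P[3]-P[0]+P[2]-P[1])[:2]
    print("tray",m,np.degrees(np.arctan2(ax[1],ax[0]))%180,np.degrees(np.arctan2(ay[1],ay[0]))%180,np.linalg.norm(ax)/2,np.linalg.norm(ay)/2)
P=[onz("top",*B(k),.016) for k in((88,434),(148,423),(155,468),(97,481))];print("cast",np.mean(P,0),[np.linalg.norm(P[i]-P[i-1]) for i in range(4)],[np.arctan2(*(P[i]-P[i-1])[[1,0]]) for i in range(4)])
print(onz("top",*B((115,452)),.026))
E
python3 - <<'E'
from h import *
s=r.get_image("side"); 
cv2.imwrite("pics/c_s.png",cv2.resize(s[215:315,235:375],None,fx=5,fy=5,interpolation=cv2.INTER_CUBIC))
E
```

```text
posts top [ 0.6481 -0.2939  0.3   ] [ 0.4248 -0.2961  0.3   ] mid [ 0.5364 -0.295   0.3   ] (array([ 0.6486, -0.2946,  0.2988]), np.float64(0.0007093792150685968)) (array([ 0.4245, -0.2965,  0.2988]), np.float64(0.00024551636440954305))
front dir angle -3.1317123416610224 0.22335021478799205
rail [ 0.5795 -0.0926  0.012 ] [ 0.5803 -0.2951  0.012 ] -1.5665616943329215
rail [ 0.4896 -0.0936  0.012 ] [ 0.4918 -0.2953  0.012 ] -1.5599263695291978
rail [ 0.5359 -0.147   0.012 ] [ 0.5363 -0.296   0.012 ] -1.5679808091771534
tab [ 0.537  -0.2998  0.205 ] (array([ 0.5365, -0.2968,  0.2128]), np.float64(0.0008266086848689842))
knob (array([ 0.535 , -0.1409,  0.0635]), np.float64(0.0003580301908264926)) [ 0.535  -0.1418  0.057 ]
tray [0.6538 0.2195 0.0445] 84.16656465571778 174.9798743817835 0.13941568548355945 0.06705256501077748
tray [0.5551 0.2328 0.0445] 87.23084242456028 177.2560449881985 0.13879773166246684 0.06814944434840732
tray [0.4461 0.2073 0.0445] 94.42230927476855 4.653851690294232 0.13930528824493707 0.0671305585480908
cast [0.4468 0.3847 0.016 ] [np.float64(0.029822929633481106), np.float64(0.03788266032391475), np.float64(0.02837477494440658), np.float64(0.0367649593823608)] [np.float64(0.2017915112809188), np.float64(-1.4144127663345845), np.float64(-2.9778549943068917), np.float64(1.7657637329325748)]
[0.4472 0.3858 0.026 ]
```

View pics/c_s.png

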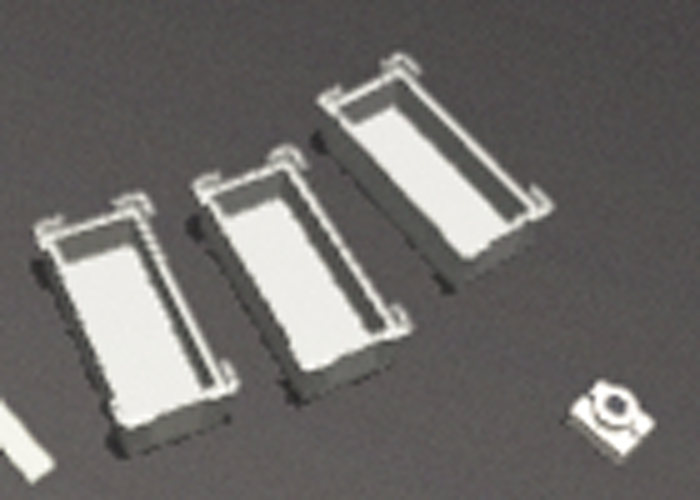

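Call:
play_rows --series '[[[-14,-22,38],[0,0,0]],[[-14,-22,38],[0,0,0]],[[-14,-22,38],[0,0,0]],[[-14,-22,38],[0,0,0]],[[-14,-22,38],[0,0,0]]]' --claw -0.3

```text
clock: 1.75
position: [0.3086, 0.4804, 0.265]
tool_rot: [0.173, 1.565, -0.176]
wrist_force: [1.4, 0.4, -0.2]
width: 0.0557
```

Call:
play_rows --series '[[[-14,-22,38],[0,0,0]],[[-14,-22,38],[0,0,0]],[[-14,-22,38],[0,0,0]],[[-14,-22,38],[0,0,0]],[[-14,-22,38],[0,0,0]]]'

```text
clock: 2.25
position: [0.4751, 0.3241, 0.339]
tool_rot: [0.174, 1.564, -0.174]
wrist_force: [-0.7, 1.4, 0.3]
width: 0.0557
```

```bash
cat > g.py <<'E'
import sys
from h import *
# usage: g.py x y z yaw
a=list(map(float,sys.argv[1:5])); o=r.get_obs()
yaws=[a[3]+k*np.pi for k in(-1,0,1)]
cur=R.from_rotvec(o['tool_rot']).as_matrix()[:,1]; cy=np.arctan2(cur[1],cur[0])
yaw=min(yaws,key=lambda y:abs((y-cy+np.pi)%(2*np.pi)-np.pi)) if len(sys.argv)<6 else a[3]
s,t=move(a[:3],down(yaw)); 
s2=down(yaw).T@(np.array(a[:3])-o['position'])*1000
print("clock",o['clock'],"pos",o['position'],"yaw",cy,"j",o['joint_positions'],"F",o['wrist_force'],"w",o['width'])
print("shift now",s.round(1),"turn",t.round(4),"shift if turned first",s2.round(1))
E
python3 g.py .537 -.2975 .30 1.5765
```

```text
clock 2.25 pos [0.4751 0.3241 0.339 ] yaw 1.3491513718495192 j [ 0.5462  0.2602  1.5753 -0.0004  1.3065 -0.8028] F [-0.6559  1.4068  0.2918] w 0.055742109176433505
shift now [  39.3 -592.8  197. ] turn [-0.2273 -0.0001  0.0006] shift if turned first [  39.  -622.    58.3]
```

Call:
play_rows --series '[[[0,0,0],[-0.114,0,0]],[[0,0,0],[-0.114,0,0]],[[0,-40,5],[0,0,0]],[[0,-45,5],[0,0,0]],[[0,-45,5],[0,0,0]]]'

```text
clock: 2.75
position: [0.4971, 0.1902, 0.3411]
tool_rot: [-0.01, 1.566, 0.013]
wrist_force: [0.3, -0.4, 0.2]
width: 0.0558
```

Call:
play_rows --series '[[[0,-45,5],[0,0,0]],[[0,-45,5],[0,0,0]],[[0,-45,5],[0,0,0]],[[0,-45,5],[0,0,0]],[[0,-45,5],[0,0,0]]]'

```text
clock: 3.25
position: [0.525, -0.0431, 0.3418]
tool_rot: [-0.011, 1.564, 0.014]
wrist_force: [0.6, 1.1, -0.4]
width: 0.0558
```

```bash
python3 g.py .537 -.2975 .30 1.5765
```

```text
clock 3.25 pos [ 0.525  -0.0431  0.3418] yaw 1.5868601832546974 j [-0.1418  0.1768  1.6778  0.0031  1.2802 -1.7296] F [ 0.6076  1.0825 -0.4043] w 0.05578691071519903
shift now [  41.4 -254.6    7.6] turn [ 0.0104  0.0071 -0.0019] shift if turned first [  41.8 -254.4   10.6]
```

Call:
play_rows --series '[[[0,-45,2],[0.01,0.007,-0.002]],[[0,-45,2],[0,0,0]],[[0,-45,2],[0,0,0]],[[0,-45,2],[0,0,0]],[[10,-45,2],[0,0,0]]]'

```text
clock: 3.75
position: [0.5364, -0.2784, 0.3337]
tool_rot: [-0.005, 1.567, 0.003]
wrist_force: [0.8, 0.4, -0.3]
width: 0.0551
```

Call:
play_rows --series '[[[20,-25,0],[0,0,0]],[[10,-5,0],[0,0,0]],[[0,0,0],[0,0,0]]]'

```text
clock: 4.05
position: [0.5354, -0.3153, 0.3012]
tool_rot: [-0.001, 1.568, -0.002]
wrist_force: [0.1, 0.4, 0.4]
width: 0.0553
```

```bash
python3 g.py .537 -.2975 .25 1.5765
python3 - <<'E'
from h import *
s=r.get_image("side");t=r.get_image("top")
cv2.imwrite("pics/d_s.png",np.hstack([cv2.resize(s[60:220,160:290],None,fx=3,fy=3),cv2.resize(t[150:310,300:430],None,fx=3,fy=3)]))
E
```

```text
clock 4.05 pos [ 0.5354 -0.3153  0.3012] yaw 1.5702163993756098 j [-0.5809  0.3527  1.5334 -0.0002  1.2519 -2.1511] F [0.0607 0.4172 0.3521] w 0.055263656513746345
shift now [51.2 17.9  1.4] turn [-0.0063  0.0028  0.0021] shift if turned first [51.2 17.8  1.7]
```

View pics/d_s.png

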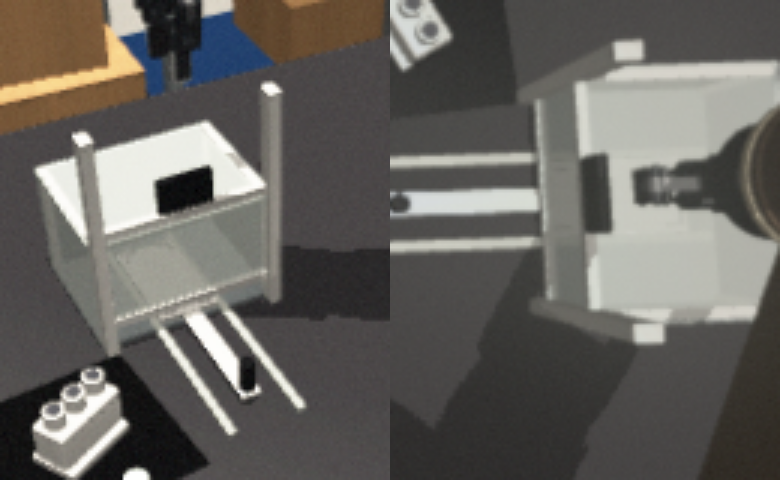

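Call:
play_rows --series '[[[20,18,1],[-0.006,0.003,0.002]],[[0,0,0],[0,0,0]],[[30,0,0],[0,0,0]],[[0,0,0],[0,0,0]]]'

```text
clock: 4.55
position: [0.54, -0.2924, 0.2572]
tool_rot: [-0.013, 1.564, 0.006]
wrist_force: [-0.7, -0.3, -0.8]
width: 0.0551
```

```bash
python3 g.py .537 -.2975 .172 1.5765
```

```text
clock 4.55 pos [ 0.54   -0.2924  0.2572] yaw 1.5829000419406893 j [-0.546   0.3703  1.6158  0.0005  1.1473 -2.1291] F [-0.707  -0.2876 -0.7914] w 0.055134038322526724
shift now [85.2 -4.7 -3.7] turn [0.0064 0.0071 0.0039] shift if turned first [85.2 -5.  -3. ]
```

Call:
play_rows --series '[[[30,-3,-2],[0.006,0.007,0.003]],[[30,-2,-1],[0,0,0]],[[15,0,0],[0,0,0]],[[0,0,0],[0,0,0]]]'

```text
clock: 4.95
position: [0.5423, -0.2983, 0.1896]
tool_rot: [-0.013, 1.562, 0.002]
wrist_force: [-1.1, 0.4, -0.1]
width: 0.0552
```

```bash
python3 g.py .537 -.2975 .172 1.5765
python3 - <<'E'
from h import *
s=r.get_image("side");t=r.get_image("top")
cv2.imwrite("pics/e_s.png",np.hstack([cv2.resize(s[60:220,160:290],None,fx=3,fy=3),cv2.resize(t[150:310,300:430],None,fx=3,fy=3)]))
E
```

```text
clock 4.95 pos [ 0.5423 -0.2983  0.1896] yaw 1.5803343249973243 j [-0.5514  0.4361  1.6879 -0.0009  1.0063 -2.1313] F [-1.1446  0.3966 -0.1435] w 0.055161037161799764
shift now [17.5  1.  -5.5] turn [0.0039 0.0091 0.0066] shift if turned first [17.6  0.9 -5.3]
```

View pics/e_s.png

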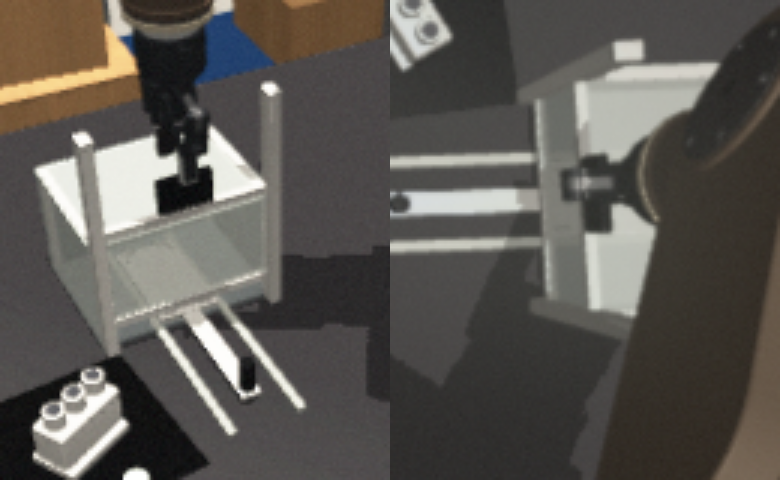

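The gripper straddles the tab, at about (185,185) in the left panel. I'll lower the rest of the way and pinch.

Call:
play_rows --series '[[[18,0,-5],[0.004,0.009,0.006]],[[0,0,0],[0,0,0]]]'

```text
clock: 5.25
position: [0.5399, -0.2999, 0.1759]
tool_rot: [-0.008, 1.565, 0.001]
wrist_force: [-0.5, -0.1, 0.1]
width: 0.0549
```

Call:
play_rows --series '[[[0,0,0],[0,0,0]],[[0,0,0],[0,0,0]],[[0,0,0],[0,0,0]],[[0,0,0],[0,0,0]],[[0,0,0],[0,0,0]]]' --claw 1 --newtons 70

```text
clock: 5.75
position: [0.5406, -0.2947, 0.1772]
tool_rot: [-0.002, 1.565, 0.006]
wrist_force: [-1.3, -8.0, -6.7]
width: 0.0098
```

Call:
play_rows --series '[[[-15,0,0],[0,0,0]],[[-20,0,0],[0,0,0]],[[-20,0,0],[0,0,0]],[[-20,0,0],[0,0,0]],[[-20,0,0],[0,0,0]]]'

```text
clock: 6.25
position: [0.5404, -0.2948, 0.2705]
tool_rot: [0.0, 1.567, 0.008]
wrist_force: [7.1, -0.7, -12.8]
width: 0.0098
```

```bash
python3 g.py .5400 -.2955 .312 1.5765
```

```text
clock 6.25 pos [ 0.5404 -0.2948  0.2705] yaw 1.5756147681141086 j [-0.553   0.3667  1.5878  0.0072  1.1865 -2.1313] F [  7.0836  -0.6861 -12.7945] w 0.00981557181166533
shift now [-41.5  -0.5  -0.3] turn [-0.0009  0.004  -0.0053] shift if turned first [-41.5  -0.7  -0.4]
```

Call:
play_rows --series '[[[-15,0,0],[0,0,0]],[[-15,0,0],[0,0,0]],[[-12,0,0],[0,0,0]],[[-6,0,0],[0,0,0]],[[0,0,0],[0,0,0]]]'

```text
clock: 6.75
position: [0.5386, -0.2951, 0.3176]
tool_rot: [0.002, 1.572, 0.009]
wrist_force: [-0.1, 0.7, 0.1]
width: -0.0006
```

Call:
play_rows --series '[[[-8,0,0],[0,0,0]],[[-3,0,0],[0,0,0]]]'

```text
clock: 6.95
position: [0.5388, -0.2953, 0.3296]
tool_rot: [0.002, 1.571, 0.009]
wrist_force: [0.6, -0.7, -0.6]
width: 0.0001
```

Run:
```python
from h import *
s=r.get_image("side");t=r.get_image("top")
cv2.imwrite("pics/f_s.png",np.hstack([cv2.resize(s[60:220,160:290],None,fx=3,fy=3),cv2.resize(t[150:310,300:430],None,fx=3,fy=3)]))
```

```text
(no output)
```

View pics/f_s.png

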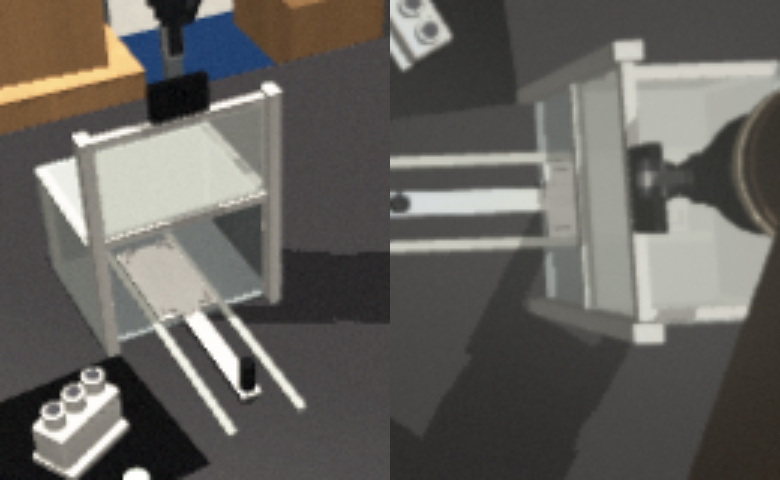

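Run:
```python
from h import *
for z in(.31,.32,.33,.335,.34): print(z,proj("side",(.537,-.2955,z)),proj("side",(.572,-.2955,z)),proj("side",(.502,-.2955,z)), proj("side",(.6,-.2955,z-.045-.135)))
for c in("side","top"):
  for d in r.pinpoint(c,"sash_grip"):print(c,d)
s=r.get_image("side")
cv2.imwrite("pics/f2.png",cv2.resize(s[60:160,180:260],None,fx=7,fy=6))
```

```text
0.31 [219.2352  94.1781] [209.2301  96.7665] [229.0594  91.6365] [205.983  144.5585]
0.32 [219.0429  91.3766] [208.9778  93.9541] [228.925   88.8459] [205.7358 142.2493]
0.33 [218.8484  88.5425] [208.7224  91.1087] [228.789   86.0232] [205.486  139.9155]
0.335 [218.7503  87.1131] [208.5937  89.6735] [228.7205  84.5997] [205.3601 138.7392]
0.34 [218.6516  85.6753] [208.4641  88.2298] [228.6515  83.1679] [205.2335 137.5567]
side {'location': [0.5328, -0.2977, 0.3227], 'score': 0.97}
top {'location': [0.5371, -0.2973, 0.3246], 'score': 0.89}
top {'location': [0.448, 0.3873, -0.0034], 'score': 0.27}
```

View pics/f2.png

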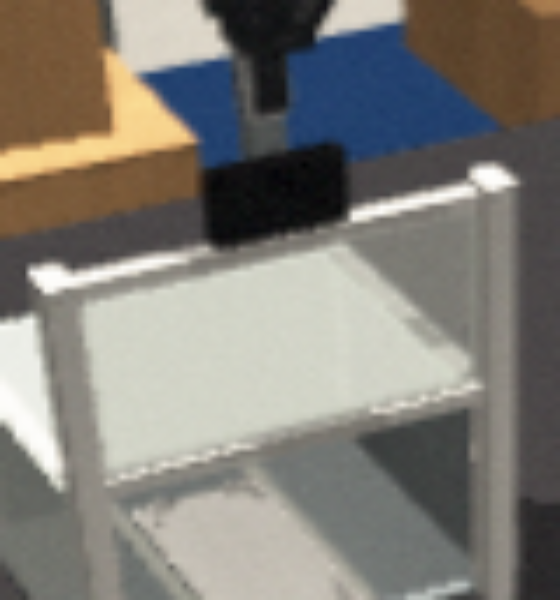

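Call:
play_rows --series '[[[-30,0,0],[0,0,0]],[[-30,0,0],[0,0,0]],[[-20,20,0],[0,0,0]],[[0,45,0],[0,0,0]],[[0,45,0],[0,0,0]]]' --claw -0.3

```text
clock: 7.7
position: [0.5372, -0.1871, 0.4092]
tool_rot: [0.009, 1.576, 0.006]
wrist_force: [1.5, 1.3, -0.1]
width: 0.0557
```

```bash
python3 g.py .535 -.1418 .1 1.5765
python3 - <<'E'
from h import *
s=r.get_image("side");t=r.get_image("top")
for c in("side","top"):
  for d in r.pinpoint(c,"sash_grip")[:1]:print(c,d)
  for d in r.pinpoint(c,"shelf_knob")[:1]:print(c,d)
m=r.masks_of("side","sash_grip")
print([x['pixels'].sum() for x in m])
cv2.imwrite("pics/g.png",np.hstack([cv2.resize(s[60:220,180:260],None,fx=5,fy=3.75),cv2.resize(t[150:310,300:380],None,fx=5,fy=3.75)]))
E
```

```text
clock 7.7 pos [ 0.5372 -0.1871  0.4092] yaw 1.5688042313128825 j [-0.3931  0.2245  1.46    0.0065  1.4657 -1.9626] F [ 1.5379  1.3311 -0.0819] w 0.05570274070813528
shift now [309.6  42.4  -0.6] turn [-0.0077 -0.0054 -0.0093] shift if turned first [309.2  45.3  -1.9]
side {'location': [0.534, -0.2972, 0.3228], 'score': 0.64}
side {'location': [0.5356, -0.1369, 0.0381], 'score': 0.91}
top {'location': [0.5347, -0.1449, 0.0392], 'score': 0.91}
[np.int64(2391), np.int64(715), np.int64(1027)]
```

View pics/g.png

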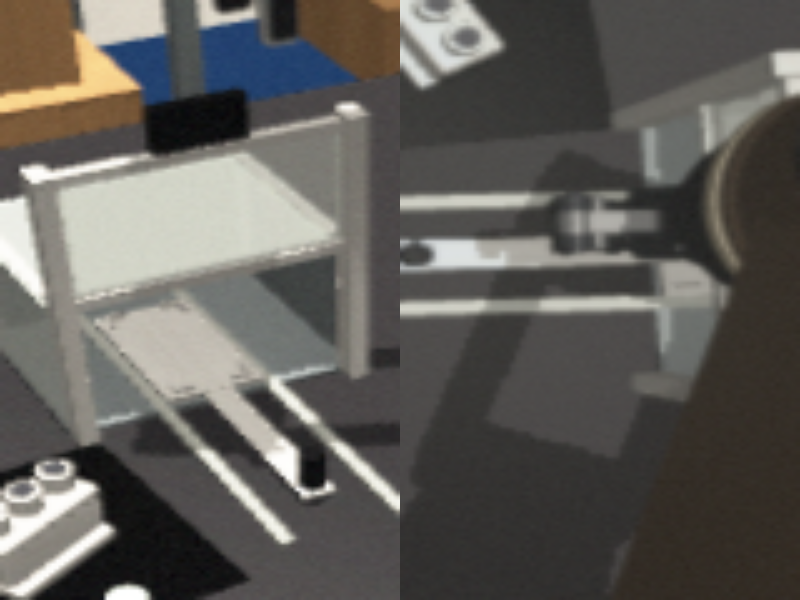

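Run:
```python
from h import *
for z in (.14,.145,.15,.155): print(z,proj("side",(.633,-.296,z)),proj("side",(.44,-.296,z)))
```

```text
0.14 [196.8591 144.8122] [246.5381 129.9499]
0.145 [196.7097 143.6462] [246.5227 128.7983]
0.15 [196.5596 142.4739] [246.5072 127.6407]
0.155 [196.4086 141.2953] [246.4916 126.4771]
```

Call:
play_rows --series '[[[40,25,-1],[-0.007,-0.005,-0.009]],[[45,15,0],[0,0,0]],[[45,3,0],[0,0,0]],[[45,0,0],[0,0,0]],[[45,0,0],[0,0,0]]]'

```text
clock: 8.55
position: [0.5405, -0.151, 0.1874]
tool_rot: [-0.003, 1.56, -0.005]
wrist_force: [0.6, -0.0, -1.0]
width: 0.0553
```

Call:
play_rows --series '[[[45,0,0],[0,0,0]],[[15,0,0],[0,0,0]],[[0,0,0],[0,0,0]]]'

```text
clock: 8.85
position: [0.5366, -0.153, 0.1183]
tool_rot: [0.002, 1.57, -0.005]
wrist_force: [-0.5, 0.9, 0.7]
width: 0.0554
```

```bash
python3 g.py .535 -.1415 .025 1.5765
```

```text
clock 8.85 pos [ 0.5366 -0.153   0.1183] yaw 1.5658887509323929 j [-0.3309  0.445   1.8873 -0.0022  0.8076 -1.8953] F [-0.5328  0.9288  0.7249] w 0.05544134456072732
shift now [93.2 11.7 -1.7] turn [-0.0106  0.0011  0.0021] shift if turned first [93.3 11.5 -1.5]
```

Call:
play_rows --series '[[[0,11,-1],[-0.01,0,0]],[[20,0,0],[0,0,0]],[[30,0,0],[0,0,0]],[[20,0,0],[0,0,0]],[[0,0,0],[0,0,0]]]'

```text
clock: 9.35
position: [0.5402, -0.1431, 0.0521]
tool_rot: [-0.007, 1.561, -0.0]
wrist_force: [-0.3, -0.4, 0.8]
width: 0.0556
```

```bash
python3 g.py .535 -.1415 .025 1.5765
```

```text
clock 9.35 pos [ 0.5402 -0.1431  0.0521] yaw 1.5748529750258702 j [-0.3121  0.5375  1.9411 -0.0024  0.6527 -1.8851] F [-0.314  -0.4396  0.7633] w 0.05564965888095203
shift now [27.1  1.8 -5.4] turn [-0.0016  0.0094  0.0046] shift if turned first [27.1  1.6 -5.2]
```

Call:
play_rows --series '[[[22,1,-5],[0,0.009,0.004]],[[4,0,0],[0,0,0]],[[0,0,0],[0,0,0]]]'

```text
clock: 9.65
position: [0.5389, -0.1427, 0.0306]
tool_rot: [-0.006, 1.564, 0.002]
wrist_force: [0.5, 0.2, -0.7]
width: 0.0557
```

Call:
play_rows --series '[[[0,0,0],[0,0,0]],[[0,0,0],[0,0,0]],[[0,0,0],[0,0,0]],[[0,0,0],[0,0,0]],[[0,0,0],[0,0,0]]]' --claw 1 --newtons 60

```text
clock: 10.15
position: [0.5419, -0.1435, 0.0353]
tool_rot: [-0.007, 1.558, 0.0]
wrist_force: [-0.6, -0.0, -0.5]
width: 0.0
```

```bash
python3 g.py .535 -.1415 .025 1.5765
```

```text
clock 10.15 pos [ 0.5419 -0.1435  0.0353] yaw 1.5753666855400448 j [-0.3126  0.5644  1.9492 -0.0007  0.6148 -1.8874] F [-0.6453 -0.0013 -0.5449] w 3.142893491370865e-05
shift now [10.2  2.  -7. ] turn [-0.0011  0.0124  0.0045] shift if turned first [10.3  2.  -6.9]
```

Run:
```python
from h import *
s=r.get_image("side");t=r.get_image("top")
print(proj("side",r.get_obs()['position']),proj("top",r.get_obs()['position']),proj("side",(.535,-.1415,.04)))
cv2.imwrite("pics/h.png",np.hstack([cv2.resize(s[130:230,200:280],None,fx=5,fy=5),cv2.resize(t[170:270,260:340],None,fx=5,fy=5)]))
```

```text
[240.5032 185.323 ] [301.9788 215.326 ] [242.4513 184.021 ]
```

View pics/h.png

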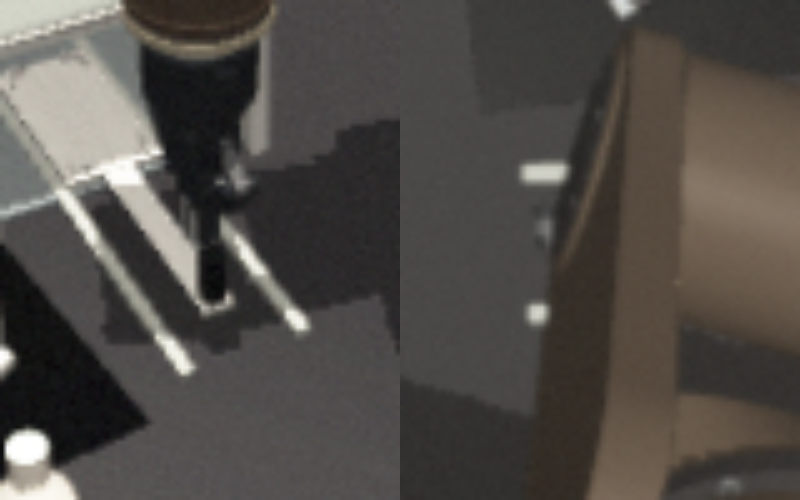

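Call:
play_rows --series '[[[-20,0,0],[0,0,0]],[[-30,0,0],[0,0,0]],[[-30,0,0],[0,0.01,0]],[[0,0,0],[0,0,0]],[[0,0,0],[0,0,0]]]'

```text
clock: 10.75
position: [0.5395, -0.1427, 0.1166]
tool_rot: [-0.006, 1.572, 0.001]
wrist_force: [-0.7, -0.2, -0.6]
width: 0.0001
```

Run:
```python
from h import *
s=r.get_image("side");t=r.get_image("top")
p=r.get_obs()['position'];print(p,r.get_obs()['joint_positions'])
u=proj("side",p);print(u)
im=cv2.resize(s[100:220,190:290],None,fx=6,fy=5)
cv2.circle(im,(int((u[0]-190+.5)*6),int((u[1]-100+.5)*5)),3,(0,0,255),-1)
u=proj("side",p+[0,0,.02]);cv2.circle(im,(int((u[0]-190+.5)*6),int((u[1]-100+.5)*5)),3,(0,255,0),-1)
cv2.imwrite("pics/i.png",im)
```

```text
[ 0.5394 -0.1427  0.116 ] [-0.3104  0.4492  1.8869 -0.005   0.8062 -1.8821]
[240.6875 167.4924]
```

View pics/i.png

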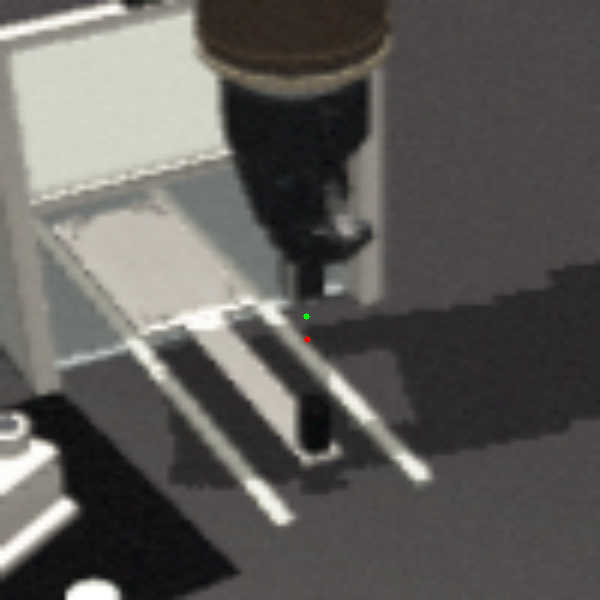

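Call:
play_rows --series '[[[-10,45,0],[0,0,0]],[[-10,45,0],[0,0,0]],[[0,45,0],[0,0,0]],[[0,45,0],[0,0,0]],[[0,45,0],[0,0,0]]]'

```text
clock: 11.35
position: [0.5369, 0.0841, 0.131]
tool_rot: [0.001, 1.578, -0.006]
wrist_force: [0.5, -0.8, -0.6]
width: -0.0003
```

Call:
play_rows --series '[[[0,45,0],[0,0,0]],[[0,45,0],[0,0,0]],[[0,45,0],[0,0,0]],[[0,45,0],[0,0,0]],[[0,45,0],[0,0,0]]]'

```text
clock: 11.85
position: [0.5334, 0.3176, 0.1243]
tool_rot: [-0.001, 1.586, -0.009]
wrist_force: [1.3, 0.1, -0.1]
width: -0.0004
```

Call:
play_rows --series '[[[0,30,0],[0,0,0]],[[0,0,0],[0,0,0]],[[0,0,0],[0,0,0]]]'

```text
clock: 12.15
position: [0.5308, 0.3541, 0.1198]
tool_rot: [-0.007, 1.589, -0.005]
wrist_force: [-0.4, 0.3, -0.4]
width: 0.0003
```

```bash
cat > look.py <<'E'
import sys
from h import *
# look.py name zoom: closeups around the TCP in both views w/ marks
s=r.get_image("side");t=r.get_image("top")
o=r.get_obs();p=o['position'];ims=[]
print(p,R.from_rotvec(o['tool_rot']).as_matrix().round(3).tolist(),o['clock'])
for n,im in(("side",s),("top",t)):
    u=proj(n,p);x0=int(np.clip(u[0]-40,0,512-80));y0=int(np.clip(u[1]-60,0,384-100))
    c=cv2.resize(im[y0:y0+100,x0:x0+80],None,fx=5,fy=5,interpolation=cv2.INTER_CUBIC)
    cv2.circle(c,(int((u[0]-x0+.5)*5),int((u[1]-y0+.5)*5)),3,(0,0,255),-1)
    print(n,"TCP px",u,"crop origin",x0,y0);ims.append(c)
cv2.imwrite(f"pics/{sys.argv[1]}.png",np.hstack(ims))
E
python3 look.py j
```

```text
[0.5311 0.3532 0.1202] [[-0.018, 0.001, 1.0], [-0.007, 1.0, -0.001], [-1.0, -0.007, -0.018]] 12.25
side TCP px [330.318  278.7981] crop origin 290 218
top TCP px [133.3161 222.3404] crop origin 93 162
```

View pics/j.png

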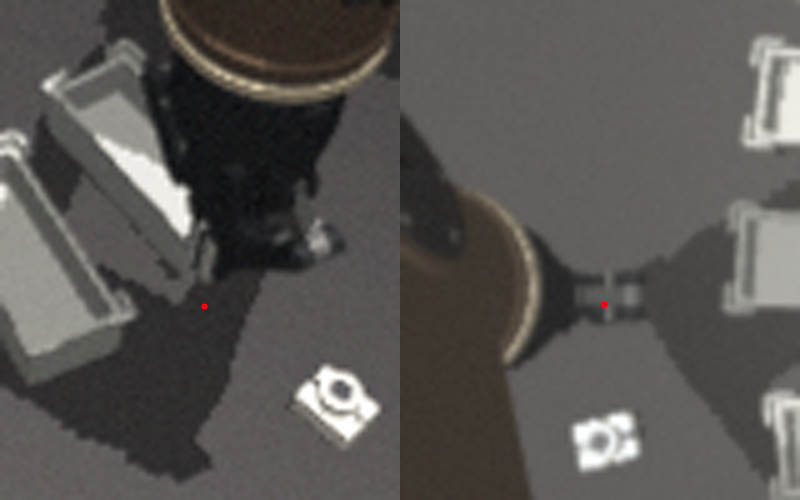

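Run:
```python
from h import *
p=r.get_obs()['position']
for a in ((331,274.6),(331,272.6),(330.5,276.6)):
    q,e=tri((a[0]-.4,a[1]-.4),(134.2,220.2)); print(q,e,q-p)
```

```text
[0.5338 0.3479 0.1355] 0.007418447487822279 [ 0.0027 -0.0053  0.0153]
[0.5336 0.346  0.1415] 0.007600023838323468 [ 0.0025 -0.0072  0.0213]
[0.5345 0.3496 0.1293] 0.006010492792916287 [ 0.0034 -0.0036  0.0091]
```

Call:
play_rows --series '[[[25,0,0],[0,-0.018,0.007]],[[25,0,0],[0,0,0]],[[15,0,0],[0,0,0]],[[0,0,0],[0,0,0]]]'

```text
clock: 12.65
position: [0.5319, 0.3479, 0.0537]
tool_rot: [0.004, 1.57, -0.005]
wrist_force: [0.3, -0.2, -0.1]
width: -0.0001
```

Call:
play_rows --series '[[[10,0,0],[0,0,0]],[[5,0,0],[0,0,0]],[[0,0,0],[0,0,0]]]'

```text
clock: 12.95
position: [0.5331, 0.3462, 0.039]
tool_rot: [0.007, 1.569, -0.007]
wrist_force: [0.6, -0.3, 0.9]
width: -0.0
```

```bash
python3 look.py k
```

```text
[0.5333 0.3465 0.0395] [[0.002, 0.008, 1.0], [0.0, 1.0, -0.008], [-1.0, 0.0, 0.002]] 13.05
side TCP px [323.8413 294.06  ] crop origin 283 234
top TCP px [144.1772 221.8129] crop origin 104 161
```

View pics/k.png

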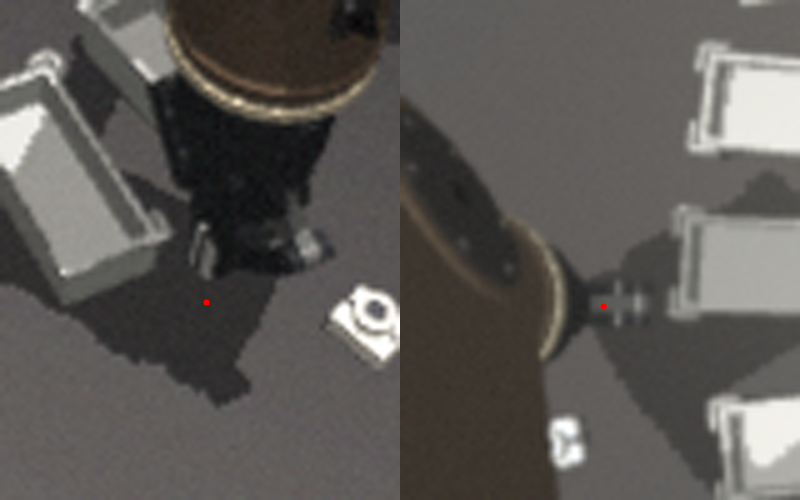

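Call:
play_rows --series '[[[8,0,0],[0,0,0]],[[8,0,0],[0,0,0]],[[0,0,0],[0,0,0]]]'

```text
clock: 13.35
position: [0.534, 0.3472, 0.0235]
tool_rot: [0.007, 1.567, -0.005]
wrist_force: [-0.2, 0.3, -0.8]
width: 0.0
```

Call:
play_rows --series '[[[8,0,0],[0,0,0]],[[8,0,0],[0,0,0]],[[0,0,0],[0,0,0]]]'

```text
clock: 13.65
position: [0.5339, 0.3472, 0.0058]
tool_rot: [0.007, 1.567, -0.005]
wrist_force: [0.4, -0.0, 0.2]
width: -0.0001
```

Call:
play_rows --series '[[[4,0,0],[0,0,0]],[[0,0,0],[0,0,0]]]'

```text
clock: 13.85
position: [0.5337, 0.3472, 0.0011]
tool_rot: [0.007, 1.568, -0.005]
wrist_force: [0.1, 0.4, 0.8]
width: 0.0001
```

```bash
python3 look.py l
```

```text
[0.5341 0.3474 0.0017] [[0.004, 0.008, 1.0], [0.001, 1.0, -0.008], [-1.0, 0.001, 0.004]] 13.95
side TCP px [321.9615 301.7545] crop origin 281 241
top TCP px [147.474  221.6874] crop origin 107 161
```

View pics/l.png

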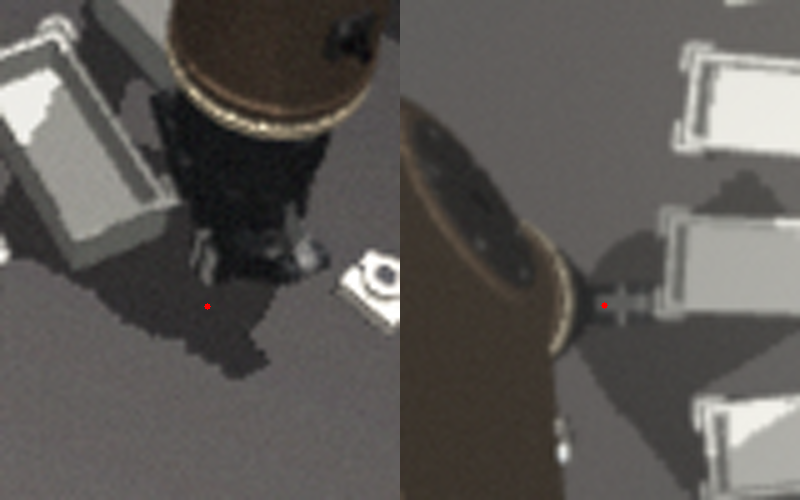

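Call:
play_rows --series '[[[5,0,0],[0,0,0]],[[4,0,0],[0,0,0]],[[0,0,0],[0,0,0]]]'

```text
clock: 14.25
position: [0.5346, 0.3477, -0.0075]
tool_rot: [0.007, 1.566, -0.004]
wrist_force: [0.3, -0.1, -0.1]
width: 0.0
```

Call:
play_rows --series '[[[4,0,0],[0,0,0]],[[0,0,0],[0,0,0]]]'

```text
clock: 14.45
position: [0.5346, 0.3477, -0.0119]
tool_rot: [0.007, 1.566, -0.004]
wrist_force: [0.4, 0.3, -0.2]
width: 0.0003
```

Call:
play_rows --series '[[[4,0,0],[0,0,0]],[[0,0,0],[0,0,0]]]'

```text
clock: 14.65
position: [0.5346, 0.3477, -0.0162]
tool_rot: [0.007, 1.566, -0.004]
wrist_force: [0.4, 0.0, -0.3]
width: -0.0001
```

Call:
play_rows --series '[[[4,0,0],[0,0,0]],[[0,0,0],[0,0,0]]]'

```text
clock: 14.85
position: [0.5347, 0.3477, -0.0206]
tool_rot: [0.007, 1.566, -0.004]
wrist_force: [0.5, -0.4, -0.7]
width: -0.0001
```

Call:
play_rows --series '[[[3,0,0],[0,0,0]],[[0,0,0],[0,0,0]]]'

```text
clock: 15.05
position: [0.5347, 0.3477, -0.0238]
tool_rot: [0.007, 1.566, -0.004]
wrist_force: [0.3, 0.5, 1.0]
width: 0.0001
```

Call:
play_rows --series '[[[2,0,0],[0,0,0]],[[0,0,0],[0,0,0]]]'

```text
clock: 15.25
position: [0.5347, 0.3477, -0.026]
tool_rot: [0.007, 1.566, -0.004]
wrist_force: [-0.4, 0.2, 0.3]
width: -0.0003
```

Call:
play_rows --series '[[[2,0,0],[0,0,0]],[[0,0,0],[0,0,0]]]'

```text
clock: 15.45
position: [0.5348, 0.3478, -0.0281]
tool_rot: [0.007, 1.566, -0.004]
wrist_force: [0.5, -0.3, 0.2]
width: -0.0001
```

```bash
python3 look.py m
```

```text
[ 0.5349  0.3478 -0.0279] [[0.005, 0.008, 1.0], [0.002, 1.0, -0.008], [-1.0, 0.002, 0.005]] 15.55
side TCP px [320.4447 307.4331] crop origin 280 247
top TCP px [149.9981 221.5462] crop origin 109 161
```

View pics/m.png

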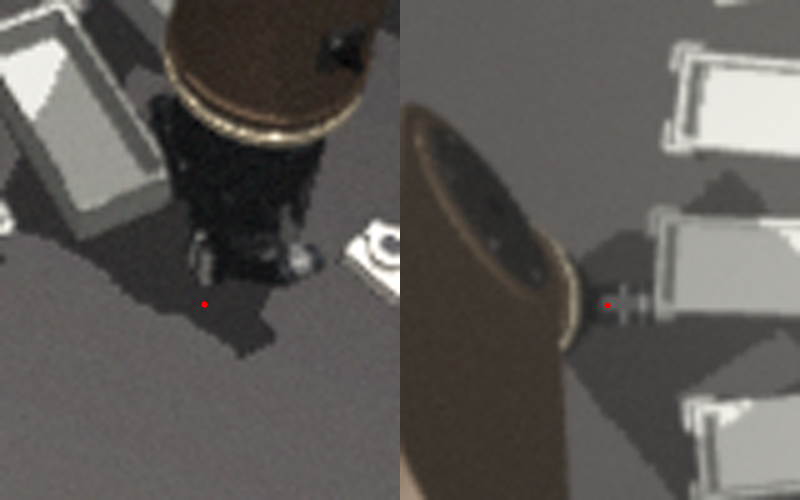

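Call:
play_rows --series '[[[2,0,0],[0,0,0]],[[0,0,0],[0,0,0]]]'

```text
clock: 15.75
position: [0.535, 0.3479, -0.0299]
tool_rot: [0.008, 1.565, -0.004]
wrist_force: [0.4, 0.2, 0.5]
width: 0.0002
```

Call:
play_rows --series '[[[2,0,0],[0,0,0]],[[0,0,0],[0,0,0]]]'

```text
clock: 15.95
position: [0.535, 0.3479, -0.0321]
tool_rot: [0.008, 1.565, -0.004]
wrist_force: [-0.8, 0.2, 0.2]
width: -0.0004
```

Call:
play_rows --series '[[[2,0,0],[0,0,0]],[[0,0,0],[0,0,0]]]'

```text
clock: 16.15
position: [0.535, 0.3479, -0.0343]
tool_rot: [0.008, 1.565, -0.004]
wrist_force: [0.8, -0.1, -0.3]
width: 0.0
```

Run:
```python
from h import *
from scipy.optimize import least_squares
D=[(.4808,1.5968,1.0651,.1479,.6325,.1948),(.2602,1.5753,1.3065,.4751,.3241,.339),(.1768,1.6778,1.2802,.525,-.0431,.3418),(.3527,1.5334,1.2519,.5354,-.3153,.3012),(.3703,1.6158,1.1473,.54,-.2924,.2572),(.4361,1.6879,1.0063,.5423,-.2983,.1896),(.3667,1.5878,1.1865,.5404,-.2948,.2705),(.2245,1.46,1.4657,.5372,-.1871,.4092),(.445,1.8873,.8076,.5366,-.153,.1183),(.5375,1.9411,.6527,.5402,-.1431,.0521),(.5644,1.9492,.6148,.5419,-.1435,.0353)]
D=np.array(D); o=r.get_obs();j=o['joint_positions'];p=o['position'];print(j,p,o['tau'],o['wrist_force'])
D=np.vstack([D,[j[1],j[2],j[4],*p]])
q2,q3,q5=D[:,0],D[:,1],D[:,2];rr=np.hypot(D[:,3],D[:,4])
def f(x):
    a0,h,L1,L2,e,T=x; s=q2+q3
    # upper arm at angle q2 from vertical; forearm at angle s from up ; tool at s+q5
    rad=a0+L1*np.sin(q2)+L2*np.sin(s)+e*np.cos(s)+T*np.sin(s+q5); z=h+L1*np.cos(q2)+L2*np.cos(s)-e*np.sin(s)+T*np.cos(s+q5)
    return np.r_[rad-rr,z-D[:,5]]
so=least_squares(f,[.1,.4,.5,.5,0,.3]);print(so.x,(f(so.x)*1000).round(1))
```

```text
[ 0.5296  0.7466  1.7811 -0.0015  0.6079 -1.0324] [ 0.535   0.3479 -0.0343] [  -0.0107 -103.1538  -26.7368   -0.0051   -0.1784    0.0003] [ 0.8145 -0.1446 -0.3415]
[0.001  0.3115 0.5964 0.4449 0.0325 0.4011] [ 0.1  0.1 -0.1  0.1  0.1  0.1 -0.1 -0.1  0.1 -0.1 -0.1 -0.   0.1  0.
 -0.   0.1 -0.   0.  -0.  -0.1 -0.1 -0.  -0.   0.1]
```

Run:
```python
from h import *
s=r.get_image("side");t=r.get_image("top")
print(r.get_obs()['position'],r.get_obs()['clock'])
f=lambda im,x0,y0:cv2.resize(np.clip(im[y0:y0+50,x0:x0+40].astype(float)*2,0,255).astype(np.uint8),None,fx=10,fy=10,interpolation=cv2.INTER_CUBIC)
cv2.imwrite("pics/n.png",np.hstack([f(s,300,275),f(t,130,200)]))
cv2.imwrite("pics/n2.png",s)
```

```text
[ 0.5352  0.348  -0.0341] 16.25
```

View pics/n.png

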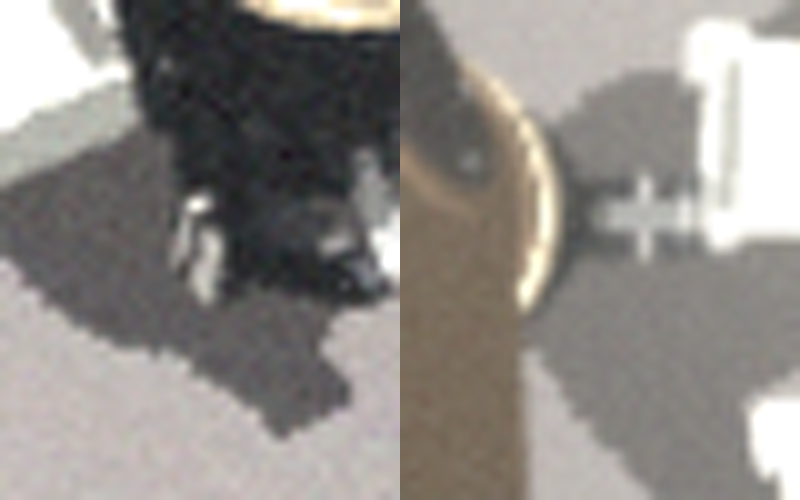

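View pics/n2.png

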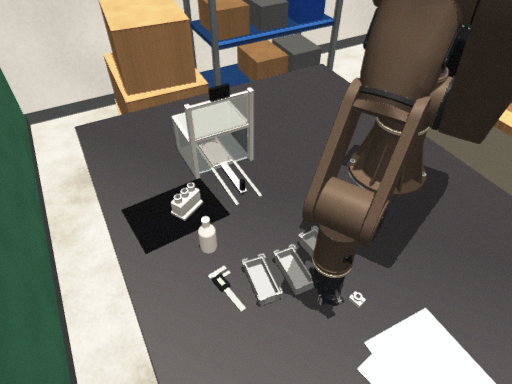

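Run:
```python
from h import *
for z in(-.02,0,.02,.05): print(z,onz("top",154.5,221.5,z),onz("side",321,305,z),onz("side",335,304,z))
print(proj("top",(.535,.348,-.034)),proj("side",(.535,.348,-.034)))
print(proj("top",(.535,.348,0)),proj("side",(.535,.348,0)))
```

```text
-0.02 [ 0.5345  0.3309 -0.02  ] [ 0.5326  0.3455 -0.02  ] [ 0.4961  0.3609 -0.02  ]
0 [0.5342 0.3255 0.    ] [0.5413 0.3537 0.    ] [0.5056 0.3688 0.    ]
0.02 [0.5338 0.32   0.02  ] [0.5501 0.3619 0.02  ] [0.5151 0.3766 0.02  ]
0.05 [0.5333 0.3119 0.05  ] [0.5631 0.3742 0.05  ] [0.5293 0.3884 0.05  ]
[150.4698 221.5276] [320.1693 308.5953]
[147.4546 221.4106] [321.7229 302.365 ]
```

Call:
play_rows --series '[[[2,0,0],[0,0,0]],[[0,0,0],[0,0,0]],[[2,0,0],[0,0,0]],[[0,0,0],[0,0,0]]]'

```text
clock: 16.65
position: [0.5357, 0.3484, -0.0354]
tool_rot: [0.008, 1.564, -0.003]
wrist_force: [-0.4, -0.3, -0.7]
width: -0.0003
```

Call:
play_rows --series '[[[2,0,0],[0,0,0]],[[0,0,0],[0,0,0]]]'

```text
clock: 16.85
position: [0.5362, 0.3487, -0.0355]
tool_rot: [0.009, 1.562, -0.003]
wrist_force: [0.4, 0.2, -0.9]
width: -0.0001
```

Call:
play_rows --series '[[[2,0,0],[0,0,0]],[[0,0,0],[0,0,0]]]'

```text
clock: 17.05
position: [0.5366, 0.349, -0.0356]
tool_rot: [0.009, 1.561, -0.002]
wrist_force: [-0.0, -0.1, -0.4]
width: 0.0003
```

```bash
python3 - <<'E'
from h import *
o=r.get_obs();print(o)
E
python3 look.py o
```

```text
{'clock': 17.05, 'joint_positions': array([ 0.5298,  0.7486,  1.7813, -0.0015,  0.6012, -1.0324]), 'joint_velocities': array([ 0.0007, -0.0075, -0.0038,  0.0004,  0.0002, -0.0004]), 'tau': array([   0.0448, -104.3753,  -26.7511,   -0.0038,    0.1954,    0.0003]), 'position': array([ 0.5366,  0.349 , -0.0356]), 'tool_rot': array([ 0.0094,  1.5614, -0.0022]), 'wrist_force': array([-0.0036, -0.0697, -0.4441]), 'moment': array([ 0.0333,  0.0236, -0.0423]), 'width': 0.000283969309606695}
[ 0.5367  0.3491 -0.0359] [[0.01, 0.007, 1.0], [0.005, 1.0, -0.007], [-1.0, 0.005, 0.01]] 17.15
side TCP px [319.7949 309.4962] crop origin 279 249
top TCP px [150.3081 221.0194] crop origin 110 161
```

View pics/o.png

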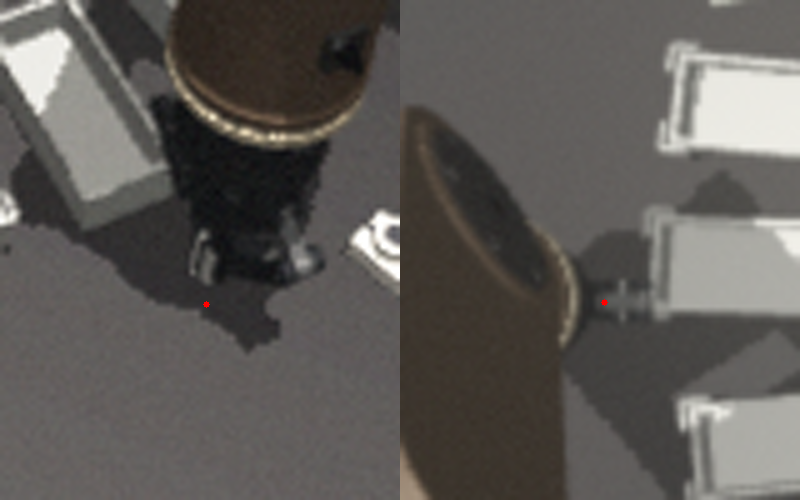

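Run:
```python
from h import *
for p,obs in(((.5311,.3532,.1202),((331,274.6),(134.6,220.6))),((.5394,-.1427,.116),((241.7,159.4),)),((.5367,.3491,-.0359),((320.5,305),(154.5,221.5)))):
    q=np.array(p)+[0,0,.0355]
    print(proj("side",q),proj("top",q),obs)
```

```text
[332.4137 270.7148] [129.0258 222.2332] ((331, 274.6), (134.6, 220.6))
[240.4446 159.2105] [307.949  214.9677] ((241.7, 159.4),)
[321.4203 303.0166] [147.1506 220.8882] ((320.5, 305), (154.5, 221.5))
```

Call:
play_rows --series '[[[-40,-5,0],[0,0.01,0]],[[-45,-20,0],[0,0,0]],[[-25,-40,0],[0,0,0]],[[-10,-48,0],[0,0,0]],[[0,-49,0],[0,0,0]]]' --claw -0.3

```text
clock: 17.65
position: [0.5356, 0.1871, 0.0849]
tool_rot: [0.003, 1.571, 0.003]
wrist_force: [0.9, -1.3, 0.0]
width: 0.0553
```

Call:
play_rows --series '[[[0,-49,0],[0,0,0]],[[0,-49,0],[0,0,0]],[[0,-49,0],[0,0,0]],[[0,-49,0],[0,0,0]],[[0,-40,0],[0,0,0]]]'

```text
clock: 18.15
position: [0.535, -0.0563, 0.0836]
tool_rot: [0.002, 1.569, 0.004]
wrist_force: [0.9, 1.0, -0.1]
width: 0.0557
```

```bash
python3 g.py .535 -.1415 .08 1.5765
```

```text
clock 18.15 pos [ 0.535  -0.0563  0.0836] yaw 1.5720895814073577 j [-0.1646  0.4709  1.9597  0.0069  0.7097 -1.7419] F [ 0.91    1.0103 -0.1216] w 0.055670730482698313
shift now [  3.3 -85.2  -0.1] turn [-0.0044  0.002  -0.0042] shift if turned first [  3.6 -85.2  -0.5]
```

Call:
play_rows --series '[[[0,-45,0],[0,0,0]],[[0,-25,0],[0,0,0]],[[0,0,0],[0,0,0]],[[0,0,0],[0,0,0]]]'

```text
clock: 18.55
position: [0.5343, -0.1347, 0.0819]
tool_rot: [0.007, 1.569, -0.001]
wrist_force: [-1.0, 1.3, 0.7]
width: 0.0556
```

```bash
python3 g.py .535 -.1415 -.0105 1.5765; python3 look.py p
```

```text
clock 18.55 pos [ 0.5343 -0.1347  0.0819] yaw 1.5655032116468242 j [-0.305   0.4883  1.9308  0.0064  0.7218 -1.8753] F [-0.9559  1.2787  0.6707] w 0.05556650734686783
shift now [92.4 -7.2  0.5] turn [-0.011   0.002  -0.0038] shift if turned first [92.4 -6.8  0.6]
[ 0.5344 -0.1337  0.082 ] [[0.002, 0.004, 1.0], [0.004, 1.0, -0.004], [-1.0, 0.004, 0.002]] 18.65
side TCP px [243.3893 176.2583] crop origin 203 116
top TCP px [301.1567 217.3987] crop origin 261 157
```

View pics/p.png

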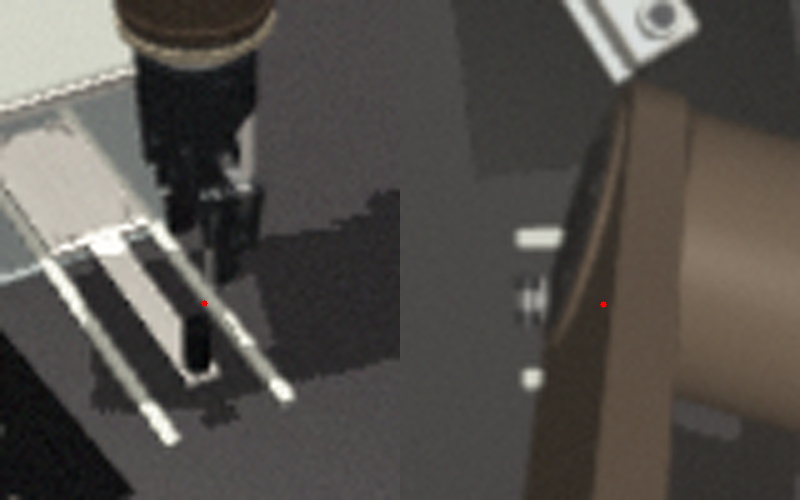

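Call:
play_rows --series '[[[0,-7,0],[-0.011,0.002,-0.004]],[[25,0,0],[0,0,0]],[[25,0,0],[0,0,0]],[[20,0,0],[0,0,0]],[[0,0,0],[0,0,0]]]'

```text
clock: 19.15
position: [0.5363, -0.1375, 0.0109]
tool_rot: [-0.015, 1.569, 0.013]
wrist_force: [-0.6, 0.2, 0.0]
width: 0.0556
```

```bash
python3 g.py .535 -.1415 -.0105 1.5765
```

```text
clock 19.15 pos [ 0.5363 -0.1375  0.0109] yaw 1.5886651464105572 j [-0.3049  0.6013  1.9665 -0.002   0.5711 -1.8918] F [-0.5727  0.2141  0.0051] w 0.055573211067645054
shift now [21.4 -4.  -1.5] turn [0.0122 0.0022 0.0019] shift if turned first [21.4 -4.  -1.4]
```

Call:
play_rows --series '[[[12,-4,-1],[0.012,0.002,0.002]],[[9,0,0],[0,0,0]],[[0,0,0],[0,0,0]]]'

```text
clock: 19.45
position: [0.5365, -0.1411, -0.0101]
tool_rot: [-0.006, 1.569, 0.006]
wrist_force: [-0.0, 0.0, 0.4]
width: 0.0553
```

Call:
play_rows --series '[[[0,0,0],[0,0,0]],[[0,0,0],[0,0,0]],[[0,0,0],[0,0,0]],[[0,0,0],[0,0,0]],[[0,0,0],[0,0,0]]]' --claw 1 --newtons 60

```text
clock: 19.95
position: [0.5372, -0.1415, -0.0089]
tool_rot: [-0.006, 1.568, 0.005]
wrist_force: [1.4, -0.1, -9.2]
width: 0.0185
```

Call:
play_rows --series '[[[0,15,0],[0,0,0]],[[0,25,0],[0,0,0]],[[0,25,0],[0,0,0]],[[0,25,0],[0,0,0]],[[0,25,0],[0,0,0]]]'

```text
clock: 20.45
position: [0.5362, -0.0263, -0.009]
tool_rot: [-0.004, 1.568, 0.001]
wrist_force: [1.2, -4.6, -6.5]
width: 0.0184
```

Call:
play_rows --series '[[[0,20,0],[0,0,0]],[[0,20,0],[0,0,0]],[[0,15,0],[0,0,0]],[[0,10,0],[0,0,0]],[[0,0,0],[0,0,0]]]'

```text
clock: 20.95
position: [0.5357, 0.0443, -0.0089]
tool_rot: [-0.007, 1.567, 0.003]
wrist_force: [1.1, 3.2, -6.3]
width: 0.0179
```

Call:
play_rows --series '[[[0,10,0],[0,0,0]],[[0,8,0],[0,0,0]],[[0,0,0],[0,0,0]]]'

```text
clock: 21.25
position: [0.5355, 0.0625, -0.009]
tool_rot: [-0.006, 1.567, 0.002]
wrist_force: [0.3, 1.4, -5.5]
width: 0.0184
```

Call:
play_rows --series '[[[0,5,0],[0,0,0]],[[0,5,0],[0,0,0]],[[0,0,0],[0,0,0]]]'

```text
clock: 21.55
position: [0.5354, 0.0625, -0.009]
tool_rot: [-0.017, 1.569, -0.002]
wrist_force: [-0.9, 2.9, -2.4]
width: 0.0182
```

Call:
play_rows --series '[[[0,0,0],[0,0,0]],[[0,0,0],[0,0,0]],[[0,0,0],[0,0,0]]]' --claw -1

```text
clock: 21.85
position: [0.536, 0.0615, -0.0085]
tool_rot: [-0.015, 1.568, -0.003]
wrist_force: [0.6, -0.4, 0.3]
width: 0.061
```

Call:
play_rows --series '[[[-30,0,0],[0,0,0]],[[-40,10,0],[0.01,0,0]],[[-40,30,0],[0,0,0]],[[-30,40,0],[0,0,0]],[[0,40,0],[0,0,0]]]'

```text
clock: 22.35
position: [0.5352, 0.1849, 0.1352]
tool_rot: [-0.002, 1.57, -0.014]
wrist_force: [1.0, -0.7, -0.5]
width: 0.0854
```

Call:
play_rows --series '[[[0,40,-20],[0,0,0]],[[0,40,-20],[0,0,0]],[[0,20,0],[0,0,0]]]'

```text
clock: 22.65
position: [0.4953, 0.2928, 0.1369]
tool_rot: [-0.0, 1.565, -0.01]
wrist_force: [-0.2, -0.5, -0.5]
width: 0.0853
```

Run:
```python
from h import *
print(r.get_obs()['position'])
s=r.get_image("side");t=r.get_image("top")
for c in("side","top"):
  for q in("nest","shelf_knob","sash_grip","casting1","tray1"):
    for d in r.pinpoint(c,q): print(c,q,d['score'],d['location'],proj(c,d['location']).round())
cv2.imwrite("pics/q_s.png",s);cv2.imwrite("pics/q_t.png",t)
cv2.imwrite("pics/q_n.png",np.hstack([cv2.resize(s[110:210,190:270],None,fx=5,fy=5,interpolation=cv2.INTER_CUBIC),cv2.resize(t[170:270,270:350],None,fx=5,fy=5,interpolation=cv2.INTER_CUBIC)]))
```

```text
[0.4953 0.2928 0.1369]
side nest 0.72 [0.5384, -0.1773, 0.014] [237. 184.]
side shelf_knob 0.85 [0.5365, 0.0644, 0.04] [271. 224.]
side shelf_knob 0.36 [0.5336, -0.389, -0.0015] [215. 154.]
side sash_grip 0.89 [0.5341, -0.297, 0.3198] [220.  91.]
side casting1 0.47 [0.6541, 0.2235, -0.0] [262. 285.]
side casting1 0.46 [0.4419, 0.3883, -0.0004] [358. 300.]
side tray1 0.88 [0.6554, 0.2182, -0.0024] [261. 284.]
side tray1 0.84 [0.552, 0.2338, 0.0005] [294. 273.]
side tray1 0.57 [0.447, 0.2146, 0.0001] [321. 255.]
top nest 0.56 [0.5381, -0.1693, 0.0201] [309. 216.]
top shelf_knob 0.64 [0.5323, 0.0611, 0.0386] [237. 220.]
top sash_grip 0.55 [0.5376, -0.2997, 0.3236] [388. 212.]
top tray1 0.7 [0.5558, 0.2342, -0.0016] [183. 214.]
top tray1 0.55 [0.6535, 0.2211, -0.002] [187. 184.]
```

View pics/q_s.png

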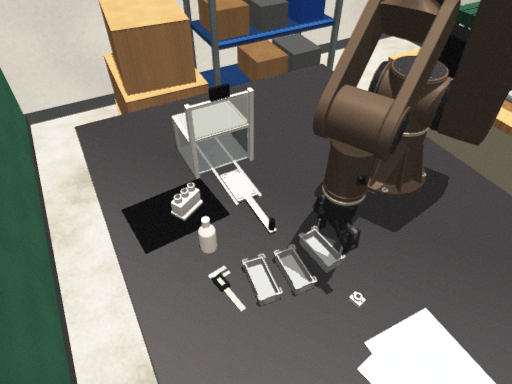

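View pics/q_t.png

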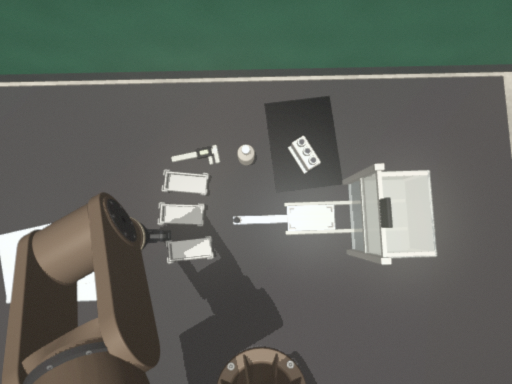

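View pics/q_n.png

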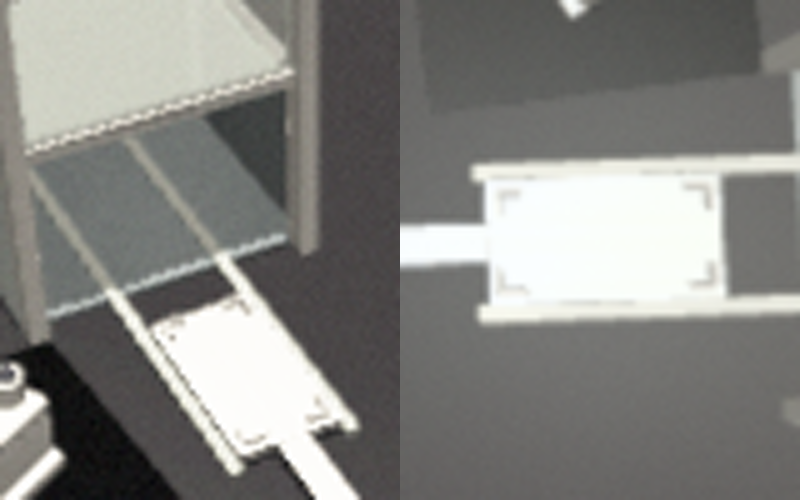

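```bash
cat > fit.py <<'E'
from h import *
from scipy.optimize import least_squares
def corners(x,y,yaw,z,hx=.07,hy=.034):
    c,s=np.cos(yaw),np.sin(yaw)
    return [np.array([x+c*a-s*b,y+s*a+c*b,z]) for a,b in((hx,hy),(hx,-hy),(-hx,-hy),(-hx,hy))]
def fit(obs,z,x0,hx=.07,hy=.034):
    """obs: list of (cam,(u,v)); each matched to nearest corner from x0"""
    m=[min(range(4),key=lambda i:np.linalg.norm(proj(c,corners(*x0,z,hx,hy)[i])-uv)) for c,uv in obs]
    f=lambda p:np.concatenate([proj(c,corners(*p,z,hx,hy)[i])-uv for (c,uv),i in zip(obs,m)])
    so=least_squares(f,x0); return so.x,so.fun.reshape(-1,2).round(1)
E
python3 - <<'E'
from fit import *
B=lambda p:("top",np.array((p[0]/5+110-.4,p[1]/5+160-.4)))
S=lambda p:("side",np.array((p[0]/5+235-.4,p[1]/5+215-.4)))
top=[((270,50),(492,68),(484,174),(260,157)),((246,212),(470,220),(466,328),(240,325)),((280,405),(506,382),(517,492),(288,516))]
sid=[((38,225),(145,197),(238,385)),((195,185),(298,148),(410,328)),((318,98),(410,58),(552,208))]
for t,s,x0 in zip(top,sid,((.654,.22,1.47),(.555,.232,1.52),(.446,.21,1.65))):
    for o in([B(k) for k in t],[S(k) for k in s],[B(k) for k in t]+[S(k) for k in s]):
        x,e=fit(o,.0445,x0);print(x,np.abs(e).max())
o=[("top",np.array(((p[0]-400)/5+270-.4,p[1]/5+170-.4))) for p in((498,190),(712,184),(717,285),(498,290))]
print("nest",fit(o,.0225,(.537,-.172,-1.565)))
print([np.mean([onz(*((c,)+tuple(u)),.0225) for c,u in o],0)])
E
```

```text
[0.6538 0.2195 1.4717] 0.3
[0.6555 0.2211 1.4441] 1.1
[0.6544 0.2202 1.4601] 1.5
[0.5551 0.2328 1.5225] 0.3
[0.5566 0.2349 1.4906] 0.9
[0.5555 0.2337 1.5096] 1.1
[0.4461 0.2073 1.6487] 0.2
[0.4479 0.2096 1.6243] 0.9
[0.4465 0.2081 1.6406] 1.2
nest (array([ 0.5361, -0.1733, -1.5726]), array([[-0.8, -0.9],
       [ 0.5, -0.6],
       [ 0.4,  0.7],
       [-0.1,  0.7]]))
[array([ 0.536 , -0.1733,  0.0225])]
```

Call:
play_rows --series '[[[0,0,0],[0.149,0,0]],[[0,0,0],[0.149,0,0]],[[0,0,0],[0.149,0,0]],[[0,0,0],[0.149,0,0]],[[0,0,0],[0.149,0,0]]]'

```text
clock: 23.75
position: [0.4985, 0.2875, 0.1366]
tool_rot: [0.594, 1.479, -0.601]
wrist_force: [0.1, -0.3, -0.4]
width: 0.0855
```

Call:
play_rows --series '[[[0,0,0],[0.149,0,0]],[[0,0,0],[0.149,0,0]],[[0,0,0],[0.149,0,0]],[[0,0,0],[0.149,0,0]],[[0,0,0],[0.149,0,0]]]'

```text
clock: 24.25
position: [0.4991, 0.2861, 0.1366]
tool_rot: [1.165, 1.226, -1.167]
wrist_force: [0.1, -0.7, -0.3]
width: 0.0855
```

```bash
python3 g.py .4465 .208 .06 .074
```

```text
clock 24.25 pos [0.4991 0.2861 0.1366] yaw 0.05626882810484807 j [ 0.4742  0.443   1.8317 -0.0118  0.8653  0.4256] F [ 0.1054 -0.7377 -0.3284] w 0.08547576974053933
shift now [ 76.8 -57.3  74.4] turn [-0.0178  0.0076 -0.0051] shift if turned first [ 76.6 -58.2  74. ]
```

Call:
play_rows --series '[[[0,-25,33],[-0.018,0.008,-0.005]],[[0,-25,33],[0,0,0]],[[30,-6,8],[0,0,0]],[[30,0,0],[0,0,0]],[[0,0,0],[0,0,0]]]'

```text
clock: 24.75
position: [0.4476, 0.2059, 0.0765]
tool_rot: [1.166, 1.237, -1.159]
wrist_force: [-0.3, 0.4, -0.4]
width: 0.0855
```

```bash
python3 g.py .4465 .208 -.032 .074
```

```text
clock 24.75 pos [0.4476 0.2059 0.0765] yaw 0.06339278984742086 j [0.3689 0.4315 2.068  0.0015 0.6377 0.3042] F [-0.301   0.4472 -0.3775] w 0.08551324710494418
shift now [108.5  -1.4  -1.9] turn [-0.0106 -0.0022 -0.0039] shift if turned first [108.5  -1.   -2.2]
```

Call:
play_rows --series '[[[30,-1,-2],[-0.01,-0.002,-0.004]],[[30,0,0],[0,0,0]],[[15,0,0],[0,0,0]],[[0,0,0],[0,0,0]]]'

```text
clock: 25.15
position: [0.4503, 0.2092, 0.003]
tool_rot: [1.158, 1.241, -1.152]
wrist_force: [1.1, -0.2, 0.5]
width: 0.0854
```

```bash
python3 g.py .4465 .208 -.032 .074; python3 look.py s
```

```text
clock 25.15 pos [0.4503 0.2092 0.003 ] yaw 0.07289520229268438 j [0.3736 0.5662 2.1022 0.0005 0.4692 0.3003] F [ 1.077  -0.1891  0.5142] w 0.08540727517397495
shift now [35.  -4.   0.9] turn [-0.0011 -0.0014 -0.0038] shift if turned first [35.  -3.9  0.9]
[0.4512 0.2095 0.0045] [[0.006, 0.997, 0.073], [0.003, 0.073, -0.997], [-1.0, 0.006, -0.002]] 25.25
side TCP px [318.6139 253.754 ] crop origin 278 193
top TCP px [190.6566 246.8469] crop origin 150 186
```

View pics/s.png

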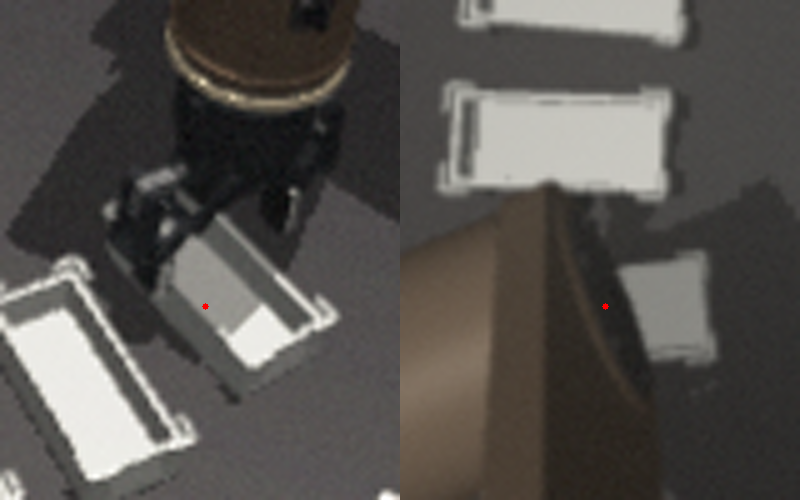

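Run:
```python
from h import *
for z in(.03,.04,.05,.055):print(z,proj("side",(.4512,.2095,z)))
```

```text
0.03 [319.6585 248.5867]
0.04 [320.0775 246.5188]
0.05 [320.5018 244.425 ]
0.055 [320.716  243.3681]
```

Call:
play_rows --series '[[[18,-5,1],[0,-0.002,-0.004]],[[10,0,0],[0,0,0]],[[0,0,0],[0,0,0]]]'

```text
clock: 25.55
position: [0.4498, 0.2096, -0.0202]
tool_rot: [1.161, 1.239, -1.148]
wrist_force: [0.5, -0.5, -0.1]
width: 0.0853
```

Call:
play_rows --series '[[[10,-4,1],[0,0,0]],[[2,0,0],[0,0,0]],[[0,0,0],[0,0,0]]]'

```text
clock: 25.85
position: [0.4471, 0.2088, -0.0313]
tool_rot: [1.162, 1.238, -1.146]
wrist_force: [0.1, 0.6, -0.0]
width: 0.0854
```

Call:
play_rows --series '[[[0,0,0],[0,0,0]],[[0,0,0],[0,0,0]],[[0,0,0],[0,0,0]],[[0,0,0],[0,0,0]],[[0,0,0],[0,0,0]]]' --claw 1 --newtons 45

```text
clock: 26.35
position: [0.4476, 0.209, -0.0305]
tool_rot: [1.163, 1.237, -1.146]
wrist_force: [-0.1, 0.7, -1.5]
width: 0.0576
```

```bash
python3 g.py .4465 .208 -.032 .074
```

```text
clock 26.35 pos [ 0.4476  0.209  -0.0305] yaw 0.07306772880119235 j [ 0.3758  0.6267  2.1266 -0.0014  0.3767  0.3041] F [-0.1154  0.714  -1.4965] w 0.057568841376691694
shift now [ 1.5 -1.2  0.9] turn [-0.0009 -0.003  -0.0113] shift if turned first [ 1.5 -1.2  0.9]
```

Call:
play_rows --series '[[[-15,0,0],[0,0,0]],[[-25,0,0],[0,0,0]],[[-30,0,0],[0,0,0]],[[-30,0,0],[0,0,0]],[[0,0,0],[0,0,0]]]'

```text
clock: 26.85
position: [0.4454, 0.2081, 0.0718]
tool_rot: [1.161, 1.239, -1.149]
wrist_force: [-0.1, -0.5, -2.4]
width: 0.057
```

```bash
python3 g.py .5367 -.1725 .08 .003
```

```text
clock 26.85 pos [0.4454 0.2081 0.0718] yaw 0.07295396857932653 j [ 0.3759  0.4366  2.0771 -0.0008  0.6197  0.3036] F [-0.1227 -0.5107 -2.4342] w 0.0569521869526715
shift now [ -8.5  63.4 386.3] turn [ 0.07   -0.0023 -0.0079] shift if turned first [ -8.2  90.2 380.9]
```

Call:
play_rows --series '[[[-5,0,0],[0.07,0,0]],[[0,6,25],[0,0,0]],[[0,9,38],[0,0,0]],[[0,9,38],[0,0,0]],[[0,9,38],[0,0,0]]]'

```text
clock: 27.35
position: [0.4788, 0.0691, 0.076]
tool_rot: [1.211, 1.208, -1.195]
wrist_force: [1.3, 0.0, -1.4]
width: 0.0571
```

Call:
play_rows --series '[[[0,9,38],[0,0,0]],[[0,9,38],[0,0,0]],[[0,9,38],[0,0,0]],[[0,9,38],[0,0,0]],[[0,9,35],[0,0,0]]]'

```text
clock: 27.85
position: [0.5242, -0.1257, 0.0724]
tool_rot: [1.21, 1.211, -1.197]
wrist_force: [1.2, 0.4, -0.6]
width: 0.0574
```

Call:
play_rows --series '[[[0,5,20],[0,0,0]],[[0,0,0],[0,0,0]],[[0,0,0],[0,0,0]]]'

```text
clock: 28.15
position: [0.5295, -0.1511, 0.07]
tool_rot: [1.214, 1.209, -1.202]
wrist_force: [-0.8, -0.1, -1.1]
width: 0.0575
```

```bash
python3 g.py .5367 -.1725 .05 .003;python3 look.py t
```

```text
clock 28.15 pos [ 0.5295 -0.1511  0.07  ] yaw 0.0015990007799147725 j [-0.3374  0.5042  1.9427  0.0093  0.6909 -0.3462] F [-0.8402 -0.0986 -1.124 ] w 0.057473235790966665
shift now [20.   7.  21.5] turn [-0.0014 -0.0043 -0.0055] shift if turned first [20.   7.1 21.4]
[ 0.5296 -0.1504  0.0703] [[0.006, 1.0, 0.003], [0.004, 0.003, -1.0], [-1.0, 0.006, -0.004]] 28.25
side TCP px [242.5469 175.5163] crop origin 202 115
top TCP px [306.155  218.9512] crop origin 266 158
```

View pics/t.png

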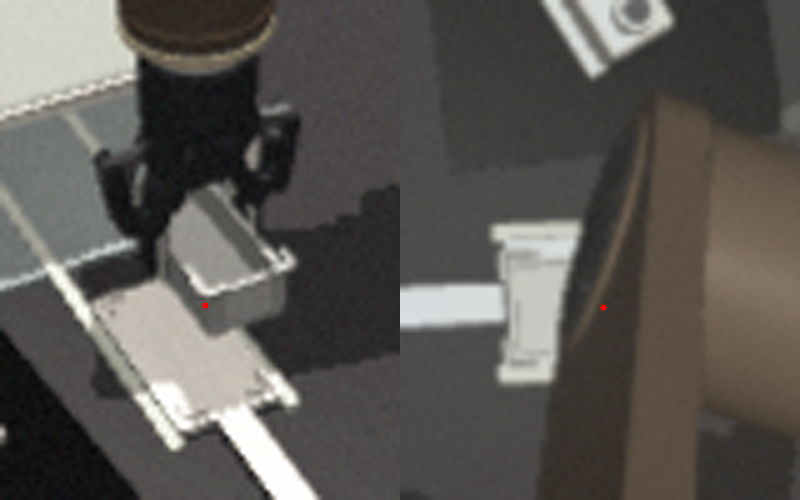

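Call:
play_rows --series '[[[0,7,20],[0,-0.002,-0.003]],[[15,0,1],[0,0,0]],[[20,0,0],[0,0,0]],[[15,0,0],[0,0,0]],[[0,0,0],[0,0,0]]]'

```text
clock: 28.75
position: [0.5385, -0.1698, 0.0193]
tool_rot: [1.206, 1.212, -1.199]
wrist_force: [0.7, 0.1, -0.2]
width: 0.0576
```

```bash
python3 g.py .5367 -.1725 -.005 .003
```

```text
clock 28.75 pos [ 0.5385 -0.1698  0.0193] yaw 0.00894240598277697 j [-0.3611  0.5975  1.938   0.0048  0.6029 -0.374 ] F [ 0.7481  0.0829 -0.191 ] w 0.057617389532095505
shift now [24.3 -1.9  2.7] turn [ 0.0059 -0.0014 -0.0039] shift if turned first [24.3 -1.8  2.7]
```

Call:
play_rows --series '[[[12,-2,3],[0.006,0,0]],[[10,0,0],[0,0,0]],[[0,0,0],[0,0,0]],[[0,0,0],[0,0,0]]]'

```text
clock: 29.15
position: [0.5374, -0.1728, -0.0033]
tool_rot: [1.209, 1.208, -1.202]
wrist_force: [-0.5, 1.7, -1.5]
width: 0.0574
```

```bash
python3 g.py .5367 -.1725 -.0145 .003;python3 look.py u
```

```text
clock 29.15 pos [ 0.5374 -0.1728 -0.0033] yaw 0.0038990055527242584 j [-0.3667  0.6336  1.9486  0.0051  0.5551 -0.3749] F [-0.4535  1.7142 -1.4814] w 0.05743655244727774
shift now [11.2 -0.8 -0.2] turn [ 0.0009 -0.0009 -0.0049] shift if turned first [11.2 -0.7 -0.3]
[ 0.5376 -0.1728 -0.003 ] [[0.005, 1.0, 0.004], [0.001, 0.004, -1.0], [-1.0, 0.005, -0.001]] 29.25
side TCP px [238.2016 187.7557] crop origin 198 127
top TCP px [309.3351 216.7413] crop origin 269 156
```

View pics/u.png

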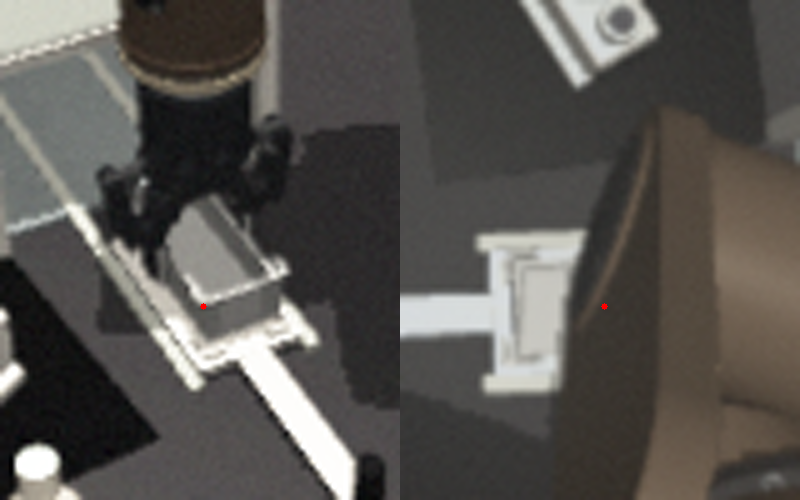

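Call:
play_rows --series '[[[6,-1,0],[0,0,0]],[[4,0,0],[0,0,0]],[[1,0,0],[0,0,0]],[[0,0,0],[0,0,0]]]'

```text
clock: 29.65
position: [0.5371, -0.173, -0.0141]
tool_rot: [1.21, 1.206, -1.201]
wrist_force: [-0.8, -0.0, -1.3]
width: 0.057
```

```bash
python3 g.py .5367 -.1725 -.0145 .003;python3 look.py v
```

```text
clock 29.65 pos [ 0.5371 -0.173  -0.0141] yaw 0.003990396287743242 j [-0.3672  0.6507  1.9546  0.0053  0.5301 -0.3758] F [-0.7697 -0.0133 -1.3455] w 0.05698565776898555
shift now [ 0.4 -0.4 -0.5] turn [ 0.001  -0.0003 -0.0067] shift if turned first [ 0.4 -0.4 -0.5]
[ 0.5372 -0.173  -0.0139] [[0.007, 1.0, 0.004], [0.0, 0.004, -1.0], [-1.0, 0.007, -0.0]] 29.75
side TCP px [238.3285 189.8646] crop origin 198 129
top TCP px [308.8474 216.9161] crop origin 268 156
```

View pics/v.png

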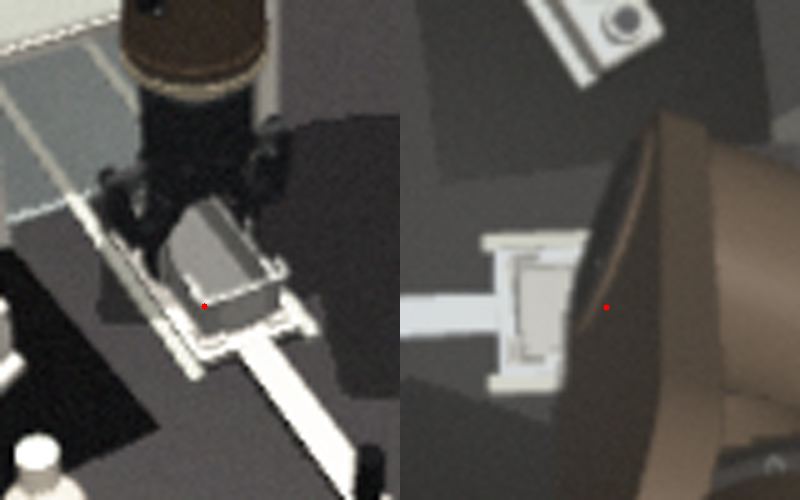

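Call:
play_rows --series '[[[2,0,0],[0,0,0]],[[1,0,0],[0,0,0]]]'

```text
clock: 29.95
position: [0.5373, -0.1732, -0.015]
tool_rot: [1.209, 1.206, -1.201]
wrist_force: [-8.6, 3.0, 31.3]
width: 0.0574
```

Call:
play_rows --series '[[[0,0,0],[0,0,0]],[[0,0,0],[0,0,0]],[[0,0,0],[0,0,0]],[[0,0,0],[0,0,0]]]' --claw -1

```text
clock: 30.35
position: [0.538, -0.1735, -0.0142]
tool_rot: [1.21, 1.204, -1.2]
wrist_force: [0.4, 0.1, -0.6]
width: 0.0856
```

Call:
play_rows --series '[[[-20,0,0],[0,0,0]],[[-40,0,0],[0,0,0]],[[-40,0,0],[0,0,0]],[[-30,0,0],[0,0,0]],[[0,0,-40],[0,0,0]]]'

```text
clock: 30.85
position: [0.5365, -0.1354, 0.1188]
tool_rot: [1.212, 1.205, -1.203]
wrist_force: [0.7, 0.8, -1.6]
width: 0.0854
```

```bash
python3 g.py .5555 .2335 .06 -.054
```

```text
clock 30.85 pos [ 0.5365 -0.1354  0.1188] yaw 0.001068465645958139 j [-0.3035  0.4361  1.9019  0.0027  0.7971 -0.3065] F [ 0.7105  0.8475 -1.5568] w 0.08536056017287051
shift now [  58.9   19.  -368.9] turn [ 0.0551 -0.0001 -0.0068] shift if turned first [  58.8   -1.  -369.4]
```

Call:
play_rows --series '[[[0,0,-20],[0.055,0,-0.006]],[[0,0,-45],[0,0,0]],[[0,0,-45],[0,0,0]],[[0,0,-45],[0,0,0]],[[0,0,-45],[0,0,0]]]'

```text
clock: 31.35
position: [0.5476, 0.069, 0.1207]
tool_rot: [1.256, 1.175, -1.251]
wrist_force: [0.7, -1.2, 0.6]
width: 0.0858
```

Call:
play_rows --series '[[[0,0,-45],[0,0,0]],[[0,0,-45],[0,0,0]],[[0,0,-30],[0,0,0]],[[0,0,0],[0,0,0]]]'

```text
clock: 31.75
position: [0.5545, 0.1993, 0.1204]
tool_rot: [1.255, 1.178, -1.247]
wrist_force: [0.7, -0.9, 0.3]
width: 0.0854
```

```bash
python3 g.py .5555 .2335 .06 -.054
python3 - <<'E'
from h import *
s=r.get_image("side");t=r.get_image("top")
cv2.imwrite("pics/w.png",np.hstack([s[110:310,130:400],t[130:330,110:380]]).repeat(1,0))
cv2.imwrite("pics/w_n.png",np.hstack([cv2.resize(s[130:210,190:270],None,fx=5,fy=5,interpolation=cv2.INTER_CUBIC),cv2.resize(t[175:255,270:350],None,fx=5,fy=5,interpolation=cv2.INTER_CUBIC)]))
E
```

```text
clock 31.75 pos [0.5545 0.1993 0.1204] yaw -0.057582539682702334 j [ 0.2944  0.4785  1.8175 -0.0017  0.8401  0.3531] F [ 0.711  -0.9312  0.3454] w 0.08544507975193656
shift now [ 60.4  -1.3 -34.2] turn [-0.0036 -0.0007 -0.0056] shift if turned first [ 60.4  -0.9 -34.3]
```

View pics/w.png

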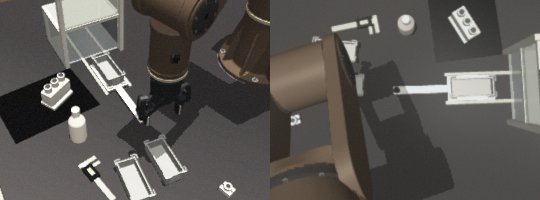

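View pics/w_n.png

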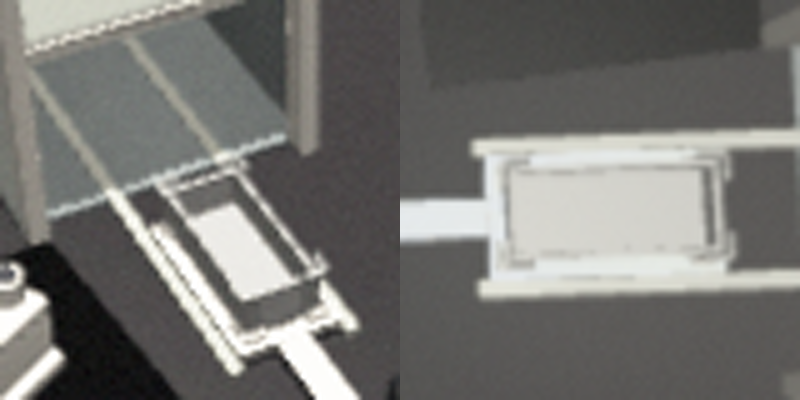

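Call:
play_rows --series '[[[0,-1,-34],[0,0,-0.005]],[[35,0,0],[0,0,0]],[[40,0,0],[0,0,0]],[[35,0,0],[0,0,0]],[[0,0,0],[0,0,0]]]'

```text
clock: 32.35
position: [0.5572, 0.2255, 0.0086]
tool_rot: [1.257, 1.176, -1.255]
wrist_force: [-0.4, 0.7, 0.7]
width: 0.0858
```

```bash
python3 g.py .5555 .2335 -.031 -.054; python3 look.py x
```

```text
clock 32.35 pos [0.5572 0.2255 0.0086] yaw -0.06404106022563184 j [ 0.3349  0.6491  1.855  -0.0018  0.6353  0.4004] F [-0.4339  0.7269  0.7264] w 0.08583192082742519
shift now [39.6 -2.3 -7.8] turn [-0.01    0.0001 -0.0024] shift if turned first [39.6 -2.1 -7.9]
[0.5598 0.2266 0.0125] [[0.007, 0.998, -0.064], [0.001, -0.064, -0.998], [-1.0, 0.007, -0.002]] 32.45
side TCP px [291.1783 270.2256] crop origin 251 210
top TCP px [184.6466 212.6358] crop origin 144 152
```

View pics/x.png

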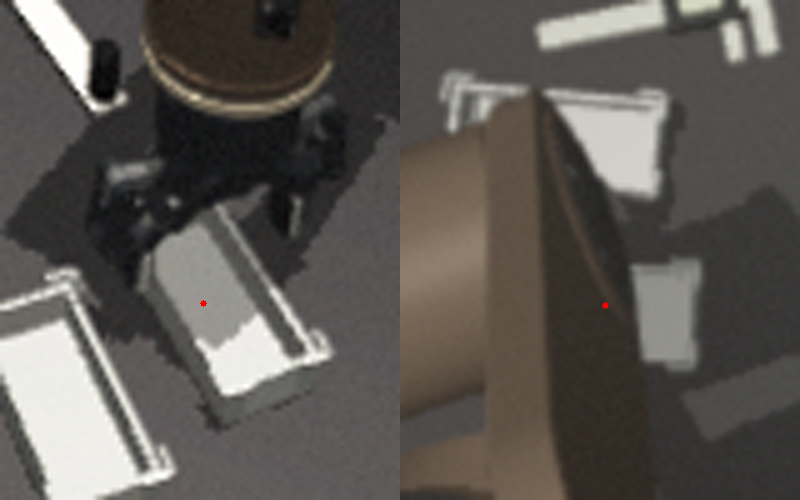

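Call:
play_rows --series '[[[0,-4,-7],[-0.01,0,-0.002]],[[20,0,0],[0,0,0]],[[15,0,0],[0,0,0]],[[0,0,0],[0,0,0]]]'

```text
clock: 32.85
position: [0.561, 0.2355, -0.016]
tool_rot: [1.26, 1.177, -1.236]
wrist_force: [0.1, -0.6, 0.0]
width: 0.0854
```

```bash
python3 g.py .5555 .2335 -.031 -.054
```

```text
clock 32.85 pos [ 0.561   0.2355 -0.016 ] yaw -0.054296916873871996 j [ 0.3478  0.6888  1.8588 -0.0002  0.5787  0.4022] F [ 0.0536 -0.626   0.003 ] w 0.08540091889880114
shift now [14.9 -5.6  2.4] turn [-0.0003 -0.0059 -0.0141] shift if turned first [15.  -5.4  2.3]
```

Call:
play_rows --series '[[[8,-5,2],[0,-0.006,-0.014]],[[6,0,0],[0,0,0]],[[0,0,0],[0,0,0]]]'

```text
clock: 33.15
position: [0.5567, 0.2344, -0.029]
tool_rot: [1.249, 1.183, -1.248]
wrist_force: [-0.2, 0.6, 0.6]
width: 0.0855
```

```bash
python3 g.py .5555 .2335 -.031 -.054
```

```text
clock 33.15 pos [ 0.5567  0.2344 -0.029 ] yaw -0.05383938588013127 j [ 0.3484  0.7102  1.859  -0.0003  0.5714  0.4025] F [-0.21    0.6078  0.615 ] w 0.08550418274734153
shift now [ 2.  -1.1  0.9] turn [ 0.0002 -0.0003 -0.001 ] shift if turned first [ 2.  -1.1  0.9]
```

Call:
play_rows --series '[[[2,-1,1],[0,0,0]],[[0,0,0],[0,0,0]],[[0,0,0],[0,0,0]],[[0,0,0],[0,0,0]],[[0,0,0],[0,0,0]]]' --claw 1

```text
clock: 33.65
position: [0.5558, 0.2334, -0.0305]
tool_rot: [1.25, 1.182, -1.247]
wrist_force: [0.5, 0.0, -0.7]
width: 0.0574
```

Call:
play_rows --series '[[[-15,0,0],[0,0,0]],[[-30,0,0],[0,0,0]],[[-40,0,0],[0,0,0]],[[-40,0,0],[0,0,0]],[[0,0,0],[0,0,0]]]'

```text
clock: 34.15
position: [0.5548, 0.233, 0.1016]
tool_rot: [1.248, 1.183, -1.249]
wrist_force: [0.6, -0.0, -1.1]
width: 0.0571
```

```bash
python3 g.py .5370 -.1727 .10 .003; python3 look.py y
```

```text
clock 34.15 pos [0.5548 0.233  0.1016] yaw -0.05391783969772209 j [ 0.3474  0.5205  1.7975 -0.0002  0.8238  0.4015] F [ 0.5782 -0.009  -1.1061] w 0.05705497386435783
shift now [  1.7   4.1 406.1] turn [-0.0569  0.0003  0.0002] shift if turned first [  1.6 -19.  405.7]
[0.5525 0.2322 0.0974] [[-0.005, 0.999, -0.054], [-0.002, -0.054, -0.999], [-1.0, -0.005, 0.002]] 34.25
side TCP px [296.7102 252.927 ] crop origin 256 192
top TCP px [177.3596 214.0836] crop origin 137 154
```

View pics/y.png

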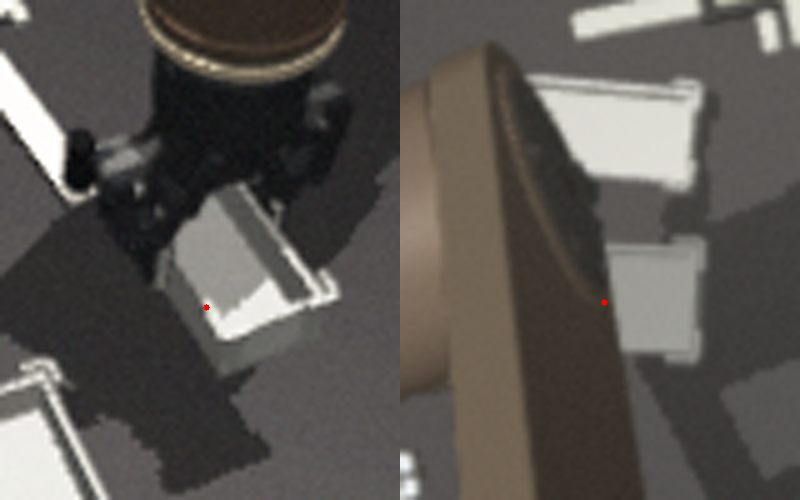

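Call:
play_rows --series '[[[0,0,20],[-0.057,0,0]],[[0,-2,40],[0,0,0]],[[0,-2,44],[0,0,0]],[[0,-2,44],[0,0,0]],[[0,-2,44],[0,0,0]]]'

```text
clock: 34.75
position: [0.5404, 0.039, 0.0931]
tool_rot: [1.192, 1.223, -1.209]
wrist_force: [0.6, -0.3, -1.8]
width: 0.0575
```

Call:
play_rows --series '[[[0,-2,44],[0,0,0]],[[0,-2,44],[0,0,0]],[[0,-2,44],[0,0,0]],[[0,-2,30],[0,0,0]],[[0,0,0],[0,0,0]]]'

```text
clock: 35.25
position: [0.528, -0.1334, 0.0877]
tool_rot: [1.191, 1.23, -1.218]
wrist_force: [0.6, 1.0, -0.9]
width: 0.0574
```

```bash
python3 g.py .5363 -.1732 .06 .003
```

```text
clock 35.25 pos [ 0.528  -0.1334  0.0877] yaw 0.009752234643648355 j [-0.2979  0.4829  1.9209 -0.0101  0.7587 -0.3003] F [ 0.5802  1.0355 -0.9497] w 0.057364583401044604
shift now [27.5  8.6 39.9] turn [0.0068 0.0004 0.022 ] shift if turned first [27.7  8.2 39.8]
```

Call:
play_rows --series '[[[0,6,25],[0.006,0,0.02]],[[0,2,12],[0,0,0]],[[0,0,0],[0,0,0]],[[0,0,0],[0,0,0]]]'

```text
clock: 35.65
position: [0.533, -0.1698, 0.0839]
tool_rot: [1.206, 1.219, -1.213]
wrist_force: [0.3, -0.1, -1.2]
width: 0.0572
```

```bash
python3 g.py .5363 -.1732 .06 .003
```

```text
clock 35.65 pos [ 0.533  -0.1698  0.0839] yaw 0.0014739052738086192 j [-0.3621  0.4997  1.9005 -0.0008  0.7508 -0.363 ] F [ 0.2601 -0.0684 -1.1889] w 0.057159636196238615
shift now [23.8  3.5  3.5] turn [-0.0015 -0.0029  0.009 ] shift if turned first [23.9  3.3  3.5]
```

Call:
play_rows --series '[[[15,2,3],[0,-0.003,0.009]],[[15,0,0],[0,0,0]],[[10,0,0],[0,0,0]],[[0,0,0],[0,0,0]],[[0,0,0],[0,0,0]]]'

```text
clock: 36.15
position: [0.5344, -0.1676, 0.0423]
tool_rot: [1.205, 1.214, -1.206]
wrist_force: [-0.2, 0.2, -0.4]
width: 0.0574
```

```bash
python3 g.py .5363 -.1732 .034 .003;python3 look.py z
```

```text
clock 36.15 pos [ 0.5344 -0.1676  0.0423] yaw 0.005666354978253061 j [-0.3581  0.5593  1.9317  0.0003  0.6532 -0.364 ] F [-0.2127  0.1915 -0.414 ] w 0.05739842082698336
shift now [8.2 1.9 5.7] turn [ 0.0027 -0.0011  0.0024] shift if turned first [8.3 1.9 5.7]
[ 0.5345 -0.1679  0.0426] [[-0.002, 1.0, 0.005], [0.001, 0.005, -1.0], [-1.0, -0.002, -0.001]] 36.25
side TCP px [239.234  178.9235] crop origin 199 118
top TCP px [310.2849 217.3861] crop origin 270 157
```

View pics/z.png

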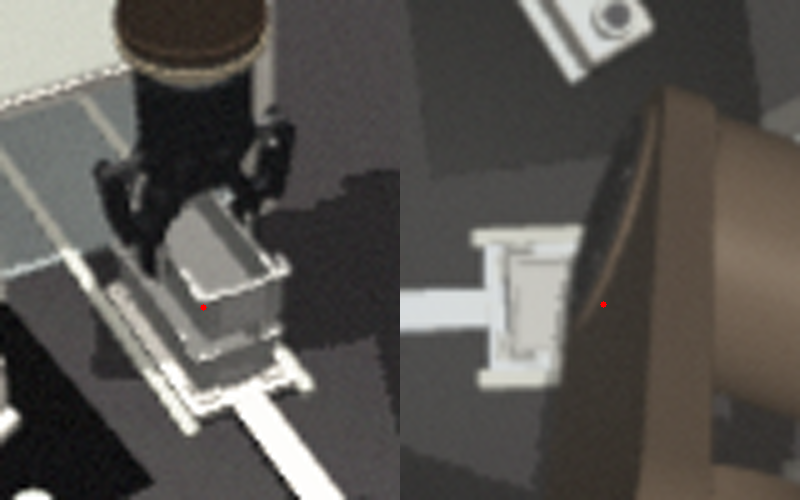

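Call:
play_rows --series '[[[4,2,6],[0.003,0,0.002]],[[4,0,0],[0,0,0]],[[0,0,0],[0,0,0]]]'

```text
clock: 36.55
position: [0.5377, -0.1747, 0.0352]
tool_rot: [1.209, 1.208, -1.206]
wrist_force: [-0.4, -0.4, -1.2]
width: 0.0571
```

```bash
python3 g.py .5363 -.1732 .0245 .003
```

```text
clock 36.55 pos [ 0.5377 -0.1747  0.0352] yaw 0.002199124010954721 j [-0.3684  0.5736  1.9277  0.0015  0.638  -0.3718] F [-0.3673 -0.4454 -1.2196] w 0.05709524950106626
shift now [10.7 -1.4 -1.5] turn [-0.0008 -0.     -0.0025] shift if turned first [10.7 -1.4 -1.5]
```

Call:
play_rows --series '[[[5,-1,-1],[0,0,0]],[[3,0,0],[0,0,0]],[[2,0,0],[0,0,0]],[[0,0,0],[0,0,0]]]'

```text
clock: 36.95
position: [0.5365, -0.1738, 0.0243]
tool_rot: [1.209, 1.208, -1.206]
wrist_force: [0.5, 0.3, -1.8]
width: 0.0573
```

```bash
python3 g.py .5363 -.1732 .0235 .003;python3 look.py aa
```

```text
clock 36.95 pos [ 0.5365 -0.1738  0.0243] yaw 0.0016417453401970194 j [-0.3677  0.5894  1.9363  0.0016  0.6138 -0.3707] F [ 0.4637  0.2876 -1.794 ] w 0.057337800431331624
shift now [ 0.8 -0.2 -0.6] turn [-0.0014 -0.0001 -0.0023] shift if turned first [ 0.8 -0.2 -0.6]
[ 0.5367 -0.1739  0.0245] [[0.003, 1.0, 0.002], [-0.0, 0.002, -1.0], [-1.0, 0.003, 0.0]] 37.05
side TCP px [238.0873 181.8685] crop origin 198 121
top TCP px [311.1688 216.7981] crop origin 271 156
```

View pics/aa.png

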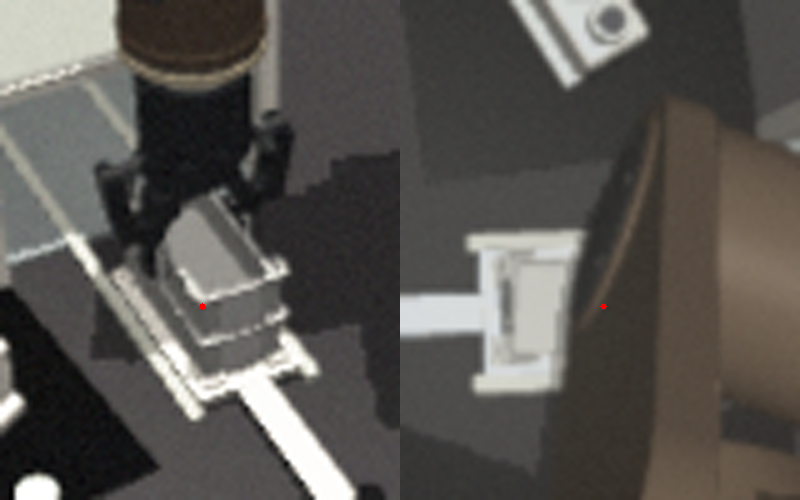

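Call:
play_rows --series '[[[1,0,0],[0,0,0]],[[1,0,0],[0,0,0]]]'

```text
clock: 37.25
position: [0.5369, -0.1739, 0.0232]
tool_rot: [1.209, 1.208, -1.206]
wrist_force: [-6.4, 2.1, 28.9]
width: 0.0573
```

Call:
play_rows --series '[[[0,0,0],[0,0,0]],[[0,0,0],[0,0,0]],[[0,0,0],[0,0,0]],[[0,0,0],[0,0,0]]]' --claw -1

```text
clock: 37.65
position: [0.5374, -0.1741, 0.0238]
tool_rot: [1.209, 1.206, -1.205]
wrist_force: [-0.3, 0.2, -0.8]
width: 0.0856
```

Call:
play_rows --series '[[[-20,0,0],[0,0,0]],[[-40,0,0],[0,0,0]],[[-40,0,0],[0,0,0]],[[-20,0,0],[0,0,0]],[[0,0,-40],[0,0,0]]]'

```text
clock: 38.15
position: [0.5367, -0.1362, 0.1471]
tool_rot: [1.211, 1.206, -1.208]
wrist_force: [1.6, 0.8, -1.0]
width: 0.0855
```

```bash
python3 g.py .654 .220 .08 -.103
```

```text
clock 38.15 pos [ 0.5367 -0.1362  0.1471] yaw -0.001302279740636246 j [-0.3036  0.4015  1.8718  0.0005  0.8655 -0.3026] F [ 1.5632  0.8025 -0.9572] w 0.08545719615267183
shift now [  67.3  116.6 -356.4] turn [ 0.1017  0.0003 -0.0027] shift if turned first [  67.1   80.  -366.4]
```

Call:
play_rows --series '[[[0,0,-20],[0.1,0,0]],[[0,10,-45],[0,0,0]],[[0,10,-45],[0,0,0]],[[0,10,-45],[0,0,0]],[[0,10,-45],[0,0,0]]]'

```text
clock: 38.65
position: [0.5962, 0.0634, 0.1494]
tool_rot: [1.293, 1.15, -1.287]
wrist_force: [1.6, -1.3, 0.1]
width: 0.0856
```

Call:
play_rows --series '[[[0,10,-45],[0,0,0]],[[0,10,-45],[0,0,0]],[[0,8,-35],[0,0,0]],[[0,0,0],[0,0,0]]]'

```text
clock: 39.05
position: [0.6399, 0.1957, 0.1493]
tool_rot: [1.291, 1.152, -1.282]
wrist_force: [0.6, -0.1, 0.4]
width: 0.0852
```

```bash
python3 g.py .654 .220 .08 -.103
python3 - <<'E'
from h import *
s=r.get_image("side");t=r.get_image("top")
cv2.imwrite("pics/ab.png",np.hstack([cv2.resize(s[130:210,190:270],None,fx=5,fy=5,interpolation=cv2.INTER_CUBIC),cv2.resize(t[175:255,270:350],None,fx=5,fy=5,interpolation=cv2.INTER_CUBIC)]))
cv2.imwrite("pics/ab2.png",s)
E
```

```text
clock 39.05 pos [0.6399 0.1957 0.1493] yaw -0.10695487534283984 j [ 0.2526  0.5475  1.6013 -0.0021  0.9856  0.3607] F [ 0.6277 -0.1138  0.412 ] w 0.0852109317477723
shift now [ 69.4  10.9 -25.6] turn [-0.004  -0.0008 -0.0073] shift if turned first [ 69.3  11.5 -25.6]
```

View pics/ab.png

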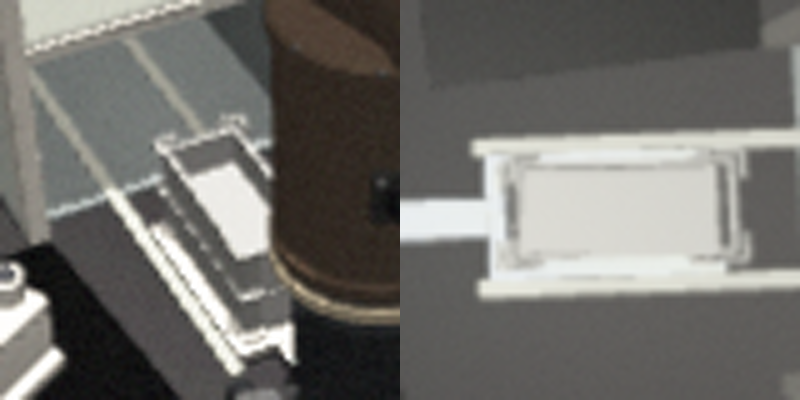

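View pics/ab2.png

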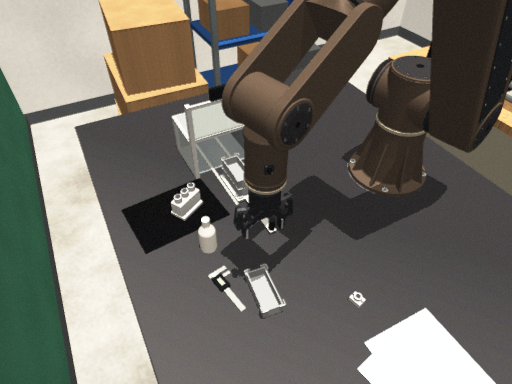

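The second tray sits square on the first. The last tray looks shifted: it is now near (264,290) in the side view, up from about (262,280). I'll re-measure it.

Run:
```python
from h import *
s=r.get_image("side");t=r.get_image("top")
for c in("side","top"):
    for q in("tray1","casting1"):
        for d in r.pinpoint(c,q): print(c,q,d['score'],d['location'])
cv2.imwrite("pics/ac.png",np.hstack([cv2.resize(s[250:330,230:310],None,fx=5,fy=5,interpolation=cv2.INTER_CUBIC),cv2.resize(t[150:230,140:220],None,fx=5,fy=5,interpolation=cv2.INTER_CUBIC)]))
```

```text
side tray1 0.78 [0.6646, 0.2541, 0.0004]
side tray1 0.6 [0.5336, -0.1749, 0.0548]
side tray1 0.54 [0.5368, -0.1641, 0.0163]
side casting1 0.45 [0.4448, 0.388, 0.001]
side casting1 0.29 [0.5314, -0.2969, 0.3209]
top tray1 0.7 [0.5345, -0.3908, -0.0042]
```

View pics/ac.png

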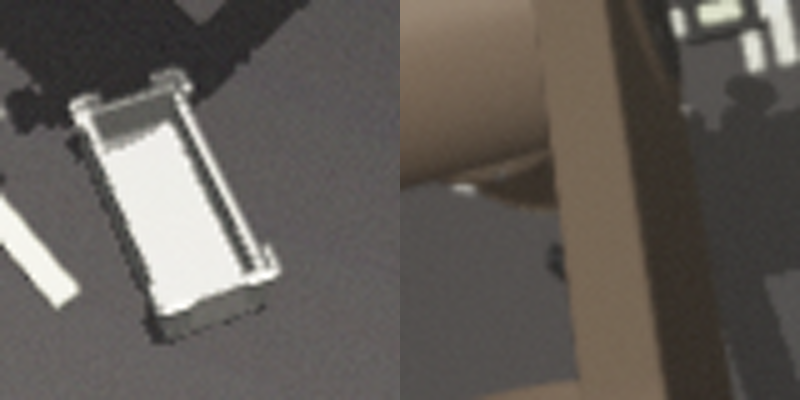

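Call:
play_rows --series '[[[0,0,45],[0,0,0]],[[0,0,45],[0,0,0]],[[0,0,45],[0,0,0]],[[0,0,45],[0,0,0]],[[0,0,20],[0,0,0]]]'

```text
clock: 39.95
position: [0.6156, -0.0151, 0.1504]
tool_rot: [1.294, 1.149, -1.284]
wrist_force: [0.2, 0.1, 0.5]
width: 0.0856
```

Run:
```python
from h import *
s=r.get_image("side");t=r.get_image("top")
for c in("side","top"):
    for q in("tray1","casting1"):
        for d in r.pinpoint(c,q): print(c,q,d['score'],d['location'])
cv2.imwrite("pics/ad.png",np.hstack([cv2.resize(s[250:330,230:310],None,fx=5,fy=5,interpolation=cv2.INTER_CUBIC),cv2.resize(t[150:230,140:220],None,fx=5,fy=5,interpolation=cv2.INTER_CUBIC)]))
```

```text
side tray1 0.91 [0.5353, -0.1739, 0.0517]
side tray1 0.68 [0.5409, -0.1641, 0.0159]
side tray1 0.55 [0.6638, 0.2512, -0.0002]
side casting1 0.65 [0.444, 0.3862, 0.0007]
side casting1 0.65 [0.5346, -0.2967, 0.3216]
top tray1 0.96 [0.6658, 0.2583, 0.0011]
top casting1 0.63 [0.4508, 0.3871, -0.0031]
```

View pics/ad.png

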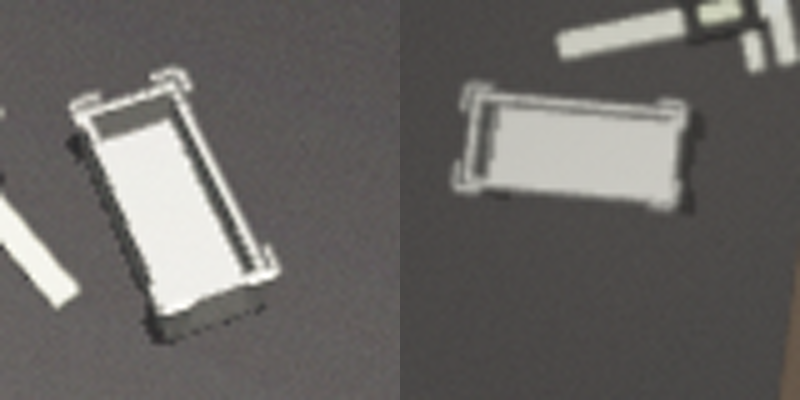

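```bash
python3 - <<'E'
from fit import *
B=lambda p:("top",np.array(((p[0]-400)/5+140-.4,p[1]/5+150-.4)))
S=lambda p:("side",np.array((p[0]/5+230-.4,p[1]/5+250-.4)))
t=[(464,82),(690,101),(681,210),(454,192)]; s=[(70,103),(185,70),(278,270)]
for o in([B(k) for k in t],[S(k) for k in s],[B(k) for k in t]+[S(k) for k in s]):
    x,e=fit(o,.0445,(.665,.255,1.5));print(x,np.abs(e).max())
E
python3 g.py .666 .273 .08 -.1
```

```text
[0.6646 0.2532 1.4695] 0.4
[0.6664 0.2552 1.4424] 1.0
[0.6652 0.2541 1.4575] 1.2
clock 40.25 pos [ 0.6165 -0.0105  0.1503] yaw -0.10766888449776078 j [-0.0668  0.4759  1.7304  0.0011  0.9265  0.0402] F [-0.1405  0.2921  0.0647] w 0.0853763065554638
shift now [  70.8   18.1 -287.1] turn [-0.0077 -0.0012 -0.0088] shift if turned first [  70.3   20.9 -287. ]
```

Call:
play_rows --series '[[[0,2,-40],[0,0,-0.009]],[[0,3,-45],[0,0,0]],[[0,3,-45],[0,0,0]],[[0,3,-45],[0,0,0]],[[0,3,-45],[0,0,0]]]' --claw -0.64

```text
clock: 40.75
position: [0.6543, 0.2142, 0.1508]
tool_rot: [1.29, 1.156, -1.289]
wrist_force: [1.1, -0.1, 0.6]
width: 0.07
```

Call:
play_rows --series '[[[0,3,-40],[0,0,0]],[[0,1,-15],[0,0,0]],[[0,0,0],[0,0,0]]]'

```text
clock: 41.05
position: [0.6628, 0.281, 0.1501]
tool_rot: [1.284, 1.162, -1.281]
wrist_force: [-0.3, -0.5, 0.1]
width: 0.07
```

```bash
python3 g.py .6669 .2719 .06 -.105
```

```text
clock 41.05 pos [0.6628 0.281  0.1501] yaw -0.09926674384631815 j [0.3579 0.6192 1.4624 0.0021 1.0587 0.4561] F [-0.329  -0.5119  0.0917] w 0.07004548274187684
shift now [90.1  4.9  8.9] turn [ 0.0057 -0.0022 -0.0003] shift if turned first [90.1  5.   8.7]
```

Call:
play_rows --series '[[[0,4,9],[0.006,-0.002,0]],[[30,0,0],[0,0,0]],[[35,0,0],[0,0,0]],[[20,0,0],[0,0,0]],[[0,0,0],[0,0,0]]]'

```text
clock: 41.55
position: [0.6664, 0.265, 0.064]
tool_rot: [1.288, 1.154, -1.287]
wrist_force: [-0.3, -0.2, -0.1]
width: 0.0703
```

```bash
python3 g.py .6669 .2719 .03 -.105
```

```text
clock 41.55 pos [0.6664 0.265  0.064 ] yaw -0.10736175350148702 j [ 0.3373  0.7045  1.5332 -0.0025  0.903   0.4462] F [-0.282  -0.1722 -0.0968] w 0.07034913096126993
shift now [34.  -0.3 -7. ] turn [-0.0024  0.0013 -0.0017] shift if turned first [34.  -0.2 -6.9]
```

Call:
play_rows --series '[[[15,0,-6],[-0.002,0,0]],[[15,0,0],[0,0,0]],[[10,0,0],[0,0,0]],[[0,0,0],[0,0,0]],[[0,0,0],[0,0,0]]]'

```text
clock: 42.05
position: [0.669, 0.2686, 0.0237]
tool_rot: [1.289, 1.153, -1.286]
wrist_force: [-0.9, -0.7, 0.2]
width: 0.07
```

```bash
python3 g.py .6669 .2719 .01 -.105; python3 look.py ae
```

```text
clock 42.05 pos [0.669  0.2686 0.0237] yaw -0.1079383382921874 j [ 0.3411  0.7551  1.5458 -0.0033  0.8373  0.4513] F [-0.8912 -0.7373  0.1503] w 0.06997275506616928
shift now [13.6 -2.5 -3.1] turn [-0.0029  0.0008 -0.0041] shift if turned first [13.7 -2.5 -3.1]
[0.669  0.2687 0.0239] [[0.004, 0.994, -0.108], [-0.001, -0.108, -0.994], [-1.0, 0.004, 0.001]] 42.15
side TCP px [265.2038 294.8495] crop origin 225 234
top TCP px [170.5739 178.4041] crop origin 130 118
```

View pics/ae.png

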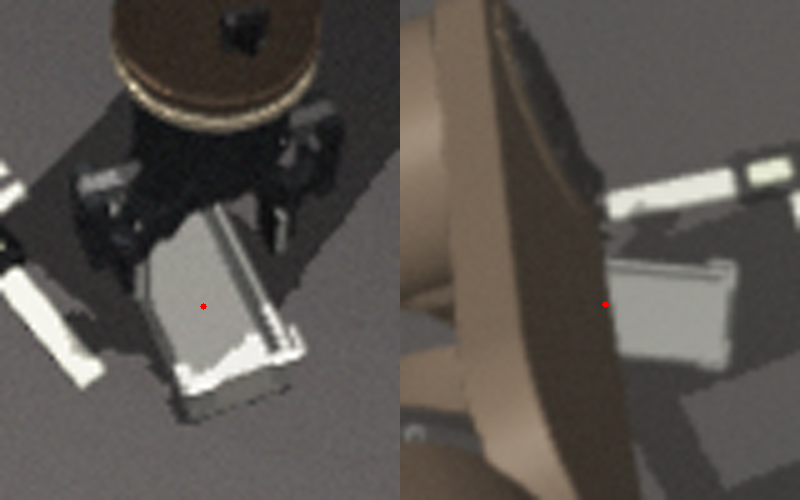

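Call:
play_rows --series '[[[15,-2,-3],[-0.003,0,-0.004]],[[15,0,0],[0,0,0]],[[10,0,0],[0,0,0]],[[0,0,0],[0,0,0]]]'

```text
clock: 42.55
position: [0.6678, 0.2727, -0.0184]
tool_rot: [1.286, 1.157, -1.284]
wrist_force: [-0.1, 0.1, 0.3]
width: 0.0704
```

```bash
python3 g.py .6669 .2719 -.031 -.105
```

```text
clock 42.55 pos [ 0.6678  0.2727 -0.0184] yaw -0.1041124089460916 j [ 0.3459  0.8087  1.5573 -0.0007  0.7742  0.4506] F [-0.1461  0.1188  0.2633] w 0.07040050693284525
shift now [12.6 -0.8  0.9] turn [ 0.0009 -0.0001 -0.0014] shift if turned first [12.6 -0.8  0.9]
```

Call:
play_rows --series '[[[8,-1,1],[0,0,0]],[[4,0,0],[0,0,0]],[[0,0,0],[0,0,0]]]'

```text
clock: 42.85
position: [0.6663, 0.2716, -0.032]
tool_rot: [1.286, 1.157, -1.285]
wrist_force: [0.2, -0.1, 0.5]
width: 0.0703
```

Call:
play_rows --series '[[[0,0,0],[0,0,0]],[[0,0,0],[0,0,0]],[[0,0,0],[0,0,0]],[[0,0,0],[0,0,0]],[[0,0,0],[0,0,0]]]' --claw 1

```text
clock: 43.35
position: [0.6671, 0.2717, -0.0309]
tool_rot: [1.287, 1.157, -1.284]
wrist_force: [-1.0, -0.3, -1.5]
width: 0.058
```

Call:
play_rows --series '[[[-15,0,0],[0,0,0]],[[-30,0,0],[0,0,0]],[[-40,0,0],[0,0,0]],[[-40,0,0],[0,0,0]],[[-20,0,0],[0,0,0]]]'

```text
clock: 43.85
position: [0.6645, 0.2709, 0.1193]
tool_rot: [1.283, 1.159, -1.289]
wrist_force: [0.9, -0.3, -1.0]
width: 0.0573
```

```bash
python3 g.py .5363 -.1552 .12 .003; python3 look.py af
```

```text
clock 43.85 pos [0.6645 0.2709 0.1193] yaw -0.10424001101011178 j [ 0.3452  0.6485  1.4893 -0.0007  1.0075  0.4498] F [ 0.8666 -0.3398 -1.0437] w 0.057341561431222474
shift now [  0.5 -83.2 437.1] turn [-0.1072  0.002   0.0032] shift if turned first [  -0.7 -129.5  425.7]
[0.6655 0.2712 0.1197] [[-0.001, 0.995, -0.104], [-0.001, -0.104, -0.995], [-1.0, -0.001, 0.001]] 43.95
side TCP px [267.7961 275.1402] crop origin 227 215
top TCP px [162.2179 175.2084] crop origin 122 115
```

View pics/af.png

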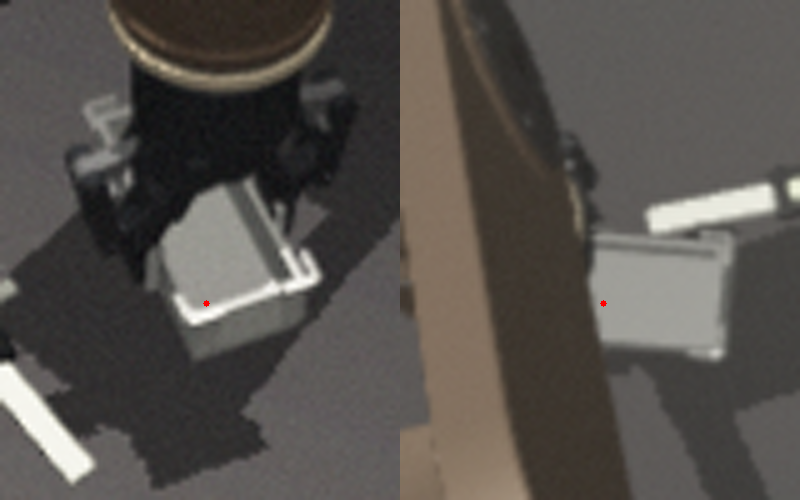

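Call:
play_rows --series '[[[0,-2,15],[-0.107,0,0]],[[0,-12,38],[0,0,0]],[[0,-13,42],[0,0,0]],[[0,-13,42],[0,0,0]],[[0,-13,42],[0,0,0]]]'

```text
clock: 44.45
position: [0.6102, 0.0923, 0.1199]
tool_rot: [1.2, 1.216, -1.198]
wrist_force: [0.4, -1.0, -1.2]
width: 0.057
```

Call:
play_rows --series '[[[0,-13,42],[0,0,0]],[[0,-13,42],[0,0,0]],[[0,-13,42],[0,0,0]],[[0,-13,42],[0,0,0]],[[0,-10,30],[0,0,0]]]'

```text
clock: 44.95
position: [0.5447, -0.1146, 0.1189]
tool_rot: [1.198, 1.218, -1.2]
wrist_force: [0.7, 0.0, -1.9]
width: 0.0574
```

Call:
play_rows --series '[[[0,-3,10],[0,0,0]],[[0,0,0],[0,0,0]],[[0,0,0],[0,0,0]]]'

```text
clock: 45.25
position: [0.5395, -0.128, 0.1185]
tool_rot: [1.201, 1.217, -1.205]
wrist_force: [0.3, -0.1, -1.0]
width: 0.0573
```

```bash
python3 g.py .5365 -.1555 .1 .003
```

```text
clock 45.25 pos [ 0.5395 -0.128   0.1185] yaw 0.009313419049372475 j [-0.2876  0.4431  1.89   -0.0001  0.8123 -0.2969] F [ 0.3202 -0.0775 -1.0066] w 0.057309771271910684
shift now [18.5 -3.2 27.5] turn [ 0.0063 -0.0011  0.0037] shift if turned first [18.5 -3.1 27.5]
```

Call:
play_rows --series '[[[0,-3,20],[0.006,0,0.004]],[[5,0,7],[0,0,0]],[[12,0,0],[0,0,0]],[[0,0,0],[0,0,0]],[[0,0,0],[0,0,0]]]'

```text
clock: 45.75
position: [0.538, -0.1501, 0.0993]
tool_rot: [1.205, 1.215, -1.203]
wrist_force: [-0.8, -0.7, -0.9]
width: 0.0575
```

```bash
python3 g.py .5365 -.1555 .078 .003
```

```text
clock 45.75 pos [ 0.538  -0.1501  0.0993] yaw 0.008048953459678172 j [-0.3278  0.4731  1.8987  0.003   0.7713 -0.3381] F [-0.8097 -0.6674 -0.9285] w 0.05754611265561184
shift now [21.3 -1.6  5.5] turn [ 0.005  -0.0024  0.0006] shift if turned first [21.3 -1.5  5.4]
```

Call:
play_rows --series '[[[10,-1,5],[0.005,-0.002,0]],[[10,0,0],[0,0,0]],[[0,0,0],[0,0,0]],[[0,0,0],[0,0,0]]]'

```text
clock: 46.15
position: [0.5369, -0.154, 0.077]
tool_rot: [1.206, 1.213, -1.207]
wrist_force: [0.3, -0.4, -1.8]
width: 0.0574
```

```bash
python3 g.py .5365 -.1555 .075 .003; python3 look.py ag
```

```text
clock 46.15 pos [ 0.5369 -0.154   0.077 ] yaw 0.004028327101069898 j [-0.3337  0.5051  1.9145  0.0002  0.7237 -0.3379] F [ 0.2959 -0.3769 -1.836 ] w 0.05743759314255033
shift now [ 2.  -0.4  1.5] turn [ 0.001  -0.0007  0.0016] shift if turned first [ 2.  -0.4  1.5]
[ 0.537  -0.1541  0.0773] [[-0.001, 1.0, 0.004], [0.001, 0.004, -1.0], [-1.0, -0.001, -0.001]] 46.25
side TCP px [240.105  174.0106] crop origin 200 114
top TCP px [307.6591 216.4158] crop origin 267 156
```

View pics/ag.png

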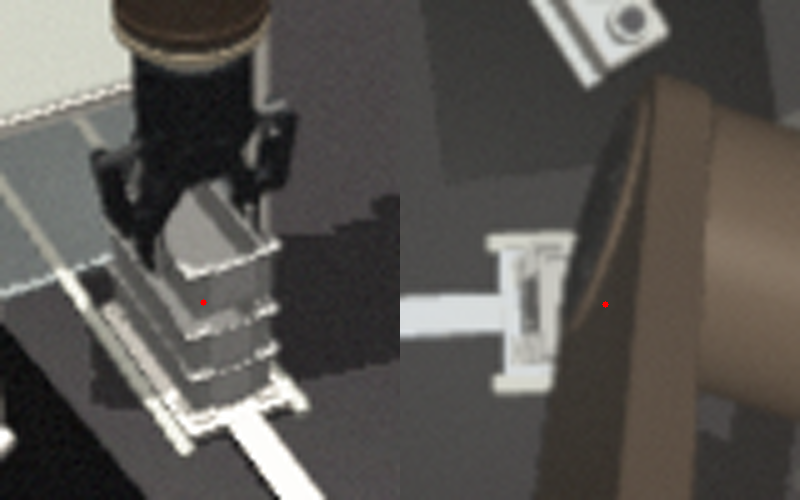

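Call:
play_rows --series '[[[5,0,2],[0,0,0]],[[5,0,0],[0,0,0]],[[2,0,0],[0,0,0]],[[0,0,0],[0,0,0]]]'

```text
clock: 46.65
position: [0.5374, -0.1565, 0.0649]
tool_rot: [1.206, 1.211, -1.206]
wrist_force: [-0.1, 0.4, -1.4]
width: 0.0577
```

```bash
python3 g.py .5365 -.1555 .0611 .003
```

```text
clock 46.65 pos [ 0.5374 -0.1565  0.0649] yaw 0.0038257114431545962 j [-0.3376  0.5236  1.9213  0.0003  0.6969 -0.3416] F [-0.0654  0.3585 -1.3656] w 0.057654603127483564
shift now [ 3.8 -0.9 -1. ] turn [ 0.0008 -0.0002  0.0001] shift if turned first [ 3.8 -0.9 -1. ]
```

Call:
play_rows --series '[[[2,-1,-1],[0,0,0]],[[2,0,0],[0,0,0]],[[1,0,0],[0,0,0]]]'

```text
clock: 46.95
position: [0.5366, -0.1555, 0.0601]
tool_rot: [1.207, 1.211, -1.206]
wrist_force: [-6.3, 2.1, 27.1]
width: 0.0574
```

Call:
play_rows --series '[[[0,0,0],[0,0,0]],[[0,0,0],[0,0,0]],[[0,0,0],[0,0,0]],[[0,0,0],[0,0,0]]]' --claw -1

```text
clock: 47.35
position: [0.537, -0.1555, 0.0603]
tool_rot: [1.207, 1.21, -1.205]
wrist_force: [-0.5, 0.9, 0.6]
width: 0.0854
```

Call:
play_rows --series '[[[-20,0,0],[0,0,0]],[[-40,0,0],[0,0,0]],[[-40,0,0],[0,0,0]],[[-20,0,0],[0,0,0]],[[0,0,-40],[0,0,0]]]'

```text
clock: 47.85
position: [0.5365, -0.1177, 0.1839]
tool_rot: [1.208, 1.21, -1.209]
wrist_force: [0.7, 1.4, -1.1]
width: 0.0854
```

```bash
python3 g.py .4470 .3860 .12 .18
```

```text
clock 47.85 pos [ 0.5365 -0.1177  0.1839] yaw 0.0007359196852426835 j [-0.271   0.353   1.8414 -0.0003  0.9475 -0.2715] F [ 0.6845  1.3556 -1.1148] w 0.08540948262837159
shift now [  63.9  -89.1 -503.8] turn [-0.1793  0.0002  0.0003] shift if turned first [  63.9    2.1 -511.6]
```

Call:
play_rows --series '[[[0,-8,-40],[0,0,0]],[[0,-8,-46],[0,0,0]],[[0,-8,-46],[0,0,0]],[[0,-8,-46],[0,0,0]],[[0,-8,-46],[0,0,0]]]'

```text
clock: 48.35
position: [0.4969, 0.1116, 0.1858]
tool_rot: [1.215, 1.202, -1.209]
wrist_force: [0.9, 0.2, -0.4]
width: 0.0856
```

Call:
play_rows --series '[[[0,-8,-46],[0,0,0]],[[0,-8,-46],[0,0,0]],[[0,-8,-46],[0,0,0]],[[0,-8,-46],[0,0,0]],[[0,-8,-46],[0,0,0]]]'

```text
clock: 48.85
position: [0.4548, 0.3514, 0.1862]
tool_rot: [1.216, 1.201, -1.208]
wrist_force: [1.0, -0.3, 0.0]
width: 0.0856
```

Call:
play_rows --series '[[[0,0,0],[-0.146,0,0]],[[0,0,0],[-0.146,0,0]],[[0,0,0],[-0.146,0,0]],[[0,0,0],[-0.146,0,0]],[[0,0,0],[-0.146,0,0]]]' --claw -0.5

```text
clock: 49.35
position: [0.4521, 0.3593, 0.1856]
tool_rot: [0.649, 1.466, -0.642]
wrist_force: [0.8, -0.1, -0.2]
width: 0.0639
```

Call:
play_rows --series '[[[0,0,0],[-0.146,0,0]],[[0,0,0],[-0.146,0,0]],[[0,0,0],[-0.146,0,0]],[[0,0,0],[-0.146,0,0]],[[0,0,0],[-0.146,0,0]]]'

```text
clock: 49.85
position: [0.4517, 0.3592, 0.1853]
tool_rot: [0.062, 1.563, -0.06]
wrist_force: [-0.2, 0.0, 0.4]
width: 0.064
```

```bash
python3 g.py .4470 .3860 .06 1.746
python3 - <<'E'
from h import *
s=r.get_image("side");t=r.get_image("top")
for c in("side","top"):
    for q in("casting1",):
        for d in r.pinpoint(c,q): print(c,q,d['score'],d['location'])
cv2.imwrite("pics/ah.png",np.hstack([cv2.resize(s[130:210,190:270],None,fx=5,fy=5,interpolation=cv2.INTER_CUBIC),cv2.resize(t[175:255,270:350],None,fx=5,fy=5,interpolation=cv2.INTER_CUBIC)]))
cv2.imwrite("pics/ah2.png",s)
cv2.imwrite("pics/ah3.png",np.hstack([cv2.resize(s[260:340,320:400],None,fx=5,fy=5,interpolation=cv2.INTER_CUBIC),cv2.resize(t[210:290,95:175],None,fx=5,fy=5,interpolation=cv2.INTER_CUBIC)]))
E
```

```text
clock 49.85 pos [0.4517 0.3592 0.1853] yaw 1.4933220948296746 j [ 0.6215  0.386   1.7837 -0.0038  0.9658 -0.8696] F [-0.1735  0.0334  0.3541] w 0.06404661778177063
shift now [125.3  26.2  -7.6] turn [-0.2527  0.0069 -0.0006] shift if turned first [125.3  27.2   0.1]
side casting1 0.65 [0.445, 0.3896, 0.0018]
top casting1 0.51 [0.447, 0.387, -0.001]
top casting1 0.18 [0.5363, -0.2944, 0.3253]
```

View pics/ah.png

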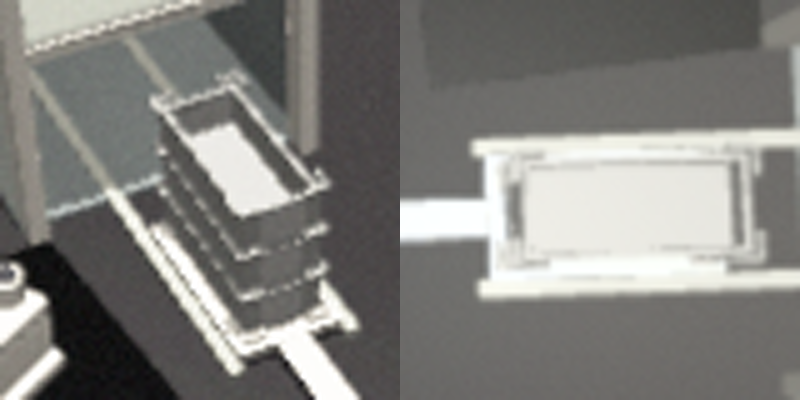

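View pics/ah2.png

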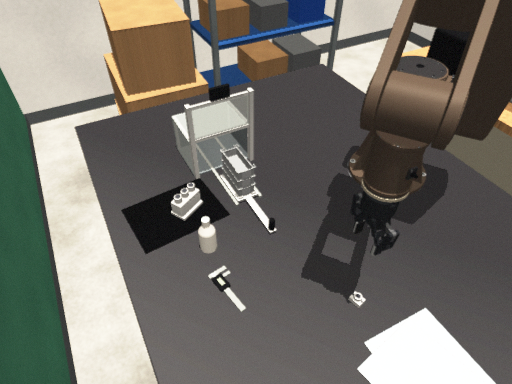

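View pics/ah3.png

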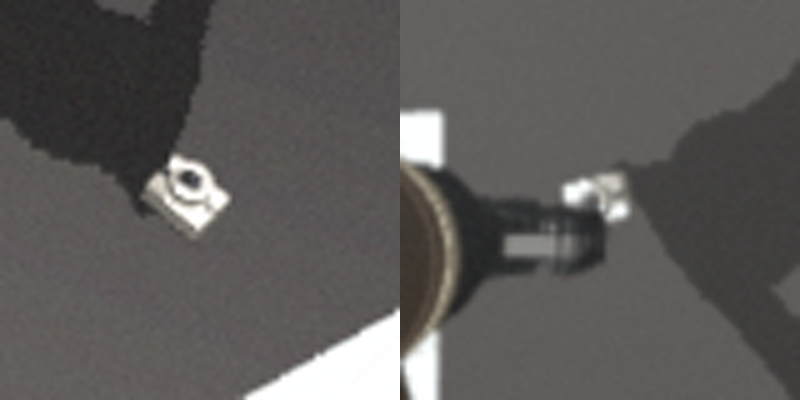

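Run:
```python
from h import *
print(onz("side",357.6,295.2,.026), tri((357.6,295.2),(115/5+110-.4,452/5+160-.4)))
```

```text
[0.4478 0.3854 0.026 ] (array([0.4475, 0.3856, 0.0259]), np.float64(0.0006656793394705632))
```

Call:
play_rows --series '[[[0,0,0],[-0.126,0.003,0]],[[0,0,0],[-0.126,0.003,0]],[[20,20,0],[0,0,0]],[[40,5,0],[0,0,0]],[[0,0,0],[0,0,0]]]'

```text
clock: 50.55
position: [0.4487, 0.385, 0.1253]
tool_rot: [-0.116, 1.564, 0.12]
wrist_force: [-0.7, -0.1, -0.2]
width: 0.0643
```

```bash
python3 g.py .4475 .3856 .03 1.746; python3 look.py ai
```

```text
clock 50.55 pos [0.4487 0.385  0.1253] yaw 1.720828119840656 j [ 0.6578  0.4757  1.8073  0.0002  0.8546 -1.0632] F [-0.6962 -0.1197 -0.2224] w 0.0642564969653988
shift now [95.2  0.6 -1.4] turn [-0.0252  0.0034 -0.002 ] shift if turned first [95.3  0.8 -1.1]
[0.451  0.3863 0.1294] [[0.007, -0.151, 0.989], [0.006, 0.989, 0.151], [-1.0, 0.005, 0.008]] 50.65
side TCP px [364.8136 274.2565] crop origin 324 214
top TCP px [120.0756 251.2112] crop origin 80 191
```

View pics/ai.png

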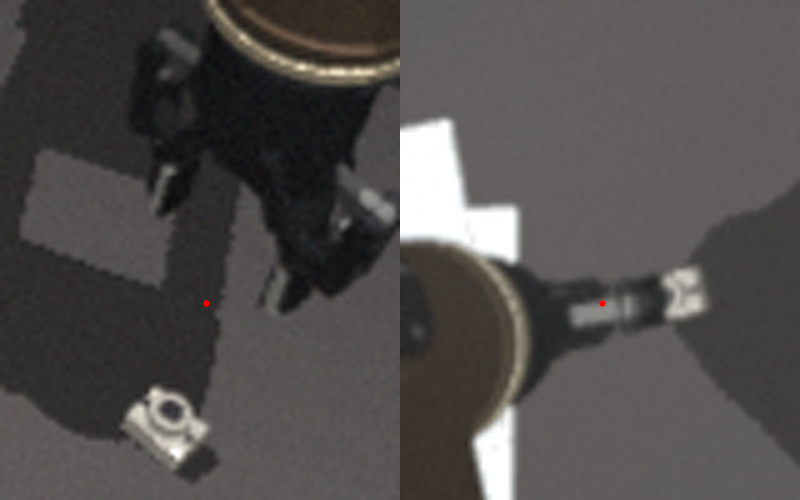

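Looks aligned. I'll descend.

Call:
play_rows --series '[[[30,0,-3],[-0.025,0.003,-0.002]],[[35,0,0],[0,0,0]],[[30,0,0],[0,0,0]],[[0,0,0],[0,0,0]],[[0,0,0],[0,0,0]]]'

```text
clock: 51.15
position: [0.4554, 0.3894, 0.043]
tool_rot: [-0.124, 1.55, 0.14]
wrist_force: [0.4, 0.3, 1.5]
width: 0.0641
```

```bash
python3 g.py .4475 .3856 -.010 1.746
```

```text
clock 51.15 pos [0.4554 0.3894 0.043 ] yaw 1.7388438560815465 j [ 0.6572  0.5892  1.8605 -0.0008  0.6724 -1.0809] F [0.4089 0.2608 1.4511] w 0.06413056362567769
shift now [52.8 -2.9 -9.4] turn [-0.0072  0.0175 -0.0087] shift if turned first [53.  -2.4 -8.5]
```

Call:
play_rows --series '[[[10,-2,-8],[-0.007,0.017,-0.008]],[[20,0,0],[0,0,0]],[[15,0,0],[0,0,0]],[[0,0,0],[0,0,0]],[[0,0,0],[0,0,0]]]'

```text
clock: 51.65
position: [0.4508, 0.3884, 0.0031]
tool_rot: [-0.133, 1.561, 0.14]
wrist_force: [-0.3, -0.2, 0.3]
width: 0.0641
```

```bash
python3 g.py .4475 .3856 -.031 1.746; python3 look.py aj
```

```text
clock 51.65 pos [0.4508 0.3884 0.0031] yaw 1.7450003867578805 j [ 0.6599  0.6501  1.8763  0.001   0.6084 -1.0859] F [-0.338  -0.1895  0.2905] w 0.06405116776749849
shift now [34.  -2.3 -3.9] turn [-0.001   0.0058 -0.0037] shift if turned first [34.1 -2.2 -3.7]
[0.4509 0.3885 0.0032] [[0.005, -0.173, 0.985], [0.005, 0.985, 0.173], [-1.0, 0.004, 0.006]] 51.75
side TCP px [355.7861 300.9035] crop origin 315 240
top TCP px [134.1644 248.3409] crop origin 94 188
```

View pics/aj.png

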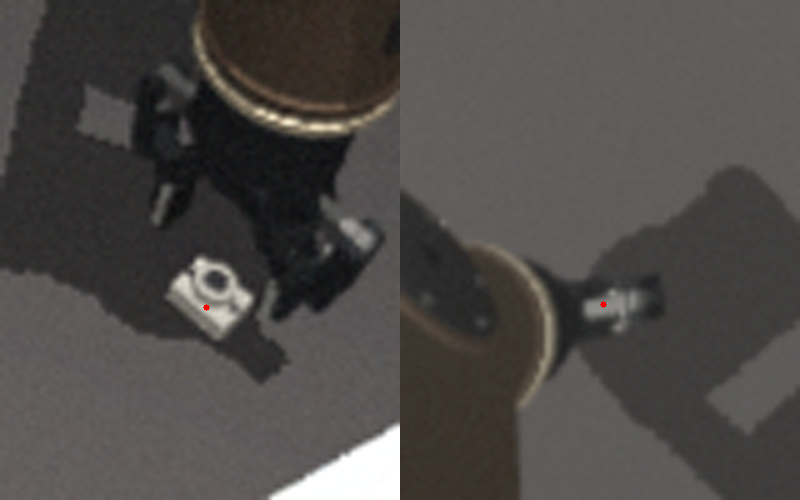

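Call:
play_rows --series '[[[12,-2,-4],[0,0.006,-0.004]],[[12,0,0],[0,0,0]],[[8,0,0],[0,0,0]],[[0,0,0],[0,0,0]]]'

```text
clock: 52.15
position: [0.4474, 0.3859, -0.0305]
tool_rot: [-0.137, 1.566, 0.137]
wrist_force: [-0.4, -0.1, 0.5]
width: 0.0639
```

```bash
python3 g.py .4475 .3856 -.031 1.746; python3 look.py ak
```

```text
clock 52.15 pos [ 0.4474  0.3859 -0.0305] yaw 1.745056781284879 j [ 0.6607  0.7016  1.8907 -0.0005  0.5485 -1.0839] F [-0.4196 -0.0979  0.5478] w 0.06387662342980126
shift now [ 0.5 -0.3  0. ] turn [-0.0009  0.0008 -0.0001] shift if turned first [ 0.5 -0.3  0. ]
[ 0.4478  0.3863 -0.0296] [[0.002, -0.173, 0.985], [0.001, 0.985, 0.173], [-1.0, 0.001, 0.002]] 52.25
side TCP px [353.9352 305.8846] crop origin 313 245
top TCP px [138.1408 248.6079] crop origin 98 188
```

View pics/ak.png

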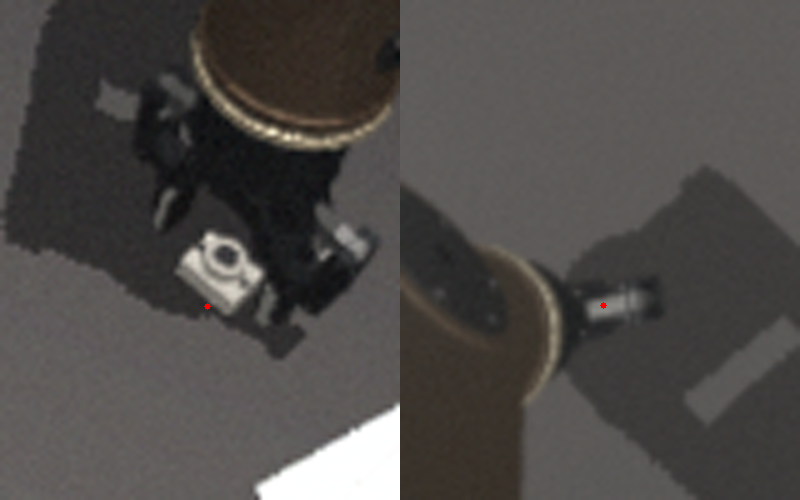

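Call:
play_rows --series '[[[2,0,0],[0,0,0]],[[0,0,0],[0,0,0]],[[0,0,0],[0,0,0]],[[0,0,0],[0,0,0]],[[0,0,0],[0,0,0]]]' --claw 1 --newtons 40

```text
clock: 52.75
position: [0.4486, 0.3868, -0.0307]
tool_rot: [-0.135, 1.563, 0.138]
wrist_force: [1.0, -0.9, 0.1]
width: 0.0347
```

Call:
play_rows --series '[[[-15,0,0],[0,0,0]],[[-30,0,0],[0,0,0]],[[-45,0,0],[0,0,0]],[[-48,0,0],[0,0,0]],[[-48,0,0],[0,0,0]]]'

```text
clock: 53.25
position: [0.4445, 0.3836, 0.1589]
tool_rot: [-0.14, 1.573, 0.133]
wrist_force: [1.1, 0.5, -0.8]
width: 0.0345
```

```bash
python3 g.py .5365 -.15 .18 1.576; python3 look.py al
```

```text
clock 53.25 pos [0.4445 0.3836 0.1589] yaw 1.7449195910031923 j [ 0.6606  0.4363  1.7753 -0.0003  0.9376 -1.0841] F [ 1.1433  0.5288 -0.8383] w 0.034524418145341365
shift now [ -19.  -541.6   -1.9] turn [ 0.1689 -0.0063  0.0043] shift if turned first [ -21.1 -534.1   89.3]
[0.448  0.3864 0.164 ] [[0.003, -0.173, 0.985], [0.002, 0.985, 0.173], [-1.0, 0.001, 0.003]] 53.35
side TCP px [368.7779 265.8126] crop origin 328 205
top TCP px [115.2772 253.3   ] crop origin 75 193
```

View pics/al.png

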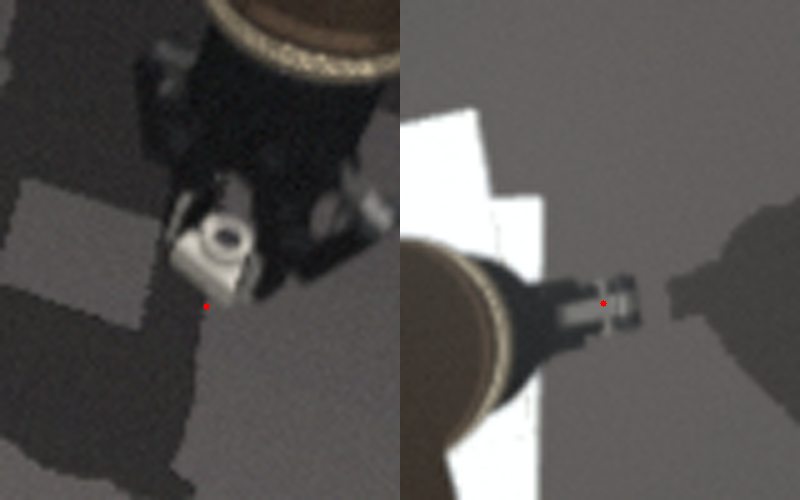

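Call:
play_rows --series '[[[-5,-15,0],[0.085,-0.003,0.002]],[[-5,-30,0],[0.085,-0.003,0.002]],[[0,-45,8],[0,0,0]],[[0,-45,8],[0,0,0]],[[0,-45,8],[0,0,0]]]'

```text
clock: 53.85
position: [0.4779, 0.2071, 0.1803]
tool_rot: [0.006, 1.554, 0.013]
wrist_force: [2.2, -1.3, -0.3]
width: 0.0353
```

Call:
play_rows --series '[[[0,-45,8],[0,0,0]],[[0,-45,8],[0,0,0]],[[0,-45,8],[0,0,0]],[[0,-45,8],[0,0,0]],[[0,-45,8],[0,0,0]]]'

```text
clock: 54.35
position: [0.5183, -0.0267, 0.1828]
tool_rot: [0.005, 1.549, 0.015]
wrist_force: [1.3, 0.0, 0.5]
width: 0.0345
```

```bash
python3 g.py .5365 -.156 .17 1.576
```

```text
clock 54.35 pos [ 0.5183 -0.0267  0.1828] yaw 1.5768213120053103 j [-0.122   0.3013  1.926   0.0198  0.8947 -1.7109] F [1.3499 0.0117 0.452 ] w 0.03454697584931082
shift now [  11.5 -129.6   17.2] turn [ 0.0007  0.0215 -0.0128] shift if turned first [  12.8 -129.4   17.5]
```

Call:
play_rows --series '[[[0,-40,6],[0,0.01,-0.006]],[[0,-40,6],[0,0.01,-0.006]],[[0,-30,5],[0,0,0]],[[0,0,0],[0,0,0]],[[0,0,0],[0,0,0]]]'

```text
clock: 54.85
position: [0.5356, -0.1474, 0.1863]
tool_rot: [-0.0, 1.567, -0.002]
wrist_force: [-0.3, 0.1, -0.8]
width: 0.0349
```

```bash
python3 g.py .5365 -.156 .12 1.576; python3 look.py am
```

```text
clock 54.85 pos [ 0.5356 -0.1474  0.1863] yaw 1.5700046465150923 j [-0.3233  0.3562  1.8293  0.0001  0.9516 -1.8934] F [-0.2942  0.0704 -0.8464] w 0.03489495830981221
shift now [66.3 -8.5  0.7] turn [-0.006   0.0042  0.0013] shift if turned first [66.3 -8.6  0.9]
[ 0.5357 -0.1466  0.1862] [[0.004, -0.001, 1.0], [-0.001, 1.0, 0.001], [-1.0, -0.001, 0.004]] 54.95
side TCP px [240.7092 149.7753] crop origin 200 89
top TCP px [311.5828 215.9331] crop origin 271 155
```

View pics/am.png

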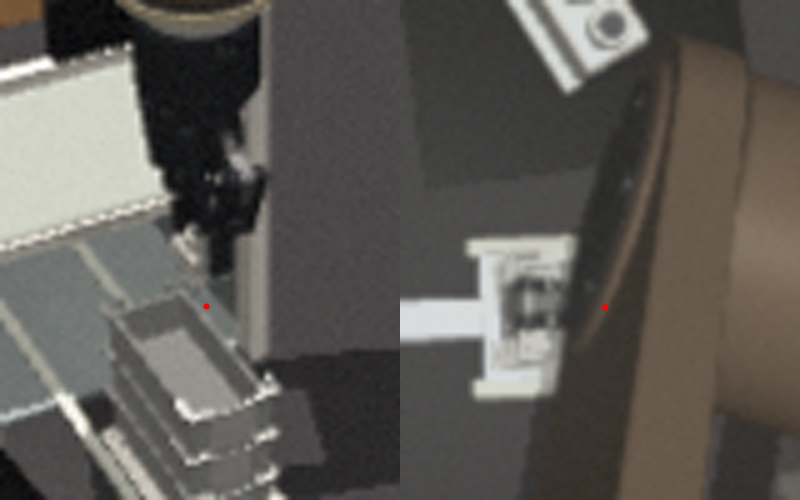

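Call:
play_rows --series '[[[10,-20,1],[-0.006,0.004,0.001]],[[20,-3,0],[0,0,0]],[[25,0,0],[0,0,0]],[[15,0,0],[0,0,0]],[[0,0,0],[0,0,0]]]'

```text
clock: 55.45
position: [0.5372, -0.1643, 0.1165]
tool_rot: [-0.011, 1.568, 0.011]
wrist_force: [0.2, -0.3, -0.7]
width: 0.0349
```

```bash
python3 g.py .5365 -.1705 .09 1.576; python3 look.py an
```

```text
clock 55.45 pos [ 0.5372 -0.1643  0.1165] yaw 1.5847501804750166 j [-0.3512  0.4515  1.8812  0.0007  0.8062 -1.9364] F [ 0.1834 -0.2929 -0.7037] w 0.034897499235756475
shift now [26.5 -6.1 -0.9] turn [0.0088 0.0027 0.0005] shift if turned first [26.5 -6.2 -0.7]
[ 0.5383 -0.1649  0.1182] [[0.005, -0.014, 1.0], [-0.001, 1.0, 0.014], [-1.0, -0.001, 0.005]] 55.55
side TCP px [238.0668 163.1173] crop origin 198 103
top TCP px [313.7193 215.5103] crop origin 273 155
```

View pics/an.png

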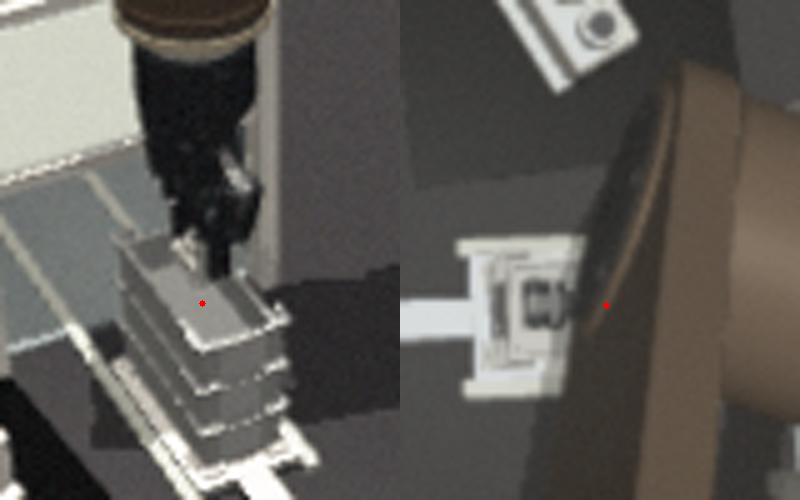

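Call:
play_rows --series '[[[10,-5,-1],[0.008,0.003,0]],[[12,0,0],[0,0,0]],[[8,0,0],[0,0,0]],[[0,0,0],[0,0,0]]]'

```text
clock: 55.95
position: [0.539, -0.1701, 0.0883]
tool_rot: [-0.007, 1.565, 0.003]
wrist_force: [0.6, 0.3, -0.8]
width: 0.0349
```

```bash
python3 g.py .5365 -.1705 .0705 1.576
```

```text
clock 55.95 pos [ 0.539  -0.1701  0.0883] yaw 1.5771446702535805 j [-0.3588  0.4928  1.8984 -0.0009  0.7445 -1.9353] F [ 0.591  0.263 -0.824] w 0.034855295243288696
shift now [17.8 -0.4 -2.6] turn [0.0012 0.0053 0.0027] shift if turned first [17.8 -0.4 -2.5]
```

Call:
play_rows --series '[[[8,0,-2],[0,0.005,0.002]],[[6,0,0],[0,0,0]],[[3,0,0],[0,0,0]],[[0,0,0],[0,0,0]]]'

```text
clock: 56.35
position: [0.5368, -0.1702, 0.0696]
tool_rot: [-0.005, 1.571, 0.005]
wrist_force: [0.0, 0.1, -0.5]
width: 0.0348
```

```bash
python3 g.py .5365 -.1705 .0695 1.576
```

```text
clock 56.35 pos [ 0.5368 -0.1702  0.0696] yaw 1.576905916945779 j [-0.3605  0.5203  1.9102 -0.0008  0.7115 -1.9368] F [ 0.0308  0.1153 -0.4911] w 0.03479711226833877
shift now [ 0.1 -0.3 -0.3] turn [ 0.0009 -0.0005  0.0004] shift if turned first [ 0.1 -0.3 -0.3]
```

Call:
play_rows --series '[[[1,0,0],[0,0,0]],[[0,0,0],[0,0,0]]]'

```text
clock: 56.55
position: [0.5371, -0.1703, 0.069]
tool_rot: [-0.005, 1.571, 0.004]
wrist_force: [0.0, -0.8, -0.2]
width: 0.0345
```

Call:
play_rows --series '[[[0,0,0],[0,0,0]],[[0,0,0],[0,0,0]],[[0,0,0],[0,0,0]]]' --claw -0.17

```text
clock: 56.85
position: [0.5376, -0.1704, 0.0695]
tool_rot: [-0.006, 1.57, 0.004]
wrist_force: [0.0, -0.4, 0.0]
width: 0.0501
```

Call:
play_rows --series '[[[-20,0,0],[0,0,0]],[[-40,0,0],[0,0,0]],[[-40,10,0],[0,0,0]],[[0,45,0],[0,0,0]],[[0,45,0],[0,0,0]]]'

```text
clock: 57.35
position: [0.5373, -0.0722, 0.173]
tool_rot: [-0.001, 1.569, -0.001]
wrist_force: [0.5, 0.4, -0.6]
width: 0.05
```

Call:
play_rows --series '[[[0,45,0],[0,0,0]],[[0,45,0],[0,0,0]],[[0,45,0],[0,0,0]],[[0,15,0],[0,0,0]]]' --claw -0.3

```text
clock: 57.75
position: [0.5374, 0.0857, 0.1747]
tool_rot: [-0.0, 1.565, -0.0]
wrist_force: [0.8, -0.2, -0.4]
width: 0.0553
```

```bash
python3 g.py .535 .0625 .03 1.576
python3 - <<'E'
from h import *
s=r.get_image("side");t=r.get_image("top")
for q in("casting1","shelf_knob","sash_grip"):
  for c in("side","top"):
    for d in r.pinpoint(c,q): print(c,q,d['score'],d['location'])
cv2.imwrite("pics/ao.png",np.hstack([cv2.resize(s[120:200,190:270],None,fx=5,fy=5,interpolation=cv2.INTER_CUBIC),cv2.resize(t[175:255,270:350],None,fx=5,fy=5,interpolation=cv2.INTER_CUBIC)]))
E
```

```text
clock 57.75 pos [0.5374 0.0857 0.1747] yaw 1.5705820062071625 j [ 0.1031  0.3538  1.8673 -0.0012  0.9151 -1.4667] F [ 0.8281 -0.1954 -0.3759] w 0.0553200254365845
shift now [144.7 -23.2  -3.2] turn [-0.0054  0.0055  0.0004] shift if turned first [144.7 -23.2  -2.5]
side casting1 0.57 [0.5347, -0.1695, 0.1024]
side casting1 0.33 [0.533, -0.3904, -0.0028]
side casting1 0.3 [0.5354, 0.0675, 0.0412]
top casting1 0.66 [0.537, -0.1707, 0.0985]
side shelf_knob 0.68 [0.5356, 0.0622, 0.0423]
side sash_grip 0.82 [0.5324, -0.2957, 0.3205]
top sash_grip 0.74 [0.5394, -0.2979, 0.3255]
```

View pics/ao.png

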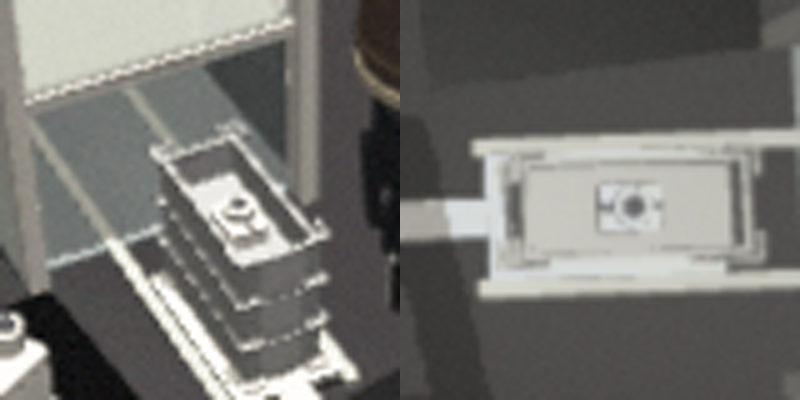

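Call:
play_rows --series '[[[30,-20,-2],[-0.005,0.005,0]],[[40,-5,0],[0,0,0]],[[30,0,0],[0,0,0]],[[0,0,0],[0,0,0]]]'

```text
clock: 58.55
position: [0.5383, 0.0516, 0.0734]
tool_rot: [0.002, 1.566, -0.003]
wrist_force: [-0.7, 0.4, 1.0]
width: 0.0555
```

```bash
python3 g.py .535 .0625 .03 1.576; python3 look.py ap
```

```text
clock 58.55 pos [0.5383 0.0516 0.0734] yaw 1.5673572110257104 j [ 0.0405  0.488   1.9635 -0.0019  0.6853 -1.5254] F [-0.7262  0.4358  0.9783] w 0.0554939652824951
shift now [43.4 10.9 -3.5] turn [-0.0086  0.0048  0.001 ] shift if turned first [43.4 10.9 -3.2]
[0.5403 0.0521 0.0765] [[0.009, 0.003, 1.0], [-0.001, 1.0, -0.003], [-1.0, -0.001, 0.009]] 58.65
side TCP px [268.4553 213.7239] crop origin 228 153
top TCP px [238.9916 216.9548] crop origin 198 156
```

View pics/ap.png

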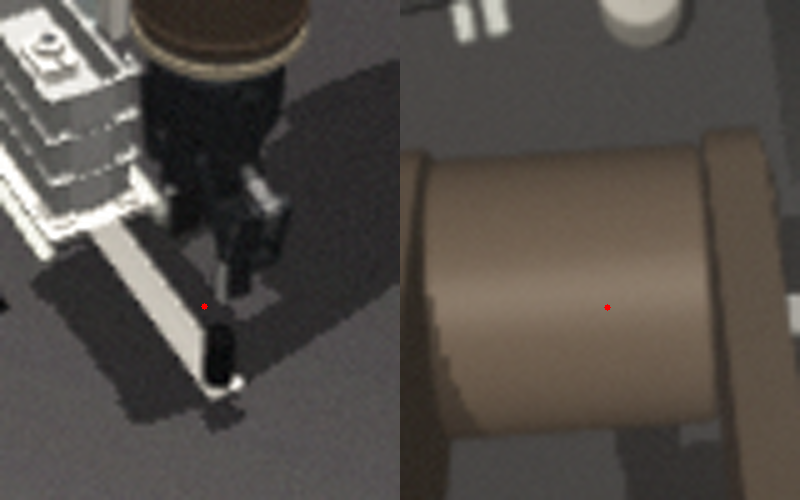

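Call:
play_rows --series '[[[5,10,-5],[-0.008,0.007,0.001]],[[15,0,0],[0,0,0]],[[20,0,0],[0,0,0]],[[0,0,0],[0,0,0]],[[0,0,0],[0,0,0]]]'

```text
clock: 59.15
position: [0.5399, 0.065, 0.0427]
tool_rot: [-0.004, 1.559, 0.006]
wrist_force: [-0.6, -0.0, 0.3]
width: 0.0554
```

```bash
python3 g.py .535 .0625 -.009 1.576
```

```text
clock 59.15 pos [0.5399 0.065  0.0427] yaw 1.5774050912762765 j [ 0.0636  0.5366  1.9821  0.0012  0.6114 -1.5147] F [-0.5556 -0.0209  0.3067] w 0.0554257969644535
shift now [51.7 -2.6 -5.5] turn [ 0.0014  0.0114 -0.0013] shift if turned first [51.7 -2.5 -4.9]
```

Call:
play_rows --series '[[[10,-2,-5],[0,0.011,0]],[[20,0,0],[0,0,0]],[[15,0,0],[0,0,0]],[[0,0,0],[0,0,0]]]'

```text
clock: 59.55
position: [0.5368, 0.0637, -0.0003]
tool_rot: [-0.005, 1.566, 0.007]
wrist_force: [0.2, 0.5, 0.7]
width: 0.0552
```

```bash
python3 g.py .535 .0625 -.009 1.576
```

```text
clock 59.55 pos [ 0.5368  0.0637 -0.0003] yaw 1.5784904952223782 j [ 0.0609  0.6081  2.0034  0.003   0.5255 -1.5202] F [0.2078 0.5216 0.6695] w 0.05518455639796993
shift now [ 8.7 -1.2 -1.9] turn [ 0.0025  0.0045 -0.0018] shift if turned first [ 8.7 -1.2 -1.8]
```

Call:
play_rows --series '[[[9,-1,-2],[0.002,0.004,-0.002]],[[0,0,0],[0,0,0]]]'

```text
clock: 59.75
position: [0.535, 0.0626, -0.009]
tool_rot: [-0.005, 1.57, 0.004]
wrist_force: [0.3, 0.3, 0.4]
width: 0.0555
```

Call:
play_rows --series '[[[0,0,0],[0,0,0]],[[0,0,0],[0,0,0]],[[0,0,0],[0,0,0]],[[0,0,0],[0,0,0]],[[0,0,0],[0,0,0]]]' --claw 1 --newtons 50

```text
clock: 60.25
position: [0.5357, 0.0626, -0.0077]
tool_rot: [-0.005, 1.569, 0.004]
wrist_force: [1.9, 1.5, -7.2]
width: 0.0186
```

Gripped. I'll push home gently.

Call:
play_rows --series '[[[0,-4,0],[0,0,0]],[[0,-7,0],[0,0,0]],[[0,-10,0],[0,0,0]],[[0,-12,0],[0,0,0]],[[0,-12,0],[0,0,0]]]'

```text
clock: 60.75
position: [0.536, 0.0156, -0.0078]
tool_rot: [-0.005, 1.568, 0.006]
wrist_force: [2.0, 2.9, -5.0]
width: 0.0189
```

Call:
play_rows --series '[[[0,-12,0],[0,0,0]],[[0,-12,0],[0,0,0]],[[0,-12,0],[0,0,0]],[[0,-12,0],[0,0,0]],[[0,-12,0],[0,0,0]]]'

```text
clock: 61.25
position: [0.5366, -0.051, -0.0078]
tool_rot: [-0.004, 1.568, 0.004]
wrist_force: [2.5, 3.2, -5.5]
width: 0.0184
```

Call:
play_rows --series '[[[0,-12,0],[0,0,0]],[[0,-12,0],[0,0,0]],[[0,-12,0],[0,0,0]],[[0,-12,0],[0,0,0]],[[0,-12,0],[0,0,0]]]'

```text
clock: 61.75
position: [0.5372, -0.1165, -0.0078]
tool_rot: [-0.004, 1.567, 0.004]
wrist_force: [3.2, 3.7, -5.5]
width: 0.0185
```

```bash
python3 g.py .5365 -.157 -.009 1.576; python3 look.py aq
```

```text
clock 61.75 pos [ 0.5372 -0.1165 -0.0078] yaw 1.5762350687435445 j [-0.2694  0.6289  1.9838  0.0018  0.5257 -1.8473] F [ 3.2269  3.7193 -5.4815] w 0.018454572459371647
shift now [  1.2 -40.5  -0.9] turn [ 0.0002  0.0034 -0.    ] shift if turned first [  1.2 -40.5  -0.9]
[ 0.5372 -0.1174 -0.0078] [[0.004, -0.004, 1.0], [-0.0, 1.0, 0.004], [-1.0, -0.0, 0.004]] 61.85
side TCP px [245.1696 198.2849] crop origin 205 138
top TCP px [292.057  217.2887] crop origin 252 157
```

View pics/aq.png

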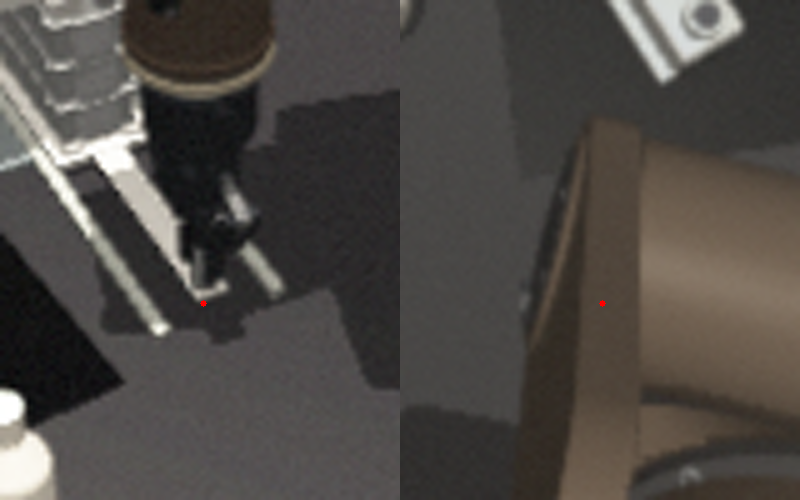

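Call:
play_rows --series '[[[0,-10,0],[0,0.003,0]],[[0,-10,0],[0,0,0]],[[0,-8,0],[0,0,0]],[[0,-6,0],[0,0,0]],[[0,-4,0],[0,0,0]]]'

```text
clock: 62.35
position: [0.5373, -0.1564, -0.0078]
tool_rot: [-0.003, 1.57, 0.004]
wrist_force: [8.6, 47.0, 0.9]
width: 0.0186
```

Call:
play_rows --series '[[[0,-3,0],[0,0,0]],[[0,-3,0],[0,0,0]],[[0,-2,0],[0,0,0]],[[0,0,0],[0,0,0]]]'

```text
clock: 62.75
position: [0.5373, -0.1551, -0.0078]
tool_rot: [0.007, 1.572, 0.009]
wrist_force: [1.3, -3.1, -6.6]
width: 0.0183
```

Call:
play_rows --series '[[[0,-1,0],[0,0,0]],[[0,0,0],[0,0,0]]]'

```text
clock: 62.95
position: [0.5373, -0.1555, -0.0077]
tool_rot: [0.006, 1.572, 0.01]
wrist_force: [3.2, 3.3, -5.0]
width: 0.0184
```

Call:
play_rows --series '[[[0,0,0],[0,0,0]],[[0,0,0],[0,0,0]],[[0,0,0],[0,0,0]]]' --claw -0.3

```text
clock: 63.25
position: [0.5367, -0.1562, -0.0074]
tool_rot: [0.006, 1.573, 0.01]
wrist_force: [0.5, 0.7, 0.2]
width: 0.0556
```

Call:
play_rows --series '[[[-30,0,0],[0,0,0]],[[-45,0,0],[0,0,0]],[[-45,25,0],[0,0,0]],[[-45,45,0],[0,0,0]],[[-30,40,0],[0,0,0]]]'

```text
clock: 63.75
position: [0.5344, -0.0599, 0.1803]
tool_rot: [0.013, 1.58, 0.006]
wrist_force: [1.2, 0.3, -0.2]
width: 0.0557
```

Call:
play_rows --series '[[[-30,40,0],[0,0,0]],[[-30,40,0],[0,0,0]],[[-30,20,0],[0,0,0]],[[0,0,0],[0,0,0]]]'

```text
clock: 64.15
position: [0.5361, 0.0431, 0.2786]
tool_rot: [0.012, 1.573, 0.007]
wrist_force: [0.9, -0.7, 0.6]
width: 0.0554
```

```bash
python3 g.py .537 -.296 .36 1.576
python3 - <<'E'
from h import *
s=r.get_image("side");t=r.get_image("top")
for q in("casting1","shelf_knob","sash_grip","tray1"):
  for c in("side","top"):
    for d in r.pinpoint(c,q): print(c,q,d['score'],d['location'])
cv2.imwrite("pics/ar.png",np.hstack([cv2.resize(s[80:200,165:265],None,fx=4,fy=4,interpolation=cv2.INTER_CUBIC),cv2.resize(t[155:275,340:440],None,fx=4,fy=4,interpolation=cv2.INTER_CUBIC)]))
E
```

```text
clock 64.15 pos [0.5361 0.0431 0.2786] yaw 1.5676246431133745 j [ 0.0146  0.2439  1.7458  0.0133  1.1535 -1.5585] F [ 0.8903 -0.7105  0.5816] w 0.055432505624752625
shift now [ -85.5 -338.1    1.8] turn [-0.0084 -0.0018 -0.0122] shift if turned first [ -81.4 -339.1   -0.9]
side casting1 0.68 [0.7388, -0.157, -0.0035]
side shelf_knob 0.9 [0.5383, -0.1527, 0.0406]
top shelf_knob 0.59 [0.5343, -0.156, 0.0398]
side sash_grip 0.76 [0.5328, -0.2963, 0.3214]
top sash_grip 0.94 [0.5392, -0.2958, 0.3246]
side tray1 0.67 [0.5387, -0.3876, 0.0169]
side tray1 0.53 [0.5328, -0.3916, 0.0886]
side tray1 0.51 [0.5336, -0.3928, 0.0537]
```

View pics/ar.png

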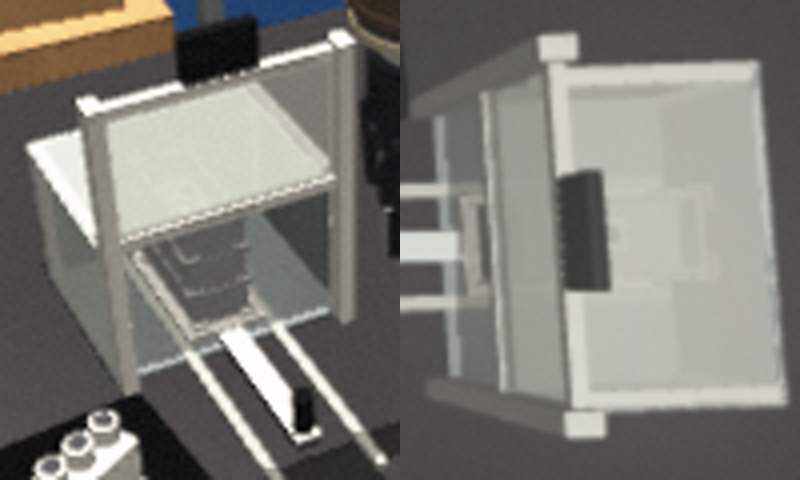

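Call:
play_rows --series '[[[-30,0,0],[-0.008,-0.002,-0.01]],[[-40,-20,0],[0,0,0]],[[-12,-45,0],[0,0,0]],[[0,-45,0],[0,0,0]],[[0,-45,0],[0,0,0]]]'

```text
clock: 65.15
position: [0.5347, -0.1165, 0.3572]
tool_rot: [-0.005, 1.581, 0.007]
wrist_force: [0.9, 0.1, -0.1]
width: 0.0552
```

Call:
play_rows --series '[[[0,-45,0],[0,0,0]],[[0,-45,0],[0,0,0]],[[0,-45,0],[0,0,0]],[[0,-30,0],[0,0,0]],[[0,0,0],[0,0,0]]]'

```text
clock: 65.65
position: [0.5336, -0.295, 0.3555]
tool_rot: [-0.001, 1.582, 0.002]
wrist_force: [-0.2, 1.0, -0.3]
width: 0.0556
```

```bash
python3 g.py .537 -.296 .36 1.576
```

```text
clock 65.65 pos [ 0.5336 -0.295   0.3555] yaw 1.572440875533713 j [-0.5514  0.3131  1.4626 -0.0051  1.3755 -2.1229] F [-0.2193  1.017  -0.2592] w 0.05555705927278006
shift now [-4.5 -1.   3.4] turn [-0.0036 -0.0108 -0.0009] shift if turned first [-4.5 -1.   3.4]
```

Call:
play_rows --series '[[[0,0,3],[-0.003,-0.01,0]],[[25,0,0],[0,0,0]],[[25,0,0],[0,0,0]],[[20,0,0],[0,0,0]],[[0,0,0],[0,0,0]]]'

```text
clock: 66.15
position: [0.5373, -0.2927, 0.2832]
tool_rot: [-0.003, 1.569, 0.005]
wrist_force: [-0.9, -0.5, -0.4]
width: 0.0556
```

```bash
python3 g.py .537 -.296 .2685 1.576; python3 look.py as
```

```text
clock 66.15 pos [ 0.5373 -0.2927  0.2832] yaw 1.575818557352318 j [-0.5501  0.3517  1.579   0.0028  1.21   -2.1269] F [-0.9282 -0.4969 -0.3635] w 0.05556706410498696
shift now [14.7 -3.3 -0.4] turn [-0.0002  0.0022 -0.0017] shift if turned first [14.7 -3.3 -0.3]
[ 0.5385 -0.2936  0.2861] [[0.005, -0.005, 1.0], [-0.0, 1.0, 0.005], [-1.0, -0.0, 0.005]] 66.25
side TCP px [219.4972 101.1332] crop origin 179 41
top TCP px [379.6033 212.1787] crop origin 339 152
```

View pics/as.png

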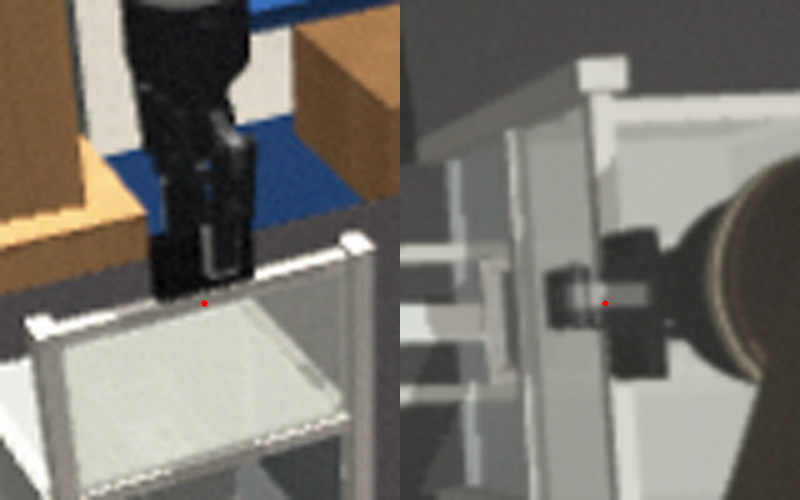

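Call:
play_rows --series '[[[14,-3,0],[0,0.002,0]],[[0,0,0],[0,0,0]]]'

```text
clock: 66.45
position: [0.5399, -0.2967, 0.2736]
tool_rot: [-0.006, 1.565, 0.003]
wrist_force: [-0.2, -0.3, 0.2]
width: 0.0556
```

Call:
play_rows --series '[[[0,0,0],[0,0,0]],[[0,0,0],[0,0,0]],[[0,0,0],[0,0,0]],[[0,0,0],[0,0,0]],[[0,0,0],[0,0,0]]]' --claw 1 --newtons 70

```text
clock: 66.95
position: [0.5405, -0.2949, 0.2749]
tool_rot: [-0.005, 1.563, 0.005]
wrist_force: [-0.1, -3.8, -3.9]
width: 0.011
```

Call:
play_rows --series '[[[10,0,0],[0,0,0]],[[20,0,0],[0,0,0]],[[20,0,0],[0,0,0]],[[20,0,0],[0,0,0]],[[20,0,0],[0,0,0]]]'

```text
clock: 67.45
position: [0.5407, -0.2951, 0.1866]
tool_rot: [-0.006, 1.561, 0.004]
wrist_force: [-0.7, 2.5, 5.1]
width: 0.0113
```

```bash
python3 g.py .537 -.296 .135 1.576
```

```text
clock 67.45 pos [ 0.5407 -0.2951  0.1866] yaw 1.5771668053949706 j [-0.5511  0.4361  1.6963  0.0041  1.0001 -2.1305] F [-0.6798  2.4768  5.1201] w 0.011272322668947017
shift now [51.5 -0.8 -4.2] turn [0.0012 0.0096 0.0019] shift if turned first [51.6 -0.9 -3.7]
```

Call:
play_rows --series '[[[15,0,0],[0,0,0]],[[12,0,0],[0,0,0]],[[10,0,0],[0,0,0]],[[6,0,0],[0,0,0]],[[0,0,0],[0,0,0]]]'

```text
clock: 67.95
position: [0.5406, -0.2951, 0.1403]
tool_rot: [-0.006, 1.562, 0.004]
wrist_force: [2.2, -0.3, -8.0]
width: 0.0111
```

Call:
play_rows --series '[[[3,0,0],[0,0,0]],[[3,0,0],[0,0,0]],[[0,0,0],[0,0,0]]]'

```text
clock: 68.25
position: [0.5407, -0.2951, 0.1411]
tool_rot: [-0.007, 1.56, 0.003]
wrist_force: [0.8, -0.8, -11.9]
width: 0.0107
```

Call:
play_rows --series '[[[4,0,0],[0,0,0]],[[3,0,0],[0,0,0]]]'

```text
clock: 68.45
position: [0.541, -0.2953, 0.1401]
tool_rot: [-0.009, 1.558, 0.002]
wrist_force: [-18.6, 11.9, 52.9]
width: 0.0107
```

Call:
play_rows --series '[[[1,0,0],[0,0,0]],[[1,0,0],[0,0,0]],[[0,0,0],[0,0,0]]]' --claw -0.3

```text
clock: 68.75
position: [0.5421, -0.2962, 0.14]
tool_rot: [-0.01, 1.555, 0.0]
wrist_force: [-0.1, -0.3, 0.2]
width: 0.054
```

Call:
play_rows --series '[[[-30,0,0],[0,0,0]],[[-45,0,0],[0,0,0]],[[-45,0,0],[0,0,0]],[[-45,0,0],[0,0,0]],[[-20,0,0],[0,0,0]]]'

```text
clock: 69.25
position: [0.5377, -0.2945, 0.326]
tool_rot: [-0.006, 1.562, 0.003]
wrist_force: [0.3, -0.9, -0.6]
width: 0.0557
```

Call:
play_rows --series '[[[0,45,0],[0,0,0]],[[0,45,0],[0,0,0]],[[0,45,0],[0,0,0]],[[0,45,0],[0,0,0]],[[0,45,0],[0,0,0]]]'

```text
clock: 69.75
position: [0.5393, -0.0697, 0.328]
tool_rot: [-0.004, 1.555, -0.007]
wrist_force: [1.1, 0.3, -0.0]
width: 0.0558
```

Call:
play_rows --series '[[[0,45,0],[0,0,0]],[[0,45,0],[0,0,0]],[[0,0,0],[0,0,0]],[[0,0,0],[0,0,0]]]'

```text
clock: 70.15
position: [0.5391, 0.0294, 0.3267]
tool_rot: [-0.007, 1.555, -0.002]
wrist_force: [0.9, -0.1, 0.1]
width: 0.0554
```

Run:
```python
from h import *
s=r.get_image("side");t=r.get_image("top")
print(r.get_obs()['clock'],r.get_obs()['position'])
for q in("casting1","shelf_knob","sash_grip","tray1","caliper","housing","cleaner"):
  for c in("side","top"):
    for d in r.pinpoint(c,q): print(c,q,d['score'],d['location'])
cv2.imwrite("pics/at.png",np.hstack([cv2.resize(s[80:200,165:265],None,fx=4,fy=4,interpolation=cv2.INTER_CUBIC),cv2.resize(t[155:275,340:440],None,fx=4,fy=4,interpolation=cv2.INTER_CUBIC)]))
```

```text
70.25 [0.5392 0.0283 0.3267]
side shelf_knob 0.19 [0.5346, -0.3901, -0.0017]
top shelf_knob 0.59 [0.5376, -0.1563, 0.0386]
side sash_grip 0.71 [0.5343, -0.2979, 0.1866]
side sash_grip 0.68 [0.7365, 0.0276, 0.002]
side sash_grip 0.66 [0.7498, 0.2005, -0.0012]
top sash_grip 0.67 [0.5384, -0.2983, 0.1872]
side caliper 0.84 [0.7498, 0.2003, -0.0044]
top caliper 0.76 [0.747, 0.194, 0.0046]
side housing 0.56 [0.74, -0.1555, -0.0045]
top housing 0.63 [0.7353, -0.1623, -0.0012]
side cleaner 0.79 [0.74, 0.0238, 0.0004]
top cleaner 0.66 [0.7388, 0.0279, -0.0022]
```

View pics/at.png

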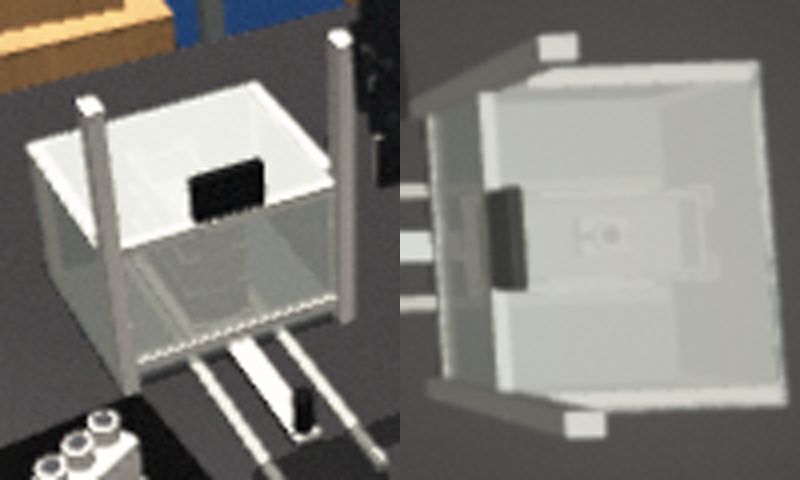

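```bash
python3 -c "
from rig import r
print(r.finish_job())"
```

```text
the job is handed in; nothing more can be done
None
```

The job is handed in at about 70 s of the 210 s allowed. I raised the sash and drew the shelf out. I then stacked all three trays squarely on it and stood the casting in the top tray. Last, I pushed the shelf home and shut the sash. Only one casting was in the scene.

**Last checks**
- **Sash and shelf:** the sash grip point read 0.187 m in both cameras (0.188 m is shut). The knob was at its home position, and the push ended firmly on the stop after about 219 mm of travel.
- **Stack and casting:** the trays look square in both views. The casting shows upright in the top view; its base measured about 0.10 m high when placed, which matches the top tray's floor.
- **Bystanders:** the caliper, housing and bottle are where they started, within the detectors' error.
- **Robot:** the arm is clear of everything.

**What disagreed or went wrong**
- **Tool height:** the fingertips sat about 35 mm higher than the reported tool position. The first knob grasp closed on nothing. The first sash pinch held only the top few millimetres of the tab and slipped off at the upper stop. I found the offset by lowering the closed fingers until they stopped moving. The 35 mm was then confirmed by each tray touching down at the predicted height.
- **Starting positions:** before I touched them, the sash read about 15 mm raised and the shelf about 15 mm out, rather than fully shut and home.
- **Third tray:** it had been knocked about 35 mm, so I measured it again before gripping it off-centre, clear of the caliper.
- **Detectors:** in the last views they no longer picked out the trays or casting through the cabinet, so that check is by eye.

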